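# Stir brass castings into polishing balls and rack the flat tools

## Task

Put every brass casting into the steel dish with the porcelain polishing balls, then take the wooden spatula and stir the mix at least three full, wide rounds, blade tip down at the dish's floor among the balls, leaving it all in the dish. Finish with the spatula, and every steel scraper that lies on the bench (those at any time), slid blade first into slots of the wooden block, one tool to a slot, fully home so that the handle stands against the block. Leave the brush, loupe, jar and brass weight where they are.

Things in the scene. Friction and masses are not known exactly. Their poses are not given: they have to be found in the camera images.
- dish_in (a point): round steel dish fixed to the bench, with a flat floor and flared wall: inside radius 84 mm at the floor and 94 mm at the rim, rim 29 mm above this point, wall 4 mm thick. This point: centre of its inner floor, 5 mm above the bench; z up
- block: slotted wooden block, fixed, 126 deep (x), 220 wide (y), 81 mm tall. Origin: centre of its underside; z up, x points into the slots: their mouths are in its -x face, which looks roughly to the robot. Three level slots side by side, 70 mm apart, each 44 wide, 10 high, 126 mm deep; an 8 mm groove cut through the top along each slot's middle shows it from above
- spatula_grip (a point): light wooden spatula, longest flat tool (204 mm), 90 g, same either way up, lying flat. This point: centre of its handle (94 long, 24 wide, 20 mm thick); x to the blade's tip, y across, z through its thickness. Blade 110 long, 34 wide (last 20 mm: 24), 4 mm thick, from the handle's front face (47 mm from here) at mid thickness. Tilted 30 to 40 degrees, tip down, it clears the dish's rim
- spatula_tip (a point): end of the spatula's blade: 157 mm along x from its grip centre
- scraper0_grip (a point): steel scraper with black handle, 169 mm long, 110 g, same either way up, lying flat; may be absent. This point: centre of its handle (94 long, 24 wide, 20 mm thick); x to the blade's tip, y across. Blade 75 long, 34 wide (last 20 mm: 24), 4 mm thick, from the handle's front face (47 mm from here) at mid thickness
- scraper1_grip (a point): steel scraper with black handle, 169 mm long, 110 g, same either way up, lying flat; may be absent. This point: centre of its handle (94 long, 24 wide, 20 mm thick); x to the blade's tip, y across. Blade 75 long, 34 wide (last 20 mm: 24), 4 mm thick, from the handle's front face (47 mm from here) at mid thickness
- slot0 (a point): centre of the mouth of a slot of the block, in the block's -x face, 60 mm above the bench; x points straight into the slot, level. Any flat tool fits any slot; pushed fully home, its handle's front face stands against the block's face here
- slot1 (a point): centre of the mouth of a slot of the block, in the block's -x face, 60 mm above the bench; x points straight into the slot, level. Any flat tool fits any slot; pushed fully home, its handle's front face stands against the block's face here
- slot2 (a point): centre of the mouth of a slot of the block, in the block's -x face, 60 mm above the bench; x points straight into the slot, level. Any flat tool fits any slot; pushed fully home, its handle's front face stands against the block's face here
- casting0_center (a point): brass casting, a bar with round ends, 66 long (x), 18 wide at the middle and 26 mm at the ends, 14 mm thick, 70 g; may be absent. This point: its centre, half-way up; lies flat on the bench at the start
- casting1_center (a point): brass casting, a bar with round ends, 66 long (x), 18 wide at the middle and 26 mm at the ends, 14 mm thick, 70 g; may be absent. This point: its centre, half-way up; lies flat on the bench at the start
- casting2_center (a point): brass casting, a bar with round ends, 66 long (x), 18 wide at the middle and 26 mm at the ends, 14 mm thick, 70 g; may be absent. This point: its centre, half-way up; lies flat on the bench at the start
- ball0_center (a point): white porcelain polishing ball, 20 mm diameter, 12 g, loose in the dish. This point: its centre
- ball1_center (a point): white porcelain polishing ball, 20 mm diameter, 12 g, loose in the dish. This point: its centre
- ball2_center (a point): white porcelain polishing ball, 20 mm diameter, 12 g, loose in the dish. This point: its centre
- ball3_center (a point): white porcelain polishing ball, 20 mm diameter, 12 g, loose in the dish. This point: its centre
- ball4_center (a point): white porcelain polishing ball, 20 mm diameter, 12 g, loose in the dish. This point: its centre
- ball5_center (a point): white porcelain polishing ball, 20 mm diameter, 12 g, loose in the dish. This point: its centre
- brush: bystander: bench brush, wooden back, 110 by 30 by 34 mm tall, origin under its centre
- loupe: bystander: black loupe, upright cylinder 34 mm wide, 32 mm tall, origin under its centre
- jar: bystander: amber glass jar 64 mm wide, 85 mm tall, origin under its centre
- weight: bystander: brass weight 48 mm wide, 48 mm tall, origin under its centre
There are look-alikes about, which are no part of the job. What is shaped like the part that bears spatula_grip but pink is not meant.

How it is judged:
By the outcome, as a careful person would: the job done as asked, in the order asked, and still so for the second after the job is handed in, with the robot touching nothing.
Of casting0, casting1, casting2 only 2 to 3 are there at a start; the rules pass over those that are not, and their reading is None.
Of scraper0, scraper1 only 1 to 2 are there at a start; the rules pass over those that are not, and their reading is None.
At some moment in a run one of casting0, casting1, casting2, scraper0, scraper1 may be knocked a few centimetres aside while the robot is not near it.
Once in a run the grip may slacken for a moment while it holds something.
It also fails if it takes over 210 s, if anything falls off the work surface, if the arm or the gripper's body presses on something with over 40 N, if the wrist force passes 120 N, or if a joint passes its speed limit or range.

## Robot

A 6-joint arm with a two-finger parallel gripper is mounted at the origin on the work surface. World frame = base frame: x ahead of the robot, y to its left, z up, the work surface at z = 0. Lengths are in m, angles in rad, forces in N, time in s.
With the tool pointing down it reaches from about 0.275 to 0.825 m from the base axis. Payload 5.2 kg.
Tool frame: the origin (TCP) lies midway between the tips of the shut fingers; the grasp point (between the pads) lies 19 mm behind it (robot.tcp_to_grasp is the distance from the TCP to the grasp point, in m); z points along the fingers, y is the line along which they close (so a half turn about z gives the same grasp; the last joint's range is limited). The gripper opens to 93 mm and grips with 3 to 60 N. Pads are 15 mm wide; open, the fingers measure 128 mm over their backs; the gripper's body (75 mm by 188 mm) begins 65 mm behind the grasp point.
Start: joints at [1.004, 0.259, 1.535, -0, 1.348, -0.203], TCP at [0.196, 0.514, 0.181] pointing down, gripper open.
Joint ranges: [-3.14, 3.14], [-0.91, 2.08], [0.19, 2.58], [-1.22, 4.36], [0.22, 2.71], [-3.12, 3.12]. Speed limits (rad/s): [2.57, 2.57, 3.14, 3.14, 3.14, 3.14].

## Interface

Orientations are given as a unit quaternion [w, x, y, z].
In Python, from plant import robot, cams gives the robot as it stands.
- The arm moves only by the shell command python3 -m inch 'ROWS' [OPENING] [FORCE]. ROWS is JSON, a list of rows, each an object of numbers: "tx", "ty", "tz": the shift along the world's x, y, z in mm; "wx", "wy", "wz": the turn, a rotation vector about the world's x, y, z in degrees. In form: [{"tx": .., "ty": .., "tz": .., "wx": .., "wy": .., "wz": ..}, ...]. A call has 1 to 10 rows; each row is the pose to reach, as a shift and turn from the pose commanded when the call began; what a row does not reach only later rows make up. A row lasts 1/10 s, in which the tool goes at most 50 mm and 8.59 degrees, less where a joint would pass 70% of its speed; a pose out of reach is approached as far as the arm can. A call with a gripper value outside its range is refused whole. OPENING is the opening in per cent of the stroke, from 0 (shut) to 100 (fully open), set as the call begins (- or left out, the last holds). The fingers move at their own pace and stop on an object; FORCE is the grip in N (left out, the last holds). Time passes only in rows, so rows that repeat a pose let the fingers close. It gives the time, the measured TCP pose, the force, the opening and the grip force at its end, in the units of the state.
- robot.sense(): the state, without advancing time (a new reading comes with each control period).
- cams.grab_frame(name): name is "scene" or "top" or "wrist"; returns a dict with "frame" (384x512x3 uint8, blue, green, red), "camera_matrix" (3x3 intrinsics, pixels), "R" (3x3) and "t" (3): a world point X has camera coordinates R X + t. Camera axes: x right, y down, z forward; pixel columns grow to the right and rows downward; lengths in m; the calibration is good to about 2 mm. A picture is of the moment at which its call begins. There is no depth.
- robot.hand_in(): hands the job in; it is judged then, once.
The state is a dict: "time_s": time; "q": joint angles; "qd": joint speeds; "effort": joint torques, N m; "tcp_pos": TCP position; "tool_rot": TCP orientation; "wrist_force": force on the tool from outside, world axes, zero at the start; "ft_torque": the same for the moment, N m; "gripper_width": finger opening in m; "grip_force": force on a finger pad.
Only numpy, scipy, OpenCV 4.12 (cv2) and the standard library are available. Lean on these libraries where they do the work, as an engineer would, in place of code of your own. Each camera call takes 0.05 s, during which the arm holds its last target. There are 200 camera calls.

## Working session

There is one attempt and no reset: what is moved stays moved. The work goes in short steps, Python scripts to look and compute and a shell command to move; the robot and the scene stay as the last step left them, time stands still between calls to the robot, and variables do not carry over. Pictures are saved under pics/ and viewed, at most 14 in all, crops included, and the job is handed in when it is done.

```bash
ls; mkdir -p pics; python3 - <<'E'
from plant import robot, cams
import cv2,pickle
print(robot.sense()); 
for n in ("top","scene"):
    f=cams.grab_frame(n); pickle.dump(f,open(f'{n}0.pkl','wb')); cv2.imwrite(f'pics/{n}0.png',f['frame']); print(n,f['camera_matrix'],f['R'],f['t'])
E
```

```text
pics
{'time_s': 0.0, 'q': array([ 1.00422157e+00,  2.59330624e-01,  1.53607878e+00, -1.34145052e-05,
        1.34799641e+00, -2.02789116e-01]), 'qd': array([ 0.00033778,  0.00054914,  0.0006193 , -0.00154444, -0.002753  ,
        0.00098627]), 'effort': array([-4.52833672e-03, -4.37308538e+01, -2.83995438e+01,  7.13079167e-02,
        4.13880288e-02, -1.50824831e-04]), 'tcp_pos': array([0.19533891, 0.51348542, 0.18002616]), 'tool_rot': array([-3.34145256e-04,  1.80889955e-01,  9.83502924e-01, -8.42780105e-04]), 'wrist_force': array([-0.45559084, -0.53991828,  0.78752485]), 'ft_torque': array([ 0.02879196, -0.04005715,  0.00020217]), 'grip_force': 0.0, 'gripper_width': 0.09299339090079338}
top [[454.28190439   0.         261.02445072]
 [  0.         454.28190439 185.69287814]
 [  0.           0.           1.        ]] [[ 0.01225474 -0.99991817 -0.00367107]
 [-0.99407923 -0.01178661 -0.10801646]
 [ 0.10796435  0.00497304 -0.99414233]] [-0.07222222  0.56361142  1.29039964]
scene [[348.20880079   0.         257.32228501]
 [  0.         348.20880079 194.86741849]
 [  0.           0.           1.        ]] [[-0.28215272  0.9591393  -0.02101528]
 [ 0.5960823   0.15810314 -0.78720346]
 [-0.7517152  -0.23463844 -0.61633519]] [ 0.20456533 -0.27950498  1.36978366]
```

View pics/top0.png

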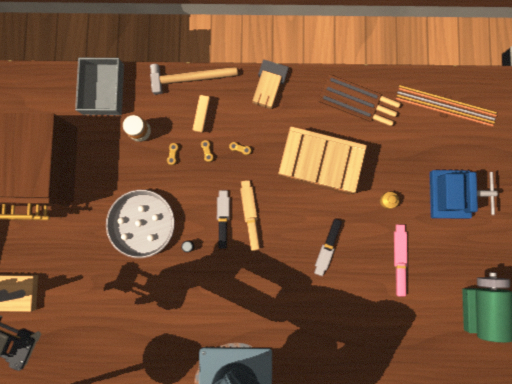

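View pics/scene0.png

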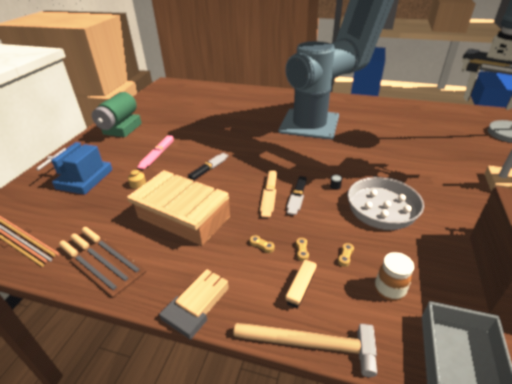

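Top view: the castings are at (173,153), (207,150) and (240,148), and the dish at (140,223). The scrapers are at (223,218), blade up, and (328,247), blade down. The spatula is at (249,214) with its blade up, and the block at (322,160) with its mouths facing down. The pink look-alike is at (401,260).

```bash
cat > vis.py <<'E'
import numpy as np, cv2
from plant import robot, cams
def ray(f,px,z):
    K,R,t=f['camera_matrix'],f['R'],f['t']; c=-R.T@t
    d=R.T@np.linalg.solve(K,[px[0],px[1],1.]); return c+d*(z-c[2])/d[2]
def proj(f,X):
    p=f['camera_matrix']@(f['R']@np.asarray(X)+f['t']); return p[:2]/p[2]
def blob(f,mask,roi,z):
    """largest blob of mask in roi (x0,y0,x1,y1): world centroid, area-rect corners mapped to plane z, length, width, yaw of long axis (deg)"""
    m=np.zeros(mask.shape,np.uint8); x0,y0,x1,y1=roi; m[y0:y1,x0:x1]=mask[y0:y1,x0:x1]
    cs,_=cv2.findContours(m,cv2.RETR_EXTERNAL,cv2.CHAIN_APPROX_NONE)
    if not cs: return None
    c=max(cs,key=cv2.contourArea)
    w=np.array([ray(f,p,z)[:2] for p in c[:,0].astype(float)],np.float32)
    (cx,cy),(a,b),_=r=cv2.minAreaRect(w*1000); bx=cv2.boxPoints(r); e=max(bx[1]-bx[0],bx[2]-bx[1],key=np.linalg.norm)
    yaw=(np.degrees(np.arctan2(e[1],e[0]))+90)%180-90
    return dict(c=(round(cx),round(cy)),L=round(max(a,b)),W=round(min(a,b)),yaw=round(float(yaw),1),pts=w,box=bx.round(),cnt=c)
def hsv(f): return cv2.cvtColor(f['frame'],cv2.COLOR_BGR2HSV)
def show(n,b): print(n,None if b is None else {k:b[k] for k in('c','L','W','yaw')})
E
python3 - <<'E'
import pickle,numpy as np,cv2
from vis import *
f=pickle.load(open('top0.pkl','rb')); h=hsv(f); fr=f['frame']
for p in [(173,153),(207,150),(240,148),(249,195),(253,235),(223,205),(222,235),(322,263),(335,232),(322,160),(140,200),(260,150),(230,190),(285,220)]: print(p,h[p[1],p[0]],end=';')
H,S,V=[h[...,i].astype(int) for i in range(3)]
yel=((H>10)&(H<32)&(V>120)&(S>60)).astype(np.uint8)
for n,r,z in [('c0',(160,138,188,170),.014),('c1',(195,136,222,166),.014),('c2',(224,138,256,158),.014),('spat',(234,175,266,255),.012),('block',(275,122,370,196),.081)]:
    b=blob(f,yel,r,z); show(n,b)
    if n in('spat','block'): print(b['box'].tolist())
steel=((S<110)&(V>100)).astype(np.uint8); 
dark=((V<45)).astype(np.uint8)
for n,m,r,z in [('s0blade',steel,(212,185,233,225),.012),('s0handle',dark,(212,212,233,250),.02),('s1blade',steel,(308,240,340,278),.012),('s1handle',dark,(318,216,346,252),.02),('dish',steel,(100,185,178,262),.034)]:
    show(n,blob(f,m,r,z))
cv2.imwrite('pics/crop0.png',cv2.resize(fr[120:280,90:380],None,fx=2.7,fy=2.7,interpolation=cv2.INTER_CUBIC))
E
```

```text
(173, 153) [ 19 170 234];(207, 150) [ 19 171 234];(240, 148) [ 19 174 234];(249, 195) [ 20 123 249];(253, 235) [ 20 127 249];(223, 205) [ 13  36 220];(222, 235) [175  27  56];(322, 263) [ 15  36 220];(335, 232) [170  16  49];(322, 160) [ 13 146 112];(140, 200) [ 14  35 223];(260, 150) [ 10 163 125];(230, 190) [ 11 168 106];(285, 220) [ 11 176 135];c0 {'c': (659, 196), 'L': 95, 'W': 81, 'yaw': 1.7}
c1 {'c': (670, 94), 'L': 88, 'W': 78, 'yaw': 1.2}
c2 {'c': (680, 0), 'L': 92, 'W': 57, 'yaw': -89.3}
spat {'c': (486, -15), 'L': 228, 'W': 73, 'yaw': 8.3}
[[368.0, 5.0], [379.0, -68.0], [605.0, -35.0], [594.0, 38.0]]
block {'c': (639, -237), 'L': 267, 'W': 208, 'yaw': -89.4}
[[533.0, -105.0], [536.0, -372.0], [744.0, -370.0], [741.0, -103.0]]
s0blade {'c': (510, 47), 'L': 85, 'W': 38, 'yaw': 0.7}
s0handle {'c': (418, 46), 'L': 75, 'W': 23, 'yaw': 1.2}
s1blade {'c': (351, -247), 'L': 87, 'W': 38, 'yaw': -18.8}
s1handle {'c': (451, -290), 'L': 35, 'W': 17, 'yaw': -0.3}
dish {'c': (453, 282), 'L': 196, 'W': 195, 'yaw': -89.3}
```

View pics/crop0.png

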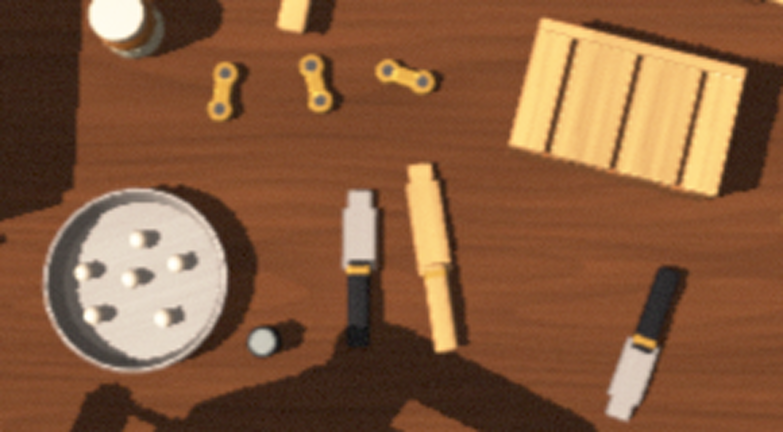

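The crop confirms the layout: three castings at crop (222,90), (316,83) and (405,76), and tool blades as I read them. The yellow mask let wood through, so I'll raise its brightness threshold.

```bash
cat >> vis.py <<'E'
def masks(f):
    h=hsv(f).astype(int); H,S,V=h[...,0],h[...,1],h[...,2]
    return dict(yel=((H>10)&(H<32)&(V>165)).astype(np.uint8), steel=((S<110)&(V>100)).astype(np.uint8), dark=((V<75)&(S<110)).astype(np.uint8))
E
python3 - <<'E'
import pickle
from vis import *
f=pickle.load(open('top0.pkl','rb')); M=masks(f)
for n,m,r,z in [('c0','yel',(160,138,188,170),.01),('c1','yel',(195,136,222,166),.01),('c2','yel',(224,138,256,158),.01),('spat','yel',(234,175,266,255),.015),('spatH','yel',(245,223,266,255),.02),('spatB','yel',(234,175,266,218),.012),('block','yel',(275,122,370,196),.081),('s0H','dark',(212,212,233,250),.018),('s1H','dark',(322,214,350,248),.018)]:
    b=blob(f,M[m],r,z); show(n,b)
    if n=='block':
        print(b['box'].tolist())
for px in [(510,147),(716,195),(746,70),(541,19),(547,152),(614,168),(682,185),(575,41),(640,56),(705,72)]:
    print(px,(ray(f,(px[0]/2.7+90-.3,px[1]/2.7+120-.3),.081)[:2]*1000).round())
E
```

```text
c0 {'c': (660, 201), 'L': 65, 'W': 25, 'yaw': -6.7}
c1 {'c': (671, 99), 'L': 65, 'W': 26, 'yaw': 14.3}
c2 {'c': (679, 1), 'L': 65, 'W': 26, 'yaw': 72.0}
spat {'c': (481, -33), 'L': 204, 'W': 37, 'yaw': 9.1}
spatH {'c': (419, -42), 'L': 78, 'W': 24, 'yaw': 9.1}
spatB {'c': (527, -26), 'L': 112, 'W': 37, 'yaw': 9.1}
block {'c': (636, -235), 'L': 223, 'W': 142, 'yaw': 76.1}
[[540.0, -327.0], [679.0, -361.0], [732.0, -144.0], [594.0, -110.0]]
s0H {'c': (421, 46), 'L': 75, 'W': 23, 'yaw': 1.2}
s1H {'c': (434, -278), 'L': 77, 'W': 24, 'yaw': -21.2}
(510, 147) [ 592. -115.]
(716, 195) [ 545. -328.]
(746, 70) [ 676. -360.]
(541, 19) [ 728. -146.]
(547, 152) [ 587. -153.]
(614, 168) [ 571. -222.]
(682, 185) [ 555. -293.]
(575, 41) [ 705. -182.]
(640, 56) [ 690. -250.]
(705, 72) [ 673. -317.]
```

```bash
python3 - <<'E'
import pickle
from vis import *
f=pickle.load(open('top0.pkl','rb'))
for n,p,z in [('jar',(135,124),.085),('dish',(140,223.5),.034),('loupe',(187,246),.032),('weight',(390,200),.04),('brush',(201,113),.034),('boxcorner',(52,118),.15)]: print(n,(ray(f,p,z)*1000).round())
E
python3 -m inch '[{"tx":465,"ty":-312,"wz":14},{"tx":465,"ty":-312,"wz":14},{"tx":465,"ty":-312,"wz":14},{"tx":465,"ty":-312,"wz":14},{"tx":465,"ty":-312,"wz":14},{"tx":465,"ty":-312,"wz":14},{"tx":465,"ty":-312,"wz":14},{"tx":465,"ty":-312,"wz":14},{"tx":465,"ty":-312,"wz":14},{"tx":465,"ty":-312,"wz":14}]' 50 30
```

```text
jar [730. 293.  85.]
dish [451. 281.  34.]
loupe [388. 144.  32.]
weight [ 526. -437.   40.]
brush [778. 114.  34.]
boxcorner [728. 499. 150.]schema error: expected keys tx, ty, tz, wx, wy, wz
```

```bash
python3 -m inch '[{"tx":230,"ty":-150,"tz":0,"wx":0,"wy":0,"wz":7},{"tx":230,"ty":-150,"tz":0,"wx":0,"wy":0,"wz":7},{"tx":230,"ty":-150,"tz":0,"wx":0,"wy":0,"wz":7},{"tx":230,"ty":-150,"tz":0,"wx":0,"wy":0,"wz":14},{"tx":230,"ty":-150,"tz":0,"wx":0,"wy":0,"wz":14},{"tx":464,"ty":-313,"tz":-60,"wx":0,"wy":0,"wz":14},{"tx":464,"ty":-313,"tz":-60,"wx":0,"wy":0,"wz":14},{"tx":464,"ty":-313,"tz":-60,"wx":0,"wy":0,"wz":14},{"tx":464,"ty":-313,"tz":-60,"wx":0,"wy":0,"wz":14},{"tx":464,"ty":-313,"tz":-60,"wx":0,"wy":0,"wz":14}]' 50 30
python3 - <<'E'
from vis import *
f=cams.grab_frame('wrist'); cv2.imwrite('pics/w1.png',f['frame']); M=masks(f)
m=M['yel']; 
cs,_=cv2.findContours(m,cv2.RETR_EXTERNAL,cv2.CHAIN_APPROX_NONE)
for c in cs:
    if cv2.contourArea(c)>150:
        x,y,w,h=cv2.boundingRect(c); show((x,y,w,h),blob(f,m,(x,y,x+w,y+h),.01))
E
```

```text
time_s: 1.1
tcp_pos: [0.6079, 0.2362, 0.1324]
tool_rot: [-0.0, 0.06, 0.998, -0.0]
wrist_force: [0.2, 0.6, 0.7]
gripper_width: 0.0463
grip_force: 0.0
(195, 306, 63, 9) {'c': (774, 180), 'L': 80, 'W': 9, 'yaw': 87.9}
(245, 296, 76, 32) {'c': (783, 254), 'L': 98, 'W': 44, 'yaw': 77.5}
(148, 252, 188, 60) {'c': (722, 200), 'L': 236, 'W': 79, 'yaw': -86.9}
(218, 197, 23, 55) {'c': (661, 200), 'L': 68, 'W': 26, 'yaw': -7.5}
(0, 83, 80, 103) {'c': (530, -9), 'L': 106, 'W': 83, 'yaw': 18.4}
(37, 58, 194, 93) {'c': (508, 122), 'L': 190, 'W': 93, 'yaw': 89.3}
(0, 51, 37, 26) {'c': (458, 9), 'L': 37, 'W': 23, 'yaw': 73.2}
(0, 37, 28, 13) {'c': (441, 9), 'L': 29, 'W': 10, 'yaw': -89.0}
(106, 25, 57, 26) {'c': (452, 132), 'L': 55, 'W': 23, 'yaw': 87.1}
(117, 9, 45, 19) {'c': (434, 142), 'L': 46, 'W': 12, 'yaw': -89.6}
(177, 0, 259, 139) {'c': (505, 304), 'L': 263, 'W': 134, 'yaw': 83.1}
```

View pics/w1.png

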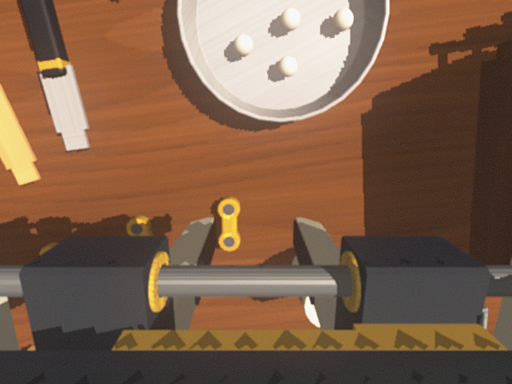

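The wrist view shows the casting at (229,224) between the open fingers. It measures (661,200), which agrees with the top view.

```bash
python3 -m inch '[{"tx":0,"ty":0,"tz":0,"wx":0,"wy":0,"wz":0},{"tx":0,"ty":0,"tz":0,"wx":0,"wy":0,"wz":0}]'
```

```text
time_s: 1.35
tcp_pos: [0.6061, 0.2375, 0.1325]
tool_rot: [-0.001, 0.06, 0.998, -0.0]
wrist_force: [-0.3, 0.6, 0.3]
gripper_width: 0.0464
grip_force: 0.0
```

```bash
python3 -m inch '[{"tx":52,"ty":-37,"tz":-45,"wx":0,"wy":0,"wz":0},{"tx":52,"ty":-37,"tz":-45,"wx":0,"wy":0,"wz":0},{"tx":52,"ty":-37,"tz":-80,"wx":0,"wy":0,"wz":0},{"tx":52,"ty":-37,"tz":-105,"wx":0,"wy":0,"wz":0},{"tx":52,"ty":-37,"tz":-118,"wx":0,"wy":0,"wz":0},{"tx":52,"ty":-37,"tz":-125,"wx":0,"wy":0,"wz":0},{"tx":52,"ty":-37,"tz":-125,"wx":0,"wy":0,"wz":0},{"tx":52,"ty":-37,"tz":-125,"wx":0,"wy":0,"wz":0}]'
python3 -m inch '[{"tx":0,"ty":0,"tz":0,"wx":0,"wy":0,"wz":0},{"tx":0,"ty":0,"tz":0,"wx":0,"wy":0,"wz":0},{"tx":0,"ty":0,"tz":0,"wx":0,"wy":0,"wz":0},{"tx":0,"ty":0,"tz":0,"wx":0,"wy":0,"wz":0},{"tx":0,"ty":0,"tz":0,"wx":0,"wy":0,"wz":0},{"tx":0,"ty":0,"tz":25,"wx":0,"wy":0,"wz":0},{"tx":0,"ty":0,"tz":60,"wx":0,"wy":0,"wz":0},{"tx":0,"ty":0,"tz":90,"wx":0,"wy":0,"wz":0},{"tx":0,"ty":0,"tz":90,"wx":0,"wy":0,"wz":0}]' 0 40
```

```text
time_s: 2.15
tcp_pos: [0.6596, 0.2014, 0.01]
tool_rot: [0.001, 0.059, 0.998, 0.0]
wrist_force: [-1.0, 0.4, 0.6]
gripper_width: 0.0463
grip_force: 0.0
time_s: 3.05
tcp_pos: [0.6622, 0.2011, 0.104]
tool_rot: [0.005, 0.06, 0.998, 0.001]
wrist_force: [0.6, 0.1, -0.3]
gripper_width: 0.0006
grip_force: 0.0
```

The grip closed on nothing, so I'll look.

```bash
cat >> vis.py <<'E'
def yblobs(f,z=.01,amin=60):
    m=masks(f)['yel']; cs,_=cv2.findContours(m,cv2.RETR_EXTERNAL,cv2.CHAIN_APPROX_NONE)
    for c in cs:
        if cv2.contourArea(c)>amin:
            x,y,w,h=cv2.boundingRect(c); b=blob(f,m,(x,y,x+w,y+h),z)
            if b['W']<40 and 40<b['L']<90: show((x,y,w,h),b)
E
python3 - <<'E'
from vis import *
for n in('top','wrist'):
    f=cams.grab_frame(n); print(n); yblobs(f)
    if n=='wrist': cv2.imwrite('pics/w2.png',f['frame'])
E
```

```text
top
(300, 145, 10, 22) {'c': (658, -190), 'L': 65, 'W': 15, 'yaw': 20.9}
(201, 145, 12, 17) {'c': (664, 97), 'L': 53, 'W': 26, 'yaw': 15.3}
(373, 114, 20, 12) {'c': (769, -426), 'L': 62, 'W': 18, 'yaw': 67.3}
(376, 105, 21, 12) {'c': (798, -438), 'L': 63, 'W': 18, 'yaw': 68.1}
(380, 96, 20, 12) {'c': (826, -448), 'L': 62, 'W': 18, 'yaw': 68.0}
wrist
(247, 275, 6, 36) {'c': (788, 180), 'L': 45, 'W': 6, 'yaw': -6.9}
(183, 227, 44, 8) {'c': (707, 142), 'L': 46, 'W': 8, 'yaw': 83.2}
(34, 206, 44, 18) {'c': (670, -12), 'L': 46, 'W': 19, 'yaw': -82.7}
```

View pics/w2.png

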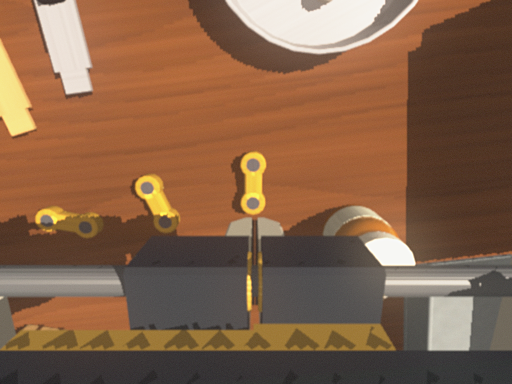

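The casting has shifted toward −x and now lies at wrist (253,183), clear of the fingers. I'll measure it.

```bash
python3 - <<'E'
from vis import *
f=cams.grab_frame('wrist'); M=masks(f)
show('w',blob(f,M['yel'],(238,148,270,214),.01))
for p in [(253,163),(253,203),(147,187),(166,221)]: print((ray(f,p,.014)*1000).round())
print(robot.sense()['tcp_pos'], -f['R'].T@f['t'])
E
```

```text
w {'c': (658, 201), 'L': 67, 'W': 29, 'yaw': -6.1}
[637. 202.  14.]
[678. 197.  14.]
[649.  93.  14.]
[687. 105.  14.]
[0.65827887 0.20053767 0.09763647] [0.5910174  0.20918727 0.30166629]
```

The casting hasn't moved, at (658,201), so the fingers most likely hadn't closed before the lift. I'll go again and wait longer.

```bash
python3 -m inch '[{"tx":0,"ty":0,"tz":0,"wx":0,"wy":0,"wz":0},{"tx":0,"ty":0,"tz":0,"wx":0,"wy":0,"wz":0},{"tx":0,"ty":0,"tz":0,"wx":0,"wy":0,"wz":0},{"tx":0,"ty":0,"tz":0,"wx":0,"wy":0,"wz":0},{"tx":0,"ty":0,"tz":-30,"wx":0,"wy":0,"wz":0},{"tx":0,"ty":0,"tz":-60,"wx":0,"wy":0,"wz":0},{"tx":0,"ty":0,"tz":-80,"wx":0,"wy":0,"wz":0},{"tx":0,"ty":0,"tz":-90,"wx":0,"wy":0,"wz":0},{"tx":0,"ty":0,"tz":-91,"wx":0,"wy":0,"wz":0},{"tx":0,"ty":0,"tz":-91,"wx":0,"wy":0,"wz":0}]' 45
python3 -m inch '[{"tx":0,"ty":0,"tz":0,"wx":0,"wy":0,"wz":0},{"tx":0,"ty":0,"tz":0,"wx":0,"wy":0,"wz":0},{"tx":0,"ty":0,"tz":0,"wx":0,"wy":0,"wz":0},{"tx":0,"ty":0,"tz":0,"wx":0,"wy":0,"wz":0}]' 0 40
python3 -m inch '[{"tx":0,"ty":0,"tz":0,"wx":0,"wy":0,"wz":0},{"tx":0,"ty":0,"tz":0,"wx":0,"wy":0,"wz":0},{"tx":0,"ty":0,"tz":0,"wx":0,"wy":0,"wz":0},{"tx":0,"ty":0,"tz":0,"wx":0,"wy":0,"wz":0}]' 0 40
```

```text
time_s: 4.2
tcp_pos: [0.6594, 0.2007, 0.008]
tool_rot: [0.0, 0.06, 0.998, 0.0]
wrist_force: [0.6, 0.6, 0.3]
gripper_width: 0.0416
grip_force: 0.0
time_s: 4.6
tcp_pos: [0.6591, 0.2007, 0.0079]
tool_rot: [0.0, 0.06, 0.998, 0.0]
wrist_force: [0.0, -0.6, -0.5]
gripper_width: 0.0141
grip_force: 0.0
time_s: 5.0
tcp_pos: [0.6588, 0.2006, 0.0073]
tool_rot: [-0.0, 0.06, 0.998, -0.0]
wrist_force: [-0.1, -0.2, -0.6]
gripper_width: -0.0001
grip_force: 0.0
```

```bash
python3 - <<'E'
from vis import *
f=cams.grab_frame('wrist'); g=cams.grab_frame('scene'); t=cams.grab_frame('top')
a=cv2.resize(f['frame'],None,fx=.75,fy=.75); p=proj(g,[.66,.2,0]).astype(int); print(p,proj(f,[.659,.2,.007]),proj(t,[.659,.2,.007]))
b=cv2.resize(g['frame'][p[1]-70:p[1]+50,p[0]-80:p[0]+80],(384,288),interpolation=cv2.INTER_CUBIC)
cv2.imwrite('pics/w3.png',np.hstack([a,b]))
E
```

```text
[345 256] [253.13557178 211.97432103] [172.50085594 153.99054023]
```

View pics/w3.png

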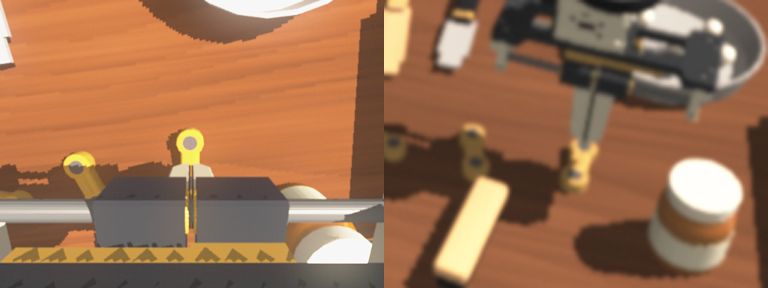

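```bash
python3 - <<'E'
from vis import *
g=cams.grab_frame('scene'); f=cams.grab_frame('wrist')
for p in [(348,244.5),(344,265)]: print((ray(g,p,.012)*1000).round())
for y in (128,142,156): print((ray(f,(190/.75,y/.75),.014)*1000).round())
s=robot.sense(); print(s['tcp_pos'],s['q'],-f['R'].T@f['t'])
for X in ([.659,.2,.007],[.659,.2,.02],[.659,.2,.03]): 
    p=proj(g,X); print(X,p, ((p-[265,186])*2.4+[384,0]).round())
E
```

```text
[632. 201.  12.]
[699. 198.  12.]
[627. 204.  14.]
[640. 202.  14.]
[654. 201.  14.]
[0.65879253 0.20065564 0.00728726] [ 1.34058645e-01  6.44001820e-01  1.37024990e+00  7.49540400e-06
  1.12741091e+00 -1.31726948e+00] [0.59091773 0.20919896 0.20997305]
[0.659, 0.2, 0.007] [346.28528586 253.8455018 ] [579. 163.]
[0.659, 0.2, 0.02] [347.04302858 250.05368955] [581. 154.]
[0.659, 0.2, 0.03] [347.63612129 247.08580071] [582. 147.]
```

```bash
python3 - <<'E'
from vis import *
g=cams.grab_frame('scene'); f=cams.grab_frame('wrist')
def tri(a,pa,b,pb):
    A=[];B=[]
    for h,p in((a,pa),(b,pb)):
        P=h['camera_matrix']@np.c_[h['R'],h['t']]
        for i in(0,1): r=p[i]*P[2]-P[i]; A.append(r[:3]);B.append(-r[3])
    x,res,_,_=np.linalg.lstsq(np.array(A),np.array(B),rcond=None); return (x*1000).round(1),res
sp=(265+(585-384)/2.4,186+148/2.4)
for y in (163,166,170): print(tri(g,sp,f,(190/.75,y/.75)))
c=f['frame'][180:260,200:310]; d=g['frame'][225:270,325:375]
cv2.imwrite('pics/w4.png',np.hstack([cv2.resize(c,(495,360),interpolation=2),cv2.resize(d,(300,360),interpolation=2)]))
E
```

```text
(array([656.4, 201.9,  26.2]), array([0.27268785]))
(array([658.4, 201.8,  28.3]), array([0.3025139]))
(array([661.1, 201.6,  31. ]), array([0.34392271]))
```

View pics/w4.png

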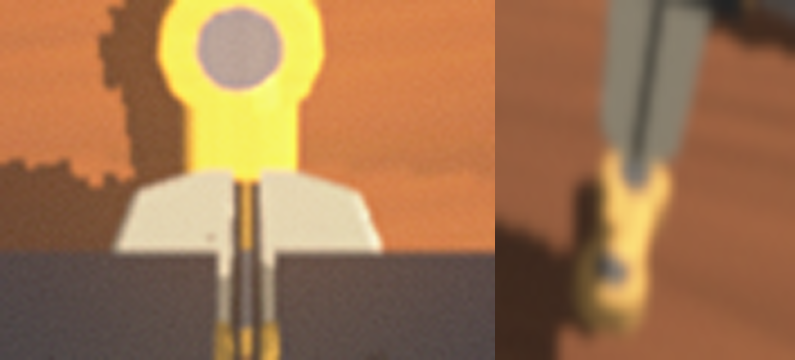

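```bash
python3 -c "
from plant import robot; print(robot.tcp_to_grasp)"
python3 -m inch '[{"tx":0,"ty":0,"tz":40,"wx":0,"wy":0,"wz":0},{"tx":0,"ty":0,"tz":80,"wx":0,"wy":0,"wz":0},{"tx":9,"ty":-52,"tz":80,"wx":0,"wy":0,"wz":7},{"tx":9,"ty":-102,"tz":80,"wx":0,"wy":0,"wz":15},{"tx":9,"ty":-102,"tz":80,"wx":0,"wy":0,"wz":21},{"tx":9,"ty":-102,"tz":40,"wx":0,"wy":0,"wz":21},{"tx":9,"ty":-102,"tz":20,"wx":0,"wy":0,"wz":21},{"tx":9,"ty":-102,"tz":8,"wx":0,"wy":0,"wz":21},{"tx":9,"ty":-102,"tz":3,"wx":0,"wy":0,"wz":21},{"tx":9,"ty":-102,"tz":-3,"wx":0,"wy":0,"wz":21}]' 45
python3 - <<'E'
from vis import *
f=cams.grab_frame('wrist'); cv2.imwrite('pics/w5.png',f['frame'])
E
```

```text
0.0188
time_s: 6.35
tcp_pos: [0.6687, 0.0988, 0.0049]
tool_rot: [0.001, -0.123, 0.992, -0.0]
wrist_force: [0.1, -0.2, 0.1]
gripper_width: 0.0418
grip_force: 0.0
```

View pics/w5.png

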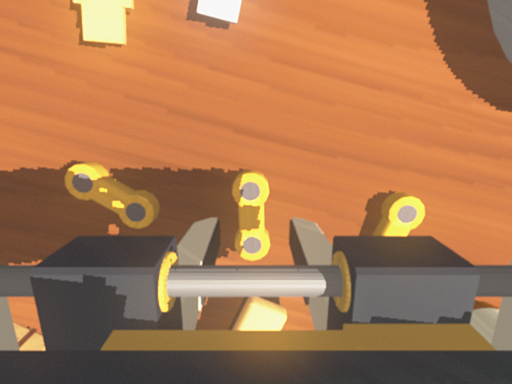

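The fingers straddle casting 1, which sits at (252,217), but the tips still look high. I'll lower in small steps, watching the force.

```bash
python3 -m inch '[{"tx":0,"ty":0,"tz":-3,"wx":0,"wy":0,"wz":0},{"tx":0,"ty":0,"tz":-6,"wx":0,"wy":0,"wz":0},{"tx":0,"ty":0,"tz":-6,"wx":0,"wy":0,"wz":0}]'
python3 -m inch '[{"tx":0,"ty":0,"tz":-2,"wx":0,"wy":0,"wz":0},{"tx":0,"ty":0,"tz":-4,"wx":0,"wy":0,"wz":0},{"tx":0,"ty":0,"tz":-4,"wx":0,"wy":0,"wz":0}]'
python3 -m inch '[{"tx":0,"ty":0,"tz":-2,"wx":0,"wy":0,"wz":0},{"tx":0,"ty":0,"tz":-4,"wx":0,"wy":0,"wz":0},{"tx":0,"ty":0,"tz":-4,"wx":0,"wy":0,"wz":0}]'
```

```text
time_s: 6.7
tcp_pos: [0.6679, 0.0987, -0.0015]
tool_rot: [0.0, -0.123, 0.992, -0.0]
wrist_force: [-0.4, 0.2, 0.6]
gripper_width: 0.0422
grip_force: 0.0
time_s: 7.0
tcp_pos: [0.6676, 0.0986, -0.006]
tool_rot: [-0.0, -0.123, 0.992, 0.0]
wrist_force: [0.2, 0.5, 0.6]
gripper_width: 0.0419
grip_force: 0.0
time_s: 7.3
tcp_pos: [0.6675, 0.0987, -0.0101]
tool_rot: [-0.0, -0.123, 0.992, 0.0]
wrist_force: [-0.7, 0.9, -0.1]
gripper_width: 0.0417
grip_force: 0.0
```

```bash
python3 -m inch '[{"tx":0,"ty":0,"tz":-2,"wx":0,"wy":0,"wz":0},{"tx":0,"ty":0,"tz":-4,"wx":0,"wy":0,"wz":0},{"tx":0,"ty":0,"tz":-4,"wx":0,"wy":0,"wz":0}]'
python3 -m inch '[{"tx":0,"ty":0,"tz":0,"wx":0,"wy":0,"wz":0},{"tx":0,"ty":0,"tz":0,"wx":0,"wy":0,"wz":0},{"tx":0,"ty":0,"tz":0,"wx":0,"wy":0,"wz":0},{"tx":0,"ty":0,"tz":0,"wx":0,"wy":0,"wz":0},{"tx":0,"ty":0,"tz":0,"wx":0,"wy":0,"wz":0},{"tx":0,"ty":0,"tz":0,"wx":0,"wy":0,"wz":0}]' 0 40
```

```text
time_s: 7.6
tcp_pos: [0.6675, 0.0987, -0.0141]
tool_rot: [-0.0, -0.123, 0.992, 0.0]
wrist_force: [-0.5, -1.0, 0.8]
gripper_width: 0.0419
grip_force: 0.0
time_s: 8.2
tcp_pos: [0.6679, 0.0987, -0.0137]
tool_rot: [0.0, -0.123, 0.992, 0.0]
wrist_force: [-0.3, -0.3, -0.3]
gripper_width: 0.001
grip_force: 0.0
```

```bash
python3 - <<'E'
from vis import *
g=cams.grab_frame('scene'); f=cams.grab_frame('wrist')
p=proj(g,[.668,.099,0]).astype(int); print(p)
c=f['frame'][160:270,180:330]; d=g['frame'][p[1]-35:p[1]+20,p[0]-30:p[0]+30]
cv2.imwrite('pics/w6.png',np.hstack([cv2.resize(c,(450,330),interpolation=2),cv2.resize(d,(345,330),interpolation=2)]))
E
```

```text
[303 250]
```

View pics/w6.png

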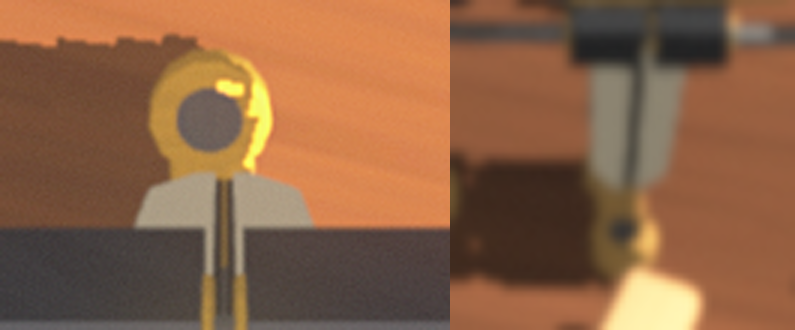

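The shut tips are still above the casting, with the scene view putting them at roughly 13 mm. So the real tips sit higher than the reported TCP. I'll open and keep stepping down until I get contact or a grip.

```bash
python3 -m inch '[{"tx":0,"ty":0,"tz":0,"wx":0,"wy":0,"wz":0},{"tx":0,"ty":0,"tz":0,"wx":0,"wy":0,"wz":0},{"tx":0,"ty":0,"tz":0,"wx":0,"wy":0,"wz":0},{"tx":0,"ty":0,"tz":0,"wx":0,"wy":0,"wz":0},{"tx":0,"ty":0,"tz":-2,"wx":0,"wy":0,"wz":0},{"tx":0,"ty":0,"tz":-4,"wx":0,"wy":0,"wz":0},{"tx":0,"ty":0,"tz":-4,"wx":0,"wy":0,"wz":0}]' 40
python3 -m inch '[{"tx":0,"ty":0,"tz":-2,"wx":0,"wy":0,"wz":0},{"tx":0,"ty":0,"tz":-4,"wx":0,"wy":0,"wz":0},{"tx":0,"ty":0,"tz":-4,"wx":0,"wy":0,"wz":0}]'
python3 -m inch '[{"tx":0,"ty":0,"tz":0,"wx":0,"wy":0,"wz":0},{"tx":0,"ty":0,"tz":0,"wx":0,"wy":0,"wz":0},{"tx":0,"ty":0,"tz":0,"wx":0,"wy":0,"wz":0},{"tx":0,"ty":0,"tz":0,"wx":0,"wy":0,"wz":0},{"tx":0,"ty":0,"tz":0,"wx":0,"wy":0,"wz":0},{"tx":0,"ty":0,"tz":0,"wx":0,"wy":0,"wz":0}]' 0 40
```

```text
time_s: 9.0
tcp_pos: [0.6674, 0.0986, -0.0182]
tool_rot: [-0.0, -0.123, 0.992, 0.0]
wrist_force: [-1.2, 0.2, 0.3]
gripper_width: 0.0371
grip_force: 0.0
time_s: 9.3
tcp_pos: [0.6675, 0.0986, -0.0222]
tool_rot: [-0.0, -0.123, 0.992, 0.0]
wrist_force: [0.8, -0.0, -0.5]
gripper_width: 0.0372
grip_force: 0.0
time_s: 9.9
tcp_pos: [0.6678, 0.0986, -0.0217]
tool_rot: [0.0, -0.123, 0.992, -0.0]
wrist_force: [-0.7, 0.0, 0.4]
gripper_width: 0.0006
grip_force: 0.0
```

```bash
cat >> vis.py <<'E'
def asc(f,x0,x1,y0,y1,sx=1,sy=1):
    h=hsv(f).astype(int)
    for y in range(y0,y1,sy):
        r=''
        for x in range(x0,x1,sx):
            H,S,V=h[y,x]
            r+='Y' if 14<=H<32 and V>90 and S>110 and S<235 and (V>150 or H>16) else 'g' if S<70 and V>85 else 'k' if V<50 else 's' if S<90 else '.'
        print('%3d '%y+r)
E
python3 - <<'E'
from vis import *
g=cams.grab_frame('scene'); f=cams.grab_frame('wrist')
asc(g,275,335,228,275); print(); asc(f,190,320,150,262,2,3)
E
```

```text
228 ......................sssssssssgggsssss.....................
229 ......................sgggggggsggggggg......................
230 .......................ggggggggggggggs......................
231 .......................ggggggggggggggs......................
232 ......................sggggggggggggggs......................
233 ......................sggggggggggggggs......................
234 ......................sgggggggggggggg.......................
235 .......................gggggggggggggg.......................
236 .......................gggggggggggggs.......................
237 .......................gggggggggggggs.......................
238 .......................gggggggggggggs.......................
239 .......................ggggggggggggg........................
240 .......................ggggggggggggg........................
241 ......................sggggggggggggs........................
242 ......................sggggggggggggs........................
243 ......................sggggggggggggs........................
244 ......................sgggggggggggg.....................
[... 3915 characters left out ...]

234 ..................gggggggggggggg.sggggggggggggg..................
237 sssssssssssssssssssssssssssssggsYsggsssssssssssssssssssssssssssss
240 sssssssssssssssssssssssssssssggsYsggsssssssssssssssssssssssssssss
243 sssssssssssssssssssssssssssssggsYsggsssssssssssssssssssssssssssss
246 sssssssssssssssssssssssssssssggsYsggsssssssssssssssssssssssssssss
249 sssssssssssssssssssssssssssssggsYsggsssssssssssssssssssssssssssss
252 sssssssssssssssssssssssssssssYYsYsYYsssssssssssssssssssssssssssss
255 sssssssssssssssssssssssssssssYY.gsYYsssssssssssssssssssssssssssss
258 sssssssssssssssssssssssssssssYYsssYYsssssssssssssssssssssssssssss
261 ssssssssssssssssssssssssssssgYY.ssYY.ssssssssssssssssssssssssssss
```

```bash
python3 - <<'E'
from vis import *
g=cams.grab_frame('scene'); f=cams.grab_frame('wrist')
print((ray(g,(303.5,253.5),.014)*1000).round(),(ray(f,(256.5,204),.014)*1000).round())
def tri(a,pa,b,pb):
    A=[];B=[]
    for h,p in((a,pa),(b,pb)):
        P=h['camera_matrix']@np.c_[h['R'],h['t']]
        for i in(0,1): r=p[i]*P[2]-P[i]; A.append(r[:3]);B.append(-r[3])
    return (np.linalg.lstsq(np.array(A),np.array(B),rcond=None)[0]*1000).round(1)
print('tip',tri(g,(303.5,247.5),f,(255,219)),'ring',tri(g,(303.5,253.5),f,(256.5,204)))
E
```

```text
[691. 103.  14.] [651.  96.  14.]
tip [663.6  98.6   5.1] ring [660.9  99.3 -18.9]
```

```bash
python3 - <<'E'
from vis import *
f=cams.grab_frame('wrist'); w=dict(frame=cv2.imread('pics/w5.png'))
print(f['camera_matrix'],f['R'].round(3),-f['R'].T@f['t'])
asc(w,180,330,212,240,2,3)
# depth of TCP and grasp point in camera
s=robot.sense(); p=s['tcp_pos']
for dz in (0,.0188,.03,.04): 
    c=f['R']@(p+[0,0,dz])+f['t']; print(dz,c.round(4),proj(f,p+[0,0,dz]).round(1), 'px for 41.8mm',(f['camera_matrix'][0,0]*.0418/c[2]).round(1))
E
```

```text
[[293.68186216   0.         254.27263707]
 [  0.         293.68186216 189.84843878]
 [  0.           0.           1.        ]] [[-0.245  0.97  -0.001]
 [ 0.939  0.237  0.248]
 [ 0.241  0.06  -0.969]] [0.60151582 0.08219873 0.1810167 ]
212 ..............................YYYYYYYYYYYYY................................
215 .............................YYYYYYYYYYYYYY................................
218 ..............sgggs...........YYYYYYYYYYYYY..............sss...............
221 .........sggggggggg...........YYYYYYYYYYYYY.............sgggggggs..........
224 ......sggggggggggggs..........YYYYYYYYYYYYY..............gggggggggggs......
227 .....sggggggggggggs...........YYYYYYYYYYYYY...............gggggggggggs.....
230 ....sgggggggggggggs..........YYYYYYYYYYYYYYY..............gggsggggggggs....
233 ...sgggggggggggggss.........YYYYYYYYYYYYYYYYY.............sggggggggggggs...
236 ..ggggggggggggggssss........YYYYYYYYY.YYYYYYY..............gggggggggggggs..
239 .gggggggggggggggss.s........YYYY.sgggggsYYYYY..............sgggggggggggggg.
0 [-1.000e-04  1.580e-02  2.133e-01] [254.1 211.6] px for 41.8mm 57.5
0.0188 [-1.000e-04  2.050e-02  1.951e-01] [254.1 220.7] px for 41.8mm 62.9
0.03 [-1.000e-04  2.330e-02  1.843e-01] [254.1 226.9] px for 41.8mm 66.6
0.04 [-1.000e-04  2.580e-02  1.746e-01] [254.  233.2] px for 41.8mm 70.3
```

```bash
python3 - <<'E'
from vis import *
f=cams.grab_frame('wrist'); g=cams.grab_frame('scene'); p=robot.sense()['tcp_pos']; print(p)
a=np.radians(14)
for hw in (.0075,.011):
  d=hw*np.array([np.cos(a),np.sin(a),0])
  for z in (0,.01,.02,.025,.03,.035): 
    q=np.array([p[0],p[1],z]); print(hw,z,'wrist row (want 218.5)',proj(f,q-d)[1].round(1),'scene row (want 247.5)',proj(g,q+d)[1].round(1))
E
```

```text
[ 0.66785983  0.0986448  -0.02165436]
0.0075 0 wrist row (want 218.5) 211.4 scene row (want 247.5) 252.5
0.0075 0.01 wrist row (want 218.5) 216.6 scene row (want 247.5) 249.6
0.0075 0.02 wrist row (want 218.5) 222.4 scene row (want 247.5) 246.7
0.0075 0.025 wrist row (want 218.5) 225.5 scene row (want 247.5) 245.3
0.0075 0.03 wrist row (want 218.5) 228.9 scene row (want 247.5) 243.8
0.0075 0.035 wrist row (want 218.5) 232.4 scene row (want 247.5) 242.3
0.011 0 wrist row (want 218.5) 206.3 scene row (want 247.5) 253.6
0.011 0.01 wrist row (want 218.5) 211.2 scene row (want 247.5) 250.7
0.011 0.02 wrist row (want 218.5) 216.7 scene row (want 247.5) 247.8
0.011 0.025 wrist row (want 218.5) 219.7 scene row (want 247.5) 246.3
0.011 0.03 wrist row (want 218.5) 222.9 scene row (want 247.5) 244.9
0.011 0.035 wrist row (want 218.5) 226.2 scene row (want 247.5) 243.4
```

Correcting for finger width, the real tips sit about 40 mm behind the reported TCP along the tool axis. The fingers are effectively shorter than reported. I'll descend further in guarded steps.

```bash
python3 -m inch '[{"tx":0,"ty":0,"tz":0,"wx":0,"wy":0,"wz":0},{"tx":0,"ty":0,"tz":0,"wx":0,"wy":0,"wz":0},{"tx":0,"ty":0,"tz":0,"wx":0,"wy":0,"wz":0},{"tx":0,"ty":0,"tz":0,"wx":0,"wy":0,"wz":0},{"tx":0,"ty":0,"tz":-3,"wx":0,"wy":0,"wz":0},{"tx":0,"ty":0,"tz":-6,"wx":0,"wy":0,"wz":0},{"tx":0,"ty":0,"tz":-6,"wx":0,"wy":0,"wz":0}]' 40
python3 -m inch '[{"tx":0,"ty":0,"tz":-2,"wx":0,"wy":0,"wz":0},{"tx":0,"ty":0,"tz":-4,"wx":0,"wy":0,"wz":0},{"tx":0,"ty":0,"tz":-4,"wx":0,"wy":0,"wz":0}]'
python3 -m inch '[{"tx":0,"ty":0,"tz":0,"wx":0,"wy":0,"wz":0},{"tx":0,"ty":0,"tz":0,"wx":0,"wy":0,"wz":0},{"tx":0,"ty":0,"tz":0,"wx":0,"wy":0,"wz":0},{"tx":0,"ty":0,"tz":0,"wx":0,"wy":0,"wz":0},{"tx":0,"ty":0,"tz":0,"wx":0,"wy":0,"wz":0},{"tx":0,"ty":0,"tz":0,"wx":0,"wy":0,"wz":0}]' 0 40
```

```text
time_s: 10.95
tcp_pos: [0.6672, 0.0987, -0.0285]
tool_rot: [-0.001, -0.123, 0.992, 0.0]
wrist_force: [0.1, -1.0, -0.1]
gripper_width: 0.0373
grip_force: 0.0
time_s: 11.25
tcp_pos: [0.6675, 0.0987, -0.0321]
tool_rot: [-0.0, -0.123, 0.992, 0.0]
wrist_force: [-0.1, 0.3, -0.7]
gripper_width: 0.0371
grip_force: 0.0
time_s: 11.85
tcp_pos: [0.6679, 0.0986, -0.0316]
tool_rot: [0.0, -0.123, 0.992, -0.0]
wrist_force: [-0.3, 0.2, 0.7]
gripper_width: 0.017
grip_force: 39.8
```

Gripped at 17 mm and 40 N. The tips sit about 40 mm behind the reported TCP.

```bash
python3 -m inch '[{"tx":0,"ty":0,"tz":35,"wx":0,"wy":0,"wz":0},{"tx":0,"ty":0,"tz":75,"wx":0,"wy":0,"wz":0},{"tx":-40,"ty":29,"tz":75,"wx":0,"wy":0,"wz":0},{"tx":-80,"ty":58,"tz":75,"wx":0,"wy":0,"wz":0},{"tx":-120,"ty":87,"tz":75,"wx":0,"wy":0,"wz":0},{"tx":-160,"ty":117,"tz":75,"wx":0,"wy":0,"wz":0},{"tx":-190,"ty":140,"tz":75,"wx":0,"wy":0,"wz":0},{"tx":-208,"ty":154,"tz":75,"wx":0,"wy":0,"wz":0},{"tx":-213,"ty":156,"tz":55,"wx":0,"wy":0,"wz":0},{"tx":-213,"ty":156,"tz":35,"wx":0,"wy":0,"wz":0}]'
python3 -m inch '[{"tx":0,"ty":0,"tz":-8,"wx":0,"wy":0,"wz":0},{"tx":0,"ty":0,"tz":-8,"wx":0,"wy":0,"wz":0},{"tx":0,"ty":0,"tz":-8,"wx":0,"wy":0,"wz":0}]'
python3 -m inch '[{"tx":0,"ty":0,"tz":0,"wx":0,"wy":0,"wz":0},{"tx":0,"ty":0,"tz":0,"wx":0,"wy":0,"wz":0},{"tx":0,"ty":0,"tz":0,"wx":0,"wy":0,"wz":0},{"tx":0,"ty":0,"tz":0,"wx":0,"wy":0,"wz":0},{"tx":0,"ty":0,"tz":30,"wx":0,"wy":0,"wz":0},{"tx":0,"ty":0,"tz":65,"wx":0,"wy":0,"wz":0},{"tx":0,"ty":0,"tz":65,"wx":0,"wy":0,"wz":0}]' 40
python3 - <<'E'
from vis import *
for n in('top','wrist'):
    print(n); yblobs(cams.grab_frame(n))
E
```

```text
time_s: 12.85
tcp_pos: [0.4541, 0.2558, 0.0037]
tool_rot: [0.001, -0.124, 0.992, 0.0]
wrist_force: [0.2, 0.5, -1.1]
gripper_width: 0.0174
grip_force: 39.8
time_s: 13.15
tcp_pos: [0.4554, 0.2546, -0.0043]
tool_rot: [0.0, -0.123, 0.992, 0.0]
wrist_force: [0.4, -0.2, -0.1]
gripper_width: 0.0175
grip_force: 39.8
time_s: 13.85
tcp_pos: [0.4583, 0.2558, 0.0647]
tool_rot: [0.004, -0.123, 0.992, 0.001]
wrist_force: [0.0, 0.7, 1.2]
gripper_width: 0.0369
grip_force: 0.0
top
(166, 143, 12, 22) {'c': (660, 202), 'L': 65, 'W': 26, 'yaw': -9.2}
(229, 142, 22, 13) {'c': (679, 1), 'L': 66, 'W': 27, 'yaw': 73.4}
(373, 114, 20, 12) {'c': (770, -426), 'L': 62, 'W': 18, 'yaw': 67.3}
(376, 105, 21, 12) {'c': (798, -438), 'L': 63, 'W': 18, 'yaw': 68.1}
(380, 96, 20, 12) {'c': (826, -448), 'L': 62, 'W': 18, 'yaw': 68.0}
wrist
(233, 296, 69, 14) {'c': (564, 296), 'L': 69, 'W': 13, 'yaw': -81.6}
(433, 240, 63, 23) {'c': (466, 462), 'L': 66, 'W': 7, 'yaw': 85.0}
(38, 230, 48, 14) {'c': (543, 91), 'L': 44, 'W': 13, 'yaw': -71.6}
(0, 132, 69, 29) {'c': (464, 60), 'L': 58, 'W': 23, 'yaw': -67.8}
(84, 125, 79, 35) {'c': (440, 135), 'L': 66, 'W': 28, 'yaw': -80.6}
(40, 97, 96, 29) {'c': (413, 108), 'L': 65, 'W': 9, 'yaw': -88.1}
(42, 63, 57, 19) {'c': (395, 85), 'L': 45, 'W': 5, 'yaw': -87.9}
(454, 62, 58, 18) {'c': (310, 410), 'L': 50, 'W': 6, 'yaw': -88.9}
(353, 40, 96, 30) {'c': (317, 341), 'L': 81, 'W': 4, 'yaw': -89.3}
(147, 0, 108, 30) {'c': (339, 167), 'L': 54, 'W': 12, 'yaw': -87.8}
(8, 0, 76, 20) {'c': (353, 63), 'L': 57, 'W': 4, 'yaw': -88.8}
```

```bash
python3 -m inch '[{"tx":40,"ty":-10,"tz":10,"wx":0,"wy":0,"wz":-5},{"tx":85,"ty":-22,"tz":10,"wx":0,"wy":0,"wz":-10},{"tx":130,"ty":-35,"tz":10,"wx":0,"wy":0,"wz":-16},{"tx":175,"ty":-46,"tz":10,"wx":0,"wy":0,"wz":-22},{"tx":205,"ty":-54,"tz":10,"wx":0,"wy":0,"wz":-22},{"tx":205,"ty":-54,"tz":10,"wx":0,"wy":0,"wz":-22},{"tx":205,"ty":-54,"tz":10,"wx":0,"wy":0,"wz":-22}]' 40
python3 -m inch '[{"tx":0,"ty":0,"tz":0,"wx":-1,"wy":-6,"wz":0},{"tx":0,"ty":0,"tz":0,"wx":-1.7,"wy":-12,"wz":0},{"tx":0,"ty":0,"tz":0,"wx":-1.7,"wy":-12,"wz":0},{"tx":0,"ty":0,"tz":0,"wx":-1.7,"wy":-12,"wz":0}]'
```

```text
time_s: 14.65
tcp_pos: [0.6585, 0.2001, 0.0678]
tool_rot: [-0.002, 0.069, 0.998, -0.0]
wrist_force: [-0.1, 0.4, -0.6]
gripper_width: 0.0374
grip_force: 0.0
time_s: 15.05
tcp_pos: [0.6581, 0.2015, 0.0706]
tool_rot: [0.104, 0.067, 0.992, -0.008]
wrist_force: [0.3, 0.0, 0.3]
gripper_width: 0.0372
grip_force: 0.0
```

```bash
python3 -m inch '[{"tx":10,"ty":0,"tz":-25,"wx":0,"wy":0,"wz":0},{"tx":10,"ty":0,"tz":-50,"wx":0,"wy":0,"wz":0},{"tx":10,"ty":0,"tz":-75,"wx":0,"wy":0,"wz":0},{"tx":10,"ty":0,"tz":-92,"wx":0,"wy":0,"wz":0},{"tx":10,"ty":0,"tz":-100,"wx":0,"wy":0,"wz":0},{"tx":10,"ty":0,"tz":-103,"wx":0,"wy":0,"wz":0},{"tx":10,"ty":0,"tz":-103,"wx":0,"wy":0,"wz":0}]'
python3 -m inch '[{"tx":0,"ty":0,"tz":0,"wx":0,"wy":0,"wz":0},{"tx":0,"ty":0,"tz":0,"wx":0,"wy":0,"wz":0},{"tx":0,"ty":0,"tz":0,"wx":0,"wy":0,"wz":0},{"tx":0,"ty":0,"tz":0,"wx":0,"wy":0,"wz":0},{"tx":0,"ty":0,"tz":0,"wx":0,"wy":0,"wz":0}]' 0 40
```

```text
time_s: 15.75
tcp_pos: [0.6709, 0.2007, -0.0323]
tool_rot: [0.106, 0.068, 0.992, -0.008]
wrist_force: [0.7, 0.3, -0.2]
gripper_width: 0.0372
grip_force: 0.0
time_s: 16.25
tcp_pos: [0.6705, 0.2007, -0.0316]
tool_rot: [0.106, 0.068, 0.992, -0.007]
wrist_force: [-1.0, 0.1, 4.8]
gripper_width: 0.0178
grip_force: 40.0
```

```bash
python3 -m inch '[{"tx":0,"ty":0,"tz":40,"wx":0,"wy":0,"wz":0},{"tx":-10,"ty":0,"tz":80,"wx":1,"wy":4,"wz":0},{"tx":-50,"ty":15,"tz":80,"wx":1.7,"wy":8,"wz":0},{"tx":-95,"ty":35,"tz":80,"wx":1.7,"wy":12,"wz":0},{"tx":-135,"ty":58,"tz":80,"wx":1.7,"wy":12,"wz":0},{"tx":-175,"ty":80,"tz":80,"wx":1.7,"wy":12,"wz":0},{"tx":-205,"ty":95,"tz":80,"wx":1.7,"wy":12,"wz":0},{"tx":-219,"ty":104,"tz":70,"wx":1.7,"wy":12,"wz":0},{"tx":-219,"ty":104,"tz":50,"wx":1.7,"wy":12,"wz":0},{"tx":-219,"ty":104,"tz":35,"wx":1.7,"wy":12,"wz":0}]'
python3 -m inch '[{"tx":0,"ty":0,"tz":-7,"wx":0,"wy":0,"wz":0},{"tx":0,"ty":0,"tz":-7,"wx":0,"wy":0,"wz":0},{"tx":0,"ty":0,"tz":-7,"wx":0,"wy":0,"wz":0}]'
python3 -m inch '[{"tx":0,"ty":0,"tz":0,"wx":0,"wy":0,"wz":0},{"tx":0,"ty":0,"tz":0,"wx":0,"wy":0,"wz":0},{"tx":0,"ty":0,"tz":0,"wx":0,"wy":0,"wz":0},{"tx":0,"ty":0,"tz":0,"wx":0,"wy":0,"wz":0},{"tx":0,"ty":0,"tz":30,"wx":0,"wy":0,"wz":0},{"tx":0,"ty":0,"tz":70,"wx":0,"wy":0,"wz":0},{"tx":0,"ty":0,"tz":70,"wx":0,"wy":0,"wz":0}]' 40
python3 - <<'E'
from vis import *
f=cams.grab_frame('top'); M=masks(f); show('c2',blob(f,M['yel'],(215,130,265,170),.01))
E
```

```text
time_s: 17.25
tcp_pos: [0.4505, 0.305, 0.0012]
tool_rot: [0.0, 0.068, 0.998, -0.0]
wrist_force: [0.7, -0.6, -0.3]
gripper_width: 0.0177
grip_force: 40.0
time_s: 17.55
tcp_pos: [0.4514, 0.3045, -0.0046]
tool_rot: [0.0, 0.069, 0.998, 0.0]
wrist_force: [0.1, -0.3, 0.1]
gripper_width: 0.0177
grip_force: 40.0
time_s: 18.25
tcp_pos: [0.4545, 0.3063, 0.0705]
tool_rot: [0.004, 0.068, 0.998, 0.002]
wrist_force: [0.8, -0.0, -0.2]
gripper_width: 0.037
grip_force: 0.0
c2 {'c': (679, 1), 'L': 66, 'W': 27, 'yaw': 73.4}
```

```bash
python3 -m inch '[{"tx":25,"ty":-33,"tz":10,"wx":0,"wy":0,"wz":8},{"tx":50,"ty":-66,"tz":10,"wx":0,"wy":0,"wz":16},{"tx":75,"ty":-99,"tz":10,"wx":0,"wy":0,"wz":24},{"tx":100,"ty":-132,"tz":10,"wx":0,"wy":0,"wz":32},{"tx":125,"ty":-165,"tz":10,"wx":0,"wy":0,"wz":40},{"tx":150,"ty":-198,"tz":10,"wx":0,"wy":0,"wz":48},{"tx":175,"ty":-231,"tz":10,"wx":0,"wy":0,"wz":56},{"tx":200,"ty":-265,"tz":10,"wx":0,"wy":0,"wz":64},{"tx":220,"ty":-293,"tz":10,"wx":0,"wy":0,"wz":72},{"tx":228,"ty":-303,"tz":10,"wx":0,"wy":0,"wz":80}]' 40
python3 -m inch '[{"tx":0,"ty":0,"tz":0,"wx":0,"wy":0,"wz":0},{"tx":0,"ty":0,"tz":0,"wx":0,"wy":0,"wz":0},{"tx":0,"ty":0,"tz":0,"wx":0,"wy":0,"wz":0}]'
```

```text
time_s: 19.3
tcp_pos: [0.6797, -0.0019, 0.0734]
tool_rot: [-0.001, -0.59, 0.807, 0.0]
wrist_force: [1.1, 0.4, 0.1]
gripper_width: 0.0372
grip_force: 0.0
time_s: 19.6
tcp_pos: [0.6777, 0.0029, 0.0747]
tool_rot: [-0.0, -0.588, 0.809, 0.001]
wrist_force: [0.6, -0.1, 0.3]
gripper_width: 0.0372
grip_force: 0.0
```

```bash
python3 -m inch '[{"tx":1,"ty":-2,"tz":-25,"wx":0,"wy":0,"wz":0},{"tx":1,"ty":-2,"tz":-50,"wx":0,"wy":0,"wz":0},{"tx":1,"ty":-2,"tz":-75,"wx":0,"wy":0,"wz":0},{"tx":1,"ty":-2,"tz":-95,"wx":0,"wy":0,"wz":0},{"tx":1,"ty":-2,"tz":-104,"wx":0,"wy":0,"wz":0},{"tx":1,"ty":-2,"tz":-108,"wx":0,"wy":0,"wz":0},{"tx":1,"ty":-2,"tz":-108,"wx":0,"wy":0,"wz":0}]'
python3 -m inch '[{"tx":0,"ty":0,"tz":0,"wx":0,"wy":0,"wz":0},{"tx":0,"ty":0,"tz":0,"wx":0,"wy":0,"wz":0},{"tx":0,"ty":0,"tz":0,"wx":0,"wy":0,"wz":0},{"tx":0,"ty":0,"tz":0,"wx":0,"wy":0,"wz":0},{"tx":0,"ty":0,"tz":0,"wx":0,"wy":0,"wz":0}]' 0 40
```

```text
time_s: 20.3
tcp_pos: [0.6798, 0.0002, -0.0324]
tool_rot: [0.0, -0.589, 0.808, -0.0]
wrist_force: [0.6, 0.2, -0.3]
gripper_width: 0.0369
grip_force: 0.0
time_s: 20.8
tcp_pos: [0.6805, -0.0005, -0.0317]
tool_rot: [0.001, -0.589, 0.808, -0.001]
wrist_force: [-0.6, 0.6, 4.7]
gripper_width: 0.0174
grip_force: 40.0
```

```bash
python3 -m inch '[{"tx":0,"ty":0,"tz":40,"wx":0,"wy":0,"wz":0},{"tx":0,"ty":0,"tz":80,"wx":0,"wy":0,"wz":0},{"tx":-25,"ty":38,"tz":80,"wx":0,"wy":0,"wz":0},{"tx":-50,"ty":76,"tz":80,"wx":0,"wy":0,"wz":0},{"tx":-75,"ty":114,"tz":80,"wx":0,"wy":0,"wz":0},{"tx":-100,"ty":152,"tz":80,"wx":0,"wy":0,"wz":0},{"tx":-125,"ty":190,"tz":80,"wx":0,"wy":0,"wz":0},{"tx":-150,"ty":228,"tz":80,"wx":0,"wy":0,"wz":0},{"tx":-170,"ty":260,"tz":80,"wx":0,"wy":0,"wz":0},{"tx":-184,"ty":281,"tz":80,"wx":0,"wy":0,"wz":0}]'
python3 -m inch '[{"tx":0,"ty":0,"tz":-20,"wx":0,"wy":0,"wz":0},{"tx":0,"ty":0,"tz":-40,"wx":0,"wy":0,"wz":0},{"tx":0,"ty":0,"tz":-50,"wx":0,"wy":0,"wz":0},{"tx":0,"ty":0,"tz":-50,"wx":0,"wy":0,"wz":0}]'
python3 -m inch '[{"tx":0,"ty":0,"tz":0,"wx":0,"wy":0,"wz":0},{"tx":0,"ty":0,"tz":0,"wx":0,"wy":0,"wz":0},{"tx":0,"ty":0,"tz":0,"wx":0,"wy":0,"wz":0},{"tx":0,"ty":0,"tz":0,"wx":0,"wy":0,"wz":0},{"tx":0,"ty":0,"tz":35,"wx":0,"wy":0,"wz":0},{"tx":0,"ty":0,"tz":80,"wx":0,"wy":0,"wz":0},{"tx":0,"ty":0,"tz":80,"wx":0,"wy":0,"wz":0}]' 40
```

```text
time_s: 21.8
tcp_pos: [0.4937, 0.2826, 0.0471]
tool_rot: [-0.0, -0.59, 0.808, 0.0]
wrist_force: [0.7, -0.3, -0.8]
gripper_width: 0.0176
grip_force: 40.0
time_s: 22.2
tcp_pos: [0.4944, 0.2801, -0.0043]
tool_rot: [-0.002, -0.589, 0.808, 0.001]
wrist_force: [-0.4, 0.2, 0.4]
gripper_width: 0.0175
grip_force: 40.0
time_s: 22.9
tcp_pos: [0.5004, 0.2822, 0.0838]
tool_rot: [0.006, -0.589, 0.808, -0.002]
wrist_force: [0.9, -0.2, 0.0]
gripper_width: 0.0373
grip_force: 0.0
```

```bash
python3 -m inch '[{"tx":-5,"ty":-35,"tz":0,"wx":0,"wy":0,"wz":-7},{"tx":-12,"ty":-70,"tz":0,"wx":0,"wy":0,"wz":-14},{"tx":-20,"ty":-105,"tz":0,"wx":0,"wy":0,"wz":-21},{"tx":-28,"ty":-140,"tz":0,"wx":0,"wy":0,"wz":-28},{"tx":-35,"ty":-175,"tz":0,"wx":0,"wy":0,"wz":-35},{"tx":-42,"ty":-210,"tz":0,"wx":0,"wy":0,"wz":-42},{"tx":-50,"ty":-245,"tz":0,"wx":0,"wy":0,"wz":-49},{"tx":-58,"ty":-280,"tz":0,"wx":0,"wy":0,"wz":-56},{"tx":-64,"ty":-308,"tz":0,"wx":0,"wy":0,"wz":-63},{"tx":-68,"ty":-321,"tz":0,"wx":0,"wy":0,"wz":-63}]' 55
python3 -m inch '[{"tx":0,"ty":0,"tz":0,"wx":0,"wy":0,"wz":0},{"tx":0,"ty":0,"tz":0,"wx":0,"wy":0,"wz":0},{"tx":0,"ty":0,"tz":0,"wx":0,"wy":0,"wz":0}]'
python3 - <<'E'
from vis import *
f=cams.grab_frame('wrist'); t=cams.grab_frame('top')
cv2.imwrite('pics/m1.png',np.hstack([f['frame'][:,:],t['frame'][80:272,70:370].repeat(2,0).repeat(2,1)])[:,:])
im=np.hstack([cv2.resize(f['frame'],(400,300)),cv2.resize(t['frame'][90:270,90:330],(400,300),interpolation=2)]); cv2.imwrite('pics/m1.png',im)
E
```

```text
time_s: 23.9
tcp_pos: [0.4275, -0.0425, 0.0774]
tool_rot: [0.0, -0.077, 0.997, -0.0]
wrist_force: [-0.2, 1.0, 0.5]
gripper_width: 0.0509
grip_force: 0.0
time_s: 24.2
tcp_pos: [0.4279, -0.0396, 0.0773]
tool_rot: [0.0, -0.08, 0.997, 0.0]
wrist_force: [0.2, -0.1, 0.2]
gripper_width: 0.0512
grip_force: 0.0
```

View pics/m1.png

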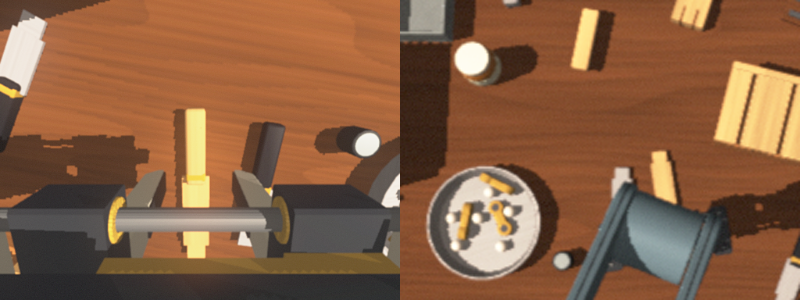

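All three castings are in the dish, and the spatula handle is centred between the open fingers. I'll descend and grip.

```bash
python3 -m inch '[{"tx":-1,"ty":-1.5,"tz":-30,"wx":0,"wy":0,"wz":0},{"tx":-1,"ty":-1.5,"tz":-60,"wx":0,"wy":0,"wz":0},{"tx":-1,"ty":-1.5,"tz":-85,"wx":0,"wy":0,"wz":0},{"tx":-1,"ty":-1.5,"tz":-102,"wx":0,"wy":0,"wz":0},{"tx":-1,"ty":-1.5,"tz":-109,"wx":0,"wy":0,"wz":0},{"tx":-1,"ty":-1.5,"tz":-112,"wx":0,"wy":0,"wz":0},{"tx":-1,"ty":-1.5,"tz":-112,"wx":0,"wy":0,"wz":0}]'
python3 -m inch '[{"tx":0,"ty":0,"tz":0,"wx":0,"wy":0,"wz":0},{"tx":0,"ty":0,"tz":0,"wx":0,"wy":0,"wz":0},{"tx":0,"ty":0,"tz":0,"wx":0,"wy":0,"wz":0},{"tx":0,"ty":0,"tz":0,"wx":0,"wy":0,"wz":0},{"tx":0,"ty":0,"tz":0,"wx":0,"wy":0,"wz":0},{"tx":0,"ty":0,"tz":0,"wx":0,"wy":0,"wz":0}]' 0 60
python3 -m inch '[{"tx":0,"ty":0,"tz":20,"wx":0,"wy":0,"wz":0},{"tx":0,"ty":0,"tz":50,"wx":0,"wy":0,"wz":0},{"tx":0,"ty":0,"tz":90,"wx":0,"wy":0,"wz":0},{"tx":0,"ty":0,"tz":130,"wx":0,"wy":0,"wz":0},{"tx":0,"ty":0,"tz":130,"wx":0,"wy":0,"wz":0},{"tx":0,"ty":0,"tz":130,"wx":0,"wy":0,"wz":0}]'
```

```text
time_s: 25.0
tcp_pos: [0.4272, -0.0417, -0.0345]
tool_rot: [0.0, -0.08, 0.997, -0.0]
wrist_force: [-0.2, 0.7, 0.5]
gripper_width: 0.0514
grip_force: 0.0
time_s: 25.6
tcp_pos: [0.4273, -0.0421, -0.0342]
tool_rot: [0.0, -0.08, 0.997, -0.0]
wrist_force: [-0.6, 0.2, 6.4]
gripper_width: 0.0232
grip_force: 60.0
time_s: 26.2
tcp_pos: [0.4271, -0.0419, 0.0956]
tool_rot: [0.001, -0.08, 0.997, -0.0]
wrist_force: [0.1, -0.0, -1.7]
gripper_width: 0.0232
grip_force: 60.0
```

Gripped at 23 mm and 60 N. I'll carry it toward the dish, turn 23°, then tilt 36° tip down.

```bash
python3 -m inch '[{"tx":-8,"ty":20,"tz":15,"wx":0,"wy":0,"wz":3},{"tx":-20,"ty":48,"tz":30,"wx":0,"wy":0,"wz":6},{"tx":-34,"ty":78,"tz":45,"wx":0,"wy":0,"wz":9},{"tx":-48,"ty":108,"tz":55,"wx":0,"wy":0,"wz":12},{"tx":-62,"ty":138,"tz":55,"wx":0,"wy":0,"wz":15},{"tx":-76,"ty":168,"tz":55,"wx":0,"wy":0,"wz":18},{"tx":-90,"ty":200,"tz":55,"wx":0,"wy":0,"wz":21},{"tx":-100,"ty":228,"tz":55,"wx":0,"wy":0,"wz":23},{"tx":-106,"ty":242,"tz":55,"wx":0,"wy":0,"wz":23},{"tx":-106,"ty":242,"tz":55,"wx":0,"wy":0,"wz":23}]'
python3 -m inch '[{"tx":0,"ty":0,"tz":0,"wx":-3,"wy":4.8,"wz":0},{"tx":0,"ty":0,"tz":0,"wx":-6,"wy":9.6,"wz":0},{"tx":0,"ty":0,"tz":0,"wx":-9,"wy":14.4,"wz":0},{"tx":0,"ty":0,"tz":0,"wx":-12,"wy":19.2,"wz":0},{"tx":0,"ty":0,"tz":0,"wx":-15,"wy":24,"wz":0},{"tx":0,"ty":0,"tz":0,"wx":-17.5,"wy":28,"wz":0},{"tx":0,"ty":0,"tz":0,"wx":-19.1,"wy":30.5,"wz":0},{"tx":0,"ty":0,"tz":0,"wx":-19.1,"wy":30.5,"wz":0},{"tx":0,"ty":0,"tz":0,"wx":-19.1,"wy":30.5,"wz":0}]'
python3 - <<'E'
from vis import *
s=robot.sense(); print(s['q'].round(2)); from scipy.spatial.transform import Rotation as Ro
w,x,y,z=s['tool_rot']; R=Ro.from_quat([x,y,z,w]).as_matrix(); print(R.round(3)); p=s['tcp_pos']
G=p-.0443*R[:,2]; u=np.cross(R[:,1],R[:,2]); u=u*np.sign(u[0]); tip=G+.157*u; print('tip exp',tip.round(4),'u',u.round(3))
for n in('top','scene'):
    f=cams.grab_frame(n); cv2.imwrite(f'pics/{n}_s.png',f['frame']); print(n,proj(f,tip).round(1),proj(f,tip-.11*u).round(1))
    asc(f,int(proj(f,tip)[0])-35,int(proj(f,tip)[0])+35,int(proj(f,tip)[1])-20,int(proj(f,tip)[1])+20,1,1)
E
```

```text
time_s: 27.2
tcp_pos: [0.3184, 0.2011, 0.1483]
tool_rot: [-0.002, -0.278, 0.96, 0.0]
wrist_force: [0.4, -1.2, -1.6]
gripper_width: 0.0236
grip_force: 60.0
time_s: 28.1
tcp_pos: [0.3206, 0.1995, 0.1492]
tool_rot: [-0.298, -0.263, 0.914, -0.085]
wrist_force: [0.3, 0.0, -1.8]
gripper_width: 0.0237
grip_force: 60.0
[ 0.38  0.46  1.51 -0.11  1.78 -1.74]
[[-0.684 -0.531 -0.5  ]
 [-0.43   0.847 -0.312]
 [ 0.589  0.002 -0.808]]
tip exp [0.4502 0.2808 0.0925] u [ 0.684  0.43  -0.589]
top [134.4 223.1] [144.5 251.8]
203 ssssssks......sggggssssggggggggggggggggggggggggg.YYYYYYYYYY.gggggggggs
204 sssssssss.....gggsssssgggggggggggggggggggggggggggg.YYYYYYYYYgggggggggg
205 ssssssssss...ggggssssggggggggggggggggggggggggggggggg.YYYYYYsgggggggggg
206 ssssssskssssgggsgsssgggggggggggggggggggggggggggggggggggg..gggggggggggg
207 ssssssssssssssssssssgggggggggggggggggggggggggggggggggggggggggggggggggg
208 sssssssssssssssssssggggggggggggggggggggggggggggggggggggggggggggggggggg
209 sssssssssssssssssssggggggggggggggggggggggggggggggggggggggggggggggggggg
210 sssssssssssssssssssgggggggggggggggggggggggggggs...sgggggggg
[... 4745 characters left out ...]
ggggggggggggggs..........
190 gggggggggggggggggggggggggggggggggggggggggggggggggggggggggggggs........
191 ggggggggggggggggggggggggggggggggggggggggggggggggggggggggggggggs.......
192 ggggggggggggggggggggggggggggggggggggggggggggggggggggggggggggggs.......
193 ggggggggggggggggggggggggggggggggggggggggggggggggggggggggggggggggs.....
194 gggggggggggggggggggggggggggggggggggggggggggggggggggggggggggggggggs....
195 gggggggggggggggsssssggggggggggggggggggggggggggggggggggggggggggggggs...
196 gggggggggggggs.YY...sgggggggggggggggggggggggs.sgggggggggggggggggggg...
197 ggggggggggggg.YY.....ggggggggggggggggggggggsYY.sgggggggggggggggggggs..
198 ggggggggggggg.YY.ss..sggggggggggggggggggggsYYYY.gggggggggggggggggggg..
```

The spatula is held as expected: its tip projects to scene (389,180), matching what I see. I'll enter at a free spot on the near side of the dish and start stirring with a cautious half round.

```bash
python3 -m inch '[{"tx":-20,"ty":5,"tz":0,"wx":0,"wy":0,"wz":0},{"tx":-40.5,"ty":10,"tz":0,"wx":0,"wy":0,"wz":0},{"tx":-40.5,"ty":10,"tz":-20,"wx":0,"wy":0,"wz":0},{"tx":-40.5,"ty":10,"tz":-40,"wx":0,"wy":0,"wz":0},{"tx":-40.5,"ty":10,"tz":-55,"wx":0,"wy":0,"wz":0},{"tx":-40.5,"ty":10,"tz":-67,"wx":0,"wy":0,"wz":0},{"tx":-40.5,"ty":10,"tz":-76,"wx":0,"wy":0,"wz":0},{"tx":-40.5,"ty":10,"tz":-83,"wx":0,"wy":0,"wz":0},{"tx":-40.5,"ty":10,"tz":-83,"wx":0,"wy":0,"wz":0},{"tx":-40.5,"ty":10,"tz":-83,"wx":0,"wy":0,"wz":0}]'
python3 -m inch '[{"tx":-0.3,"ty":-14,"tz":0,"wx":0,"wy":0,"wz":0},{"tx":4,"ty":-27.5,"tz":0,"wx":0,"wy":0,"wz":0},{"tx":12,"ty":-39,"tz":0,"wx":0,"wy":0,"wz":0},{"tx":23,"ty":-47.5,"tz":0,"wx":0,"wy":0,"wz":0},{"tx":36.5,"ty":-52,"tz":0,"wx":0,"wy":0,"wz":0}]'
```

```text
time_s: 29.2
tcp_pos: [0.2805, 0.2102, 0.0675]
tool_rot: [-0.297, -0.263, 0.914, -0.085]
wrist_force: [-0.3, -0.1, 0.2]
gripper_width: 0.0241
grip_force: 60.0
time_s: 29.7
tcp_pos: [0.3177, 0.1572, 0.068]
tool_rot: [-0.297, -0.263, 0.914, -0.085]
wrist_force: [-1.4, 1.3, 4.2]
gripper_width: 0.0233
grip_force: 60.0
```

```bash
python3 -m inch '[{"tx":14,"ty":-0.3,"tz":-1,"wx":0,"wy":0,"wz":0},{"tx":27.5,"ty":4,"tz":-2,"wx":0,"wy":0,"wz":0},{"tx":39,"ty":12,"tz":-2,"wx":0,"wy":0,"wz":0},{"tx":47.5,"ty":23,"tz":-2,"wx":0,"wy":0,"wz":0},{"tx":52,"ty":36.5,"tz":-2,"wx":0,"wy":0,"wz":0}]'
python3 -m inch '[{"tx":0.3,"ty":14,"tz":0,"wx":0,"wy":0,"wz":0},{"tx":-4,"ty":27.5,"tz":0,"wx":0,"wy":0,"wz":0},{"tx":-12,"ty":39,"tz":0,"wx":0,"wy":0,"wz":0},{"tx":-23,"ty":47.5,"tz":0,"wx":0,"wy":0,"wz":0},{"tx":-36.5,"ty":52,"tz":0,"wx":0,"wy":0,"wz":0},{"tx":-50.5,"ty":52.5,"tz":0,"wx":0,"wy":0,"wz":0},{"tx":-64,"ty":48,"tz":0,"wx":0,"wy":0,"wz":0},{"tx":-75.5,"ty":40,"tz":0,"wx":0,"wy":0,"wz":0},{"tx":-84,"ty":29,"tz":0,"wx":0,"wy":0,"wz":0},{"tx":-88.5,"ty":15.5,"tz":0,"wx":0,"wy":0,"wz":0}]'
python3 - <<'E'
from vis import *
from scipy.spatial.transform import Rotation as Ro
s=robot.sense(); w,x,y,z=s['tool_rot']; R=Ro.from_quat([x,y,z,w]).as_matrix(); p=s['tcp_pos']
G=p-.0443*R[:,2]; u=-R[:,0]; tip=G+.157*u; print('tip',tip.round(4),s['wrist_force'])
f=cams.grab_frame('scene'); g=cams.grab_frame('top'); p=proj(f,tip); print(p, proj(g,tip))
im=np.hstack([cv2.resize(f['frame'][110:250,310:450],(400,400),interpolation=2),cv2.resize(g['frame'][165:285,80:200],(400,400),interpolation=2)]); cv2.imwrite('pics/st1.png',im)
E
```

```text
time_s: 30.2
tcp_pos: [0.3702, 0.1945, 0.0648]
tool_rot: [-0.297, -0.263, 0.914, -0.085]
wrist_force: [-0.5, -0.2, -0.6]
gripper_width: 0.0236
grip_force: 60.0
time_s: 31.2
tcp_pos: [0.2789, 0.21, 0.0657]
tool_rot: [-0.297, -0.264, 0.914, -0.085]
wrist_force: [0.3, 0.1, 0.1]
gripper_width: 0.0239
grip_force: 59.1
tip [0.4084 0.2917 0.0095] [0.32394745 0.06823556 0.0870943 ]
[387.26545544 195.78511988] [138.11640767 238.14005208]
```

View pics/st1.png

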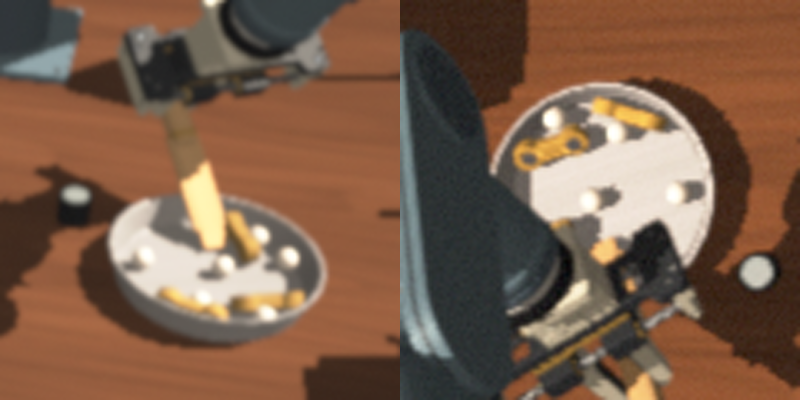

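After one round everything is still in the dish. The blade tip is at the floor, at composite (213,247), within about 3 px of where I expected it. I'll stir three more rounds and a bit.

```bash
python3 -m inch '[{"tx":-0.3,"ty":-14,"tz":0,"wx":0,"wy":0,"wz":0},{"tx":4,"ty":-27.5,"tz":0,"wx":0,"wy":0,"wz":0},{"tx":12,"ty":-39,"tz":0,"wx":0,"wy":0,"wz":0},{"tx":23,"ty":-47.5,"tz":0,"wx":0,"wy":0,"wz":0},{"tx":36.5,"ty":-52,"tz":0,"wx":0,"wy":0,"wz":0},{"tx":50.5,"ty":-52.5,"tz":0,"wx":0,"wy":0,"wz":0},{"tx":64,"ty":-48,"tz":0,"wx":0,"wy":0,"wz":0},{"tx":75.5,"ty":-40,"tz":0,"wx":0,"wy":0,"wz":0},{"tx":84,"ty":-29,"tz":0,"wx":0,"wy":0,"wz":0},{"tx":88.5,"ty":-15.5,"tz":0,"wx":0,"wy":0,"wz":0}]'
python3 -m inch '[{"tx":0.3,"ty":14,"tz":0,"wx":0,"wy":0,"wz":0},{"tx":-4,"ty":27.5,"tz":0,"wx":0,"wy":0,"wz":0},{"tx":-12,"ty":39,"tz":0,"wx":0,"wy":0,"wz":0},{"tx":-23,"ty":47.5,"tz":0,"wx":0,"wy":0,"wz":0},{"tx":-36.5,"ty":52,"tz":0,"wx":0,"wy":0,"wz":0},{"tx":-50.5,"ty":52.5,"tz":0,"wx":0,"wy":0,"wz":0},{"tx":-64,"ty":48,"tz":0,"wx":0,"wy":0,"wz":0},{"tx":-75.5,"ty":40,"tz":0,"wx":0,"wy":0,"wz":0},{"tx":-84,"ty":29,"tz":0,"wx":0,"wy":0,"wz":0},{"tx":-88.5,"ty":15.5,"tz":0,"wx":0,"wy":0,"wz":0}]'
python3 -m inch '[{"tx":-0.3,"ty":-14,"tz":0,"wx":0,"wy":0,"wz":0},{"tx":4,"ty":-27.5,"tz":0,"wx":0,"wy":0,"wz":0},{"tx":12,"ty":-39,"tz":0,"wx":0,"wy":0,"wz":0},{"tx":23,"ty":-47.5,"tz":0,"wx":0,"wy":0,"wz":0},{"tx":36.5,"ty":-52,"tz":0,"wx":0,"wy":0,"wz":0},{"tx":50.5,"ty":-52.5,"tz":0,"wx":0,"wy":0,"wz":0},{"tx":64,"ty":-48,"tz":0,"wx":0,"wy":0,"wz":0},{"tx":75.5,"ty":-40,"tz":0,"wx":0,"wy":0,"wz":0},{"tx":84,"ty":-29,"tz":0,"wx":0,"wy":0,"wz":0},{"tx":88.5,"ty":-15.5,"tz":0,"wx":0,"wy":0,"wz":0}]'
python3 -c "
from vis import *
f=cams.grab_frame('scene'); cv2.imwrite('pics/st2.png',f['frame'][110:250,310:450])
from scipy.spatial.transform import Rotation as Ro
s=robot.sense(); w,x,y,z=s['tool_rot']; R=Ro.from_quat([x,y,z,w]).as_matrix(); tip=s['tcp_pos']-.0443*R[:,2]-.157*R[:,0]; p=proj(f,tip).astype(int); print(tip,p); asc(f,p[0]-20,p[0]+20,p[1]-8,p[1]+9,1,1)"
```

```text
time_s: 32.3
tcp_pos: [0.3705, 0.1948, 0.0649]
tool_rot: [-0.297, -0.263, 0.914, -0.085]
wrist_force: [-0.9, -0.4, -1.9]
gripper_width: 0.0239
grip_force: 59.1
time_s: 33.3
tcp_pos: [0.2793, 0.2105, 0.0659]
tool_rot: [-0.296, -0.264, 0.914, -0.085]
wrist_force: [0.5, 1.2, 0.0]
gripper_width: 0.0238
grip_force: 60.0
time_s: 34.3
tcp_pos: [0.3707, 0.1949, 0.0648]
tool_rot: [-0.297, -0.263, 0.914, -0.085]
wrist_force: [0.1, -0.4, -0.6]
gripper_width: 0.0236
grip_force: 60.0
[0.50044194 0.27855668 0.00849849] [381 216]
208 ggggggggggggggggs.sssssssssggggggggggggg
209 gggggggggggggggggs.sssssssgggggggggggggg
210 ggggggggggggggggggssssssgggggggggggggggg
211 ggggsYYY.sggggggggsssggggggggggggggggggg
212 gggg.YYYYY.sgggggggssssssssggggggggggggg
213 gggg.YYYYYYY.sgggggssssssssgggggggsss...
214 gggggs.YYYYYY.sggggs..sssggggggs.YYYYYYY
215 gggggggs.YYYYYY..sss...ssggggggYYYYYYYYY
216 gggggggggs.YYYYYYYYYYY...gggggg.YYYYYYYY
217 gggggggggggs.YYYYYYYYYYYY.gggggsYYYYYYY.
218 gggggggggggggs.YYYYYYYYYYYsgggggs.YYYY.s
219 gggggggggggggggss....YYYYY.gggggggsssssg
220 sgggggggggggggggggggggs.YYYsgggggggggggg
221 sssgggggggggggggggggggggs..sgggggggggggg
222 ..ssggggggggggggggggggggggssgggggggggggg
223 ...sssgggggggggggggggggggggggggggggggggg
224 ......ssgggggggggggggggggggggggggggggggg
```

```bash
python3 -m inch '[{"tx":0.3,"ty":14,"tz":0,"wx":0,"wy":0,"wz":0},{"tx":-4,"ty":27.5,"tz":0,"wx":0,"wy":0,"wz":0},{"tx":-12,"ty":39,"tz":0,"wx":0,"wy":0,"wz":0},{"tx":-23,"ty":47.5,"tz":0,"wx":0,"wy":0,"wz":0},{"tx":-36.5,"ty":52,"tz":0,"wx":0,"wy":0,"wz":0},{"tx":-50.5,"ty":52.5,"tz":0,"wx":0,"wy":0,"wz":0},{"tx":-64,"ty":48,"tz":0,"wx":0,"wy":0,"wz":0},{"tx":-75.5,"ty":40,"tz":0,"wx":0,"wy":0,"wz":0},{"tx":-84,"ty":29,"tz":0,"wx":0,"wy":0,"wz":0},{"tx":-88.5,"ty":15.5,"tz":0,"wx":0,"wy":0,"wz":0}]'
python3 -m inch '[{"tx":-0.3,"ty":-14,"tz":0,"wx":0,"wy":0,"wz":0},{"tx":4,"ty":-27.5,"tz":0,"wx":0,"wy":0,"wz":0},{"tx":12,"ty":-39,"tz":0,"wx":0,"wy":0,"wz":0},{"tx":23,"ty":-47.5,"tz":0,"wx":0,"wy":0,"wz":0},{"tx":36.5,"ty":-52,"tz":0,"wx":0,"wy":0,"wz":0},{"tx":50.5,"ty":-52.5,"tz":0,"wx":0,"wy":0,"wz":0},{"tx":64,"ty":-48,"tz":0,"wx":0,"wy":0,"wz":0},{"tx":75.5,"ty":-40,"tz":0,"wx":0,"wy":0,"wz":0},{"tx":84,"ty":-29,"tz":0,"wx":0,"wy":0,"wz":0},{"tx":88.5,"ty":-15.5,"tz":0,"wx":0,"wy":0,"wz":0}]'
python3 -m inch '[{"tx":0.3,"ty":14,"tz":0,"wx":0,"wy":0,"wz":0},{"tx":-4,"ty":27.5,"tz":0,"wx":0,"wy":0,"wz":0},{"tx":-12,"ty":39,"tz":0,"wx":0,"wy":0,"wz":0},{"tx":-23,"ty":47.5,"tz":0,"wx":0,"wy":0,"wz":0},{"tx":-36.5,"ty":52,"tz":0,"wx":0,"wy":0,"wz":0},{"tx":-50.5,"ty":52.5,"tz":0,"wx":0,"wy":0,"wz":0},{"tx":-64,"ty":48,"tz":0,"wx":0,"wy":0,"wz":0},{"tx":-75.5,"ty":40,"tz":0,"wx":0,"wy":0,"wz":0},{"tx":-84,"ty":29,"tz":0,"wx":0,"wy":0,"wz":0},{"tx":-88.5,"ty":15.5,"tz":0,"wx":0,"wy":0,"wz":0}]'
python3 -m inch '[{"tx":0,"ty":0,"tz":0,"wx":0,"wy":0,"wz":0},{"tx":2,"ty":1,"tz":15,"wx":0,"wy":0,"wz":0},{"tx":4,"ty":2,"tz":35,"wx":0,"wy":0,"wz":0},{"tx":6,"ty":3,"tz":65,"wx":0,"wy":0,"wz":0},{"tx":6,"ty":3,"tz":105,"wx":0,"wy":0,"wz":0},{"tx":6,"ty":3,"tz":105,"wx":0,"wy":0,"wz":0},{"tx":6,"ty":3,"tz":105,"wx":0,"wy":0,"wz":0}]'
python3 -c "
from vis import *
f=cams.grab_frame('scene'); cv2.imwrite('pics/st3.png',f['frame'])
from scipy.spatial.transform import Rotation as Ro
s=robot.sense(); w,x,y,z=s['tool_rot']; R=Ro.from_quat([x,y,z,w]).as_matrix(); tip=s['tcp_pos']-.0443*R[:,2]-.157*R[:,0]; p=proj(f,tip).astype(int); print(tip,p,proj(f,tip-.11*-R[:,0])); asc(f,p[0]-25,p[0]+25,p[1]-30,p[1]+12,1,3)"
```

```text
time_s: 35.35
tcp_pos: [0.2793, 0.211, 0.0655]
tool_rot: [-0.296, -0.264, 0.914, -0.085]
wrist_force: [0.7, 0.2, 1.1]
gripper_width: 0.0236
grip_force: 58.5
time_s: 36.35
tcp_pos: [0.3707, 0.1949, 0.0649]
tool_rot: [-0.297, -0.263, 0.914, -0.085]
wrist_force: [-0.2, -0.7, -0.8]
gripper_width: 0.0235
grip_force: 58.3
time_s: 37.35
tcp_pos: [0.2798, 0.211, 0.0654]
tool_rot: [-0.296, -0.264, 0.914, -0.085]
wrist_force: [0.2, 1.2, 0.3]
gripper_width: 0.0235
grip_force: 60.0
time_s: 38.05
tcp_pos: [0.2867, 0.214, 0.1704]
tool_rot: [-0.296, -0.264, 0.914, -0.085]
wrist_force: [-0.3, 0.3, -1.5]
gripper_width: 0.0234
grip_force: 60.0
[0.41563186 0.29514611 0.11336466] [396 166] [383.32140543 129.51006707]
136 .................YYYYY..YY........................
139 .............YYY..sssssss.Y.......................
142 ..............YY.sssssssss.Y......................
145 ...............YY.ssssssssss.Y....................
148 .................YY.sssssssss.YY..................
151 ..................YY..sssssssss.Y.................
154 ....................YY.sssssssss.Y................
157 ......................YY.sssssss.Y................
160 .........................Y.sssssss.Y..............
163 ..........................YY...YYYY...............
166 ..................................................
169 ..................................................
172 ..................................................
175 ..................................................
```

```bash
python3 -m inch '[{"tx":10,"ty":0,"tz":0,"wx":3,"wy":-4.8,"wz":0},{"tx":20,"ty":0,"tz":0,"wx":6,"wy":-9.6,"wz":0},{"tx":30,"ty":0,"tz":0,"wx":9,"wy":-14.4,"wz":0},{"tx":40,"ty":0,"tz":0,"wx":12,"wy":-19.2,"wz":0},{"tx":50,"ty":0,"tz":0,"wx":15,"wy":-24,"wz":0},{"tx":60,"ty":0,"tz":0,"wx":17.5,"wy":-28,"wz":0},{"tx":60,"ty":0,"tz":0,"wx":19.1,"wy":-30.5,"wz":0},{"tx":60,"ty":0,"tz":0,"wx":19.1,"wy":-30.5,"wz":0},{"tx":60,"ty":0,"tz":0,"wx":19.1,"wy":-30.5,"wz":0}]'
python3 -m inch '[{"tx":6,"ty":-33,"tz":-10,"wx":0,"wy":0,"wz":-4.5},{"tx":12,"ty":-66,"tz":-20,"wx":0,"wy":0,"wz":-9},{"tx":18,"ty":-99,"tz":-30,"wx":0,"wy":0,"wz":-13.5},{"tx":24,"ty":-132,"tz":-40,"wx":0,"wy":0,"wz":-18},{"tx":30,"ty":-165,"tz":-50,"wx":0,"wy":0,"wz":-22.5},{"tx":36,"ty":-198,"tz":-60,"wx":0,"wy":0,"wz":-27},{"tx":42,"ty":-231,"tz":-70,"wx":0,"wy":0,"wz":-31.5},{"tx":48,"ty":-264,"tz":-80,"wx":0,"wy":0,"wz":-36},{"tx":54,"ty":-297,"tz":-80,"wx":0,"wy":0,"wz":-40.5},{"tx":60,"ty":-327,"tz":-80,"wx":0,"wy":0,"wz":-45}]'
python3 -m inch '[{"tx":0,"ty":0,"tz":0,"wx":0,"wy":0,"wz":0},{"tx":0,"ty":0,"tz":0,"wx":0,"wy":0,"wz":0},{"tx":0,"ty":0,"tz":0,"wx":0,"wy":0,"wz":0}]'
python3 - <<'E'
from vis import *
from scipy.spatial.transform import Rotation as Ro
s=robot.sense(); w,x,y,z=s['tool_rot']; R=Ro.from_quat([x,y,z,w]).as_matrix(); G=s['tcp_pos']-.0443*R[:,2]; tip=G-.157*R[:,0]; print('G',G,'tip',tip,'u',-R[:,0])
for n in('top','scene'):
    f=cams.grab_frame(n); M=masks(f); p=proj(f,tip); q=proj(f,G); print(n,p,q)
    x0,y0,x1,y1=int(p[0]-22),int(p[1]-14),int(p[0]+22),int(p[1]+26)
    if n=='top':
        b=blob(f,M['yel'],(x0,y0,x1,y1),tip[2]); show('blade',b); print(b['box'].tolist())
    asc(f,int(p[0])-25,int(p[0])+25,int(p[1])-18,int(p[1])+30,1,2)
    cv2.imwrite(f'pics/ins_{n}.png',f['frame'])
E
```

```text
time_s: 39.0
tcp_pos: [0.3455, 0.213, 0.1695]
tool_rot: [-0.001, -0.277, 0.961, -0.0]
wrist_force: [0.1, -0.8, -0.8]
gripper_width: 0.0233
grip_force: 60.0
time_s: 40.0
tcp_pos: [0.4063, -0.1152, 0.089]
tool_rot: [-0.002, 0.114, 0.994, 0.001]
wrist_force: [0.5, 0.8, -0.4]
gripper_width: 0.0232
grip_force: 60.0
time_s: 40.3
tcp_pos: [0.4058, -0.1127, 0.0896]
tool_rot: [-0.001, 0.111, 0.994, 0.001]
wrist_force: [0.8, -0.4, -0.6]
gripper_width: 0.0238
grip_force: 60.0
G [ 0.40590684 -0.1127777   0.13390474] tip [ 0.55902334 -0.14747926  0.1335316 ] u [ 0.97526433 -0.22102906 -0.00237671]
top [291.47935088 183.90623439] [278.06328901 241.3071558 ]
blade {'c': (526, -139), 'L': 74, 'W': 39, 'yaw': -13.5}
[[486.0, -149.0], [558.0, -167.0], [567.0, -129.0], [495.0, -111.0]]
165 ..............YYYYYYYYYYYYYY..YYYYYYYYYYYYYYYYYYYY
167 ..............YYYYYYYYYYYYYY..YYYYYYYYYYYYYYYYYYYY
169 .............YYYYYYYYYYYYYY..YYYYYYYYYYYYYYYYYYYYY
171 .............YYYYYYYYYYYYYY..YYYYYYYYYYYYYYYYYYYYY
173 ............YYYYYYYYYYYYYY..YYYYYYYYYYYYYYYYYYYYYY
175 .................YYYYYYYYY..YYYYYYYYYYYYYYY
[... 1679 characters left out ...]
kkss....................................
172 kkkkkkkkkk........................................
174 kkkkkkkkk.........................................
176 kkkkkkk...........................................
178 kkkk..............................................
180 ..................................................
182 YYYY..............................................
184 ....YYYYYYYY......................................
186 ...........YYYYYYY................................
188 ..................YYY.............................
190 ...................YYYY..YYYY.....................
192 .......................sss.....YYY................
194 ....................sssssssssssss.Y...............
```

```bash
python3 -c "
import cv2
f=cv2.imread('pics/ins_scene.png')[90:240,130:330]; cv2.imwrite('pics/ins_c.png',cv2.resize(f,(800,600),interpolation=2))"
```

```text
(no output)
```

View pics/ins_c.png

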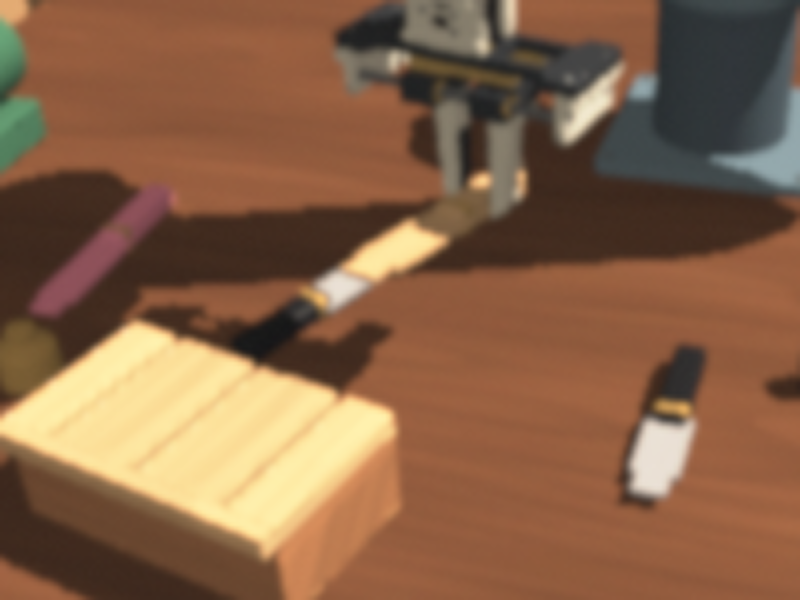

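The tip sits higher than it should, at crop (368,272), about 7 px above the expected point. The spatula has pitched up in the grip, so I'll quantify it.

```bash
cat >> vis.py <<'E'
def tri(a,pa,b,pb):
    A=[];B=[]
    for h,p in((a,pa),(b,pb)):
        P=h['camera_matrix']@np.c_[h['R'],h['t']]
        for i in(0,1): r=p[i]*P[2]-P[i]; A.append(r[:3]);B.append(-r[3])
    return (np.linalg.lstsq(np.array(A),np.array(B),rcond=None)[0]*1000).round(1)
from scipy.spatial.transform import Rotation as Ro
def tool(h=.0443):
    s=robot.sense(); w,x,y,z=s['tool_rot']; R=Ro.from_quat([x,y,z,w]).as_matrix(); return s['tcp_pos']-h*R[:,2],-R[:,0]
E
python3 - <<'E'
from vis import *
t=cams.grab_frame('top'); g=cams.grab_frame('scene'); G,u=tool()
px=proj(t,[.5625,-.148,.1335]); print(px,'tri tip',tri(t,px,g,(222,158.3)))
for a in (0,3,6,9):
    v=np.cos(np.radians(a))*u+[0,0,np.sin(np.radians(a))]; P=G+.157*v; J=G+.047*v; print(a,'tip scene',proj(g,P).round(1),'top',proj(t,P).round(1),'joint',proj(g,J).round(1), P.round(3))
E
```

```text
[291.67943804 182.62102094] tri tip [ 558.7 -144.   157.5]
0 tip scene [219.6 165.7] top [291.5 183.7] joint [241.6 146.5] [ 0.559 -0.148  0.135]
3 tip scene [219.4 163. ] top [291.7 183.5] joint [241.6 145.8] [ 0.559 -0.147  0.143]
6 tip scene [219.2 160.2] top [291.8 183.4] joint [241.6 145. ] [ 0.559 -0.147  0.151]
9 tip scene [219.2 157.3] top [291.9 183.4] joint [241.6 144.1] [ 0.557 -0.147  0.159]
```

The spatula has slipped about 8° tip-up, at some point after the first stirring round. I'll set it flat on the bench here, regrip it square, and stir again properly.

```bash
python3 -m inch '[{"tx":0,"ty":0,"tz":-30,"wx":0,"wy":0,"wz":0},{"tx":0,"ty":0,"tz":-65,"wx":0,"wy":0,"wz":0},{"tx":0,"ty":0,"tz":-95,"wx":0,"wy":0,"wz":0},{"tx":0,"ty":0,"tz":-110,"wx":0,"wy":0,"wz":0},{"tx":0,"ty":0,"tz":-116,"wx":0,"wy":0,"wz":0},{"tx":0,"ty":0,"tz":-116,"wx":0,"wy":0,"wz":0},{"tx":0,"ty":0,"tz":-116,"wx":0,"wy":0,"wz":0}]'
python3 -m inch '[{"tx":0,"ty":0,"tz":0,"wx":0,"wy":0,"wz":0},{"tx":0,"ty":0,"tz":0,"wx":0,"wy":0,"wz":0},{"tx":0,"ty":0,"tz":-4,"wx":0,"wy":0,"wz":0},{"tx":0,"ty":0,"tz":-8,"wx":0,"wy":0,"wz":0},{"tx":0,"ty":0,"tz":-9,"wx":0,"wy":0,"wz":0},{"tx":0,"ty":0,"tz":-9,"wx":0,"wy":0,"wz":0}]' 40
python3 -m inch '[{"tx":0,"ty":0,"tz":0,"wx":0,"wy":0,"wz":0},{"tx":0,"ty":0,"tz":0,"wx":0,"wy":0,"wz":0},{"tx":0,"ty":0,"tz":0,"wx":0,"wy":0,"wz":0},{"tx":0,"ty":0,"tz":0,"wx":0,"wy":0,"wz":0},{"tx":0,"ty":0,"tz":0,"wx":0,"wy":0,"wz":0}]' 0 60
python3 - <<'E'
from vis import *
f=cams.grab_frame('wrist'); asc(f,205,300,130,240,2,3)
E
```

```text
time_s: 41.2
tcp_pos: [0.4071, -0.1141, -0.0249]
tool_rot: [0.001, 0.112, 0.994, -0.0]
wrist_force: [0.1, -0.2, -1.1]
gripper_width: 0.0235
grip_force: 60.0
time_s: 41.8
tcp_pos: [0.406, -0.1137, -0.035]
tool_rot: [-0.0, 0.112, 0.994, 0.0]
wrist_force: [-1.0, 0.1, -0.6]
gripper_width: 0.0371
grip_force: 0.0
time_s: 42.3
tcp_pos: [0.4063, -0.1139, -0.0347]
tool_rot: [0.0, 0.112, 0.994, -0.0]
wrist_force: [-0.4, 0.4, -1.1]
gripper_width: 0.0237
grip_force: 60.0
130 ................................................
133 ................................................
136 ................................................
139 ................................................
142 ................................................
145 ................................................
148 ................................................
151 ................................................
154 ................................................
157 ................................................
160 ................................................
163 ..................YYYYYYYYYYYYYYY...............

[... 624 characters left out ...]
Y..Y.......
202 ...........YYYYY.ssssggggsgggggggggsYYYY.Y.Y....
205 .........YYYYYYY.sssgggsssggggggggg.YYYYYYYY.Y..
208 .........YYY.YYY.ssssggssssggggggggsYYYYYYY.....
211 ........Y.YY.YYY.ssssgggggsgggggggg.Y.Y.........
214 .........YYYYYYY.ssssggsgsggggggggg.YYY.........
217 ..........YYYYYY.ssssgggssggggggggg.Y......Y.Y.Y
220 ......sgggss..YY.ssssgggggsgggggggg.sggggggs....
223 ...ggggggggss.YY.ssssggsgsggggggggg..ggggggggggg
226 ..ggggggggggg.YY.ssssggggsggggggggg..ggggggggggg
229 .gggggggggggg.YYYssssggggssgggggggs..sgggggggggg
232 ggggggggggggg.YYYssssggsggsgggg.YYYY..gggggggggg
235 gsssssssssgg..YYYssssgggggsgggsYYYYY..gggggggggg
238 sgssssssssss..YYY.ssssgsggss.YYYYYYY..sggggggggg
```

```bash
cat >> vis.py <<'E'
def rear(f=None):
    f=f or cams.grab_frame('wrist'); h=hsv(f).astype(int); S,V=h[...,1],h[...,2]
    r=[]
    for c in (248,252,256,260):
        col=(S[140:215,c]<105)&(V[140:215,c]>90); r.append(140+int(np.argmax(col)) if col.any() else None)
    return r
E
python3 - <<'E'
from vis import *
f=cams.grab_frame('wrist'); print(rear(f)); p=ray(f,(256,169),.02); s=robot.sense()['tcp_pos']; print(p, np.linalg.norm((p-s)[:2]))
E
python3 -m inch '[{"tx":0,"ty":0,"tz":30,"wx":0,"wy":0,"wz":0},{"tx":0,"ty":10,"tz":80,"wx":0,"wy":0,"wz":0},{"tx":-3,"ty":40,"tz":125,"wx":0,"wy":0,"wz":5},{"tx":-9,"ty":75,"tz":165,"wx":0,"wy":0,"wz":10},{"tx":-18,"ty":110,"tz":185,"wx":0,"wy":0,"wz":16},{"tx":-30,"ty":145,"tz":185,"wx":0,"wy":0,"wz":22},{"tx":-42,"ty":180,"tz":185,"wx":0,"wy":0,"wz":28},{"tx":-55,"ty":215,"tz":185,"wx":0,"wy":0,"wz":34},{"tx":-68,"ty":250,"tz":185,"wx":0,"wy":0,"wz":40},{"tx":-80,"ty":285,"tz":185,"wx":0,"wy":0,"wz":45}]'
python3 -m inch '[{"tx":0,"ty":26,"tz":0,"wx":-3,"wy":4.8,"wz":0},{"tx":0,"ty":26,"tz":0,"wx":-6,"wy":9.6,"wz":0},{"tx":0,"ty":26,"tz":0,"wx":-9,"wy":14.4,"wz":0},{"tx":0,"ty":26,"tz":0,"wx":-12,"wy":19.2,"wz":0},{"tx":0,"ty":26,"tz":0,"wx":-15,"wy":24,"wz":0},{"tx":0,"ty":26,"tz":0,"wx":-17.5,"wy":28,"wz":0},{"tx":0,"ty":26,"tz":0,"wx":-20.1,"wy":32.2,"wz":0},{"tx":0,"ty":26,"tz":0,"wx":-20.1,"wy":32.2,"wz":0},{"tx":0,"ty":26,"tz":0,"wx":-20.1,"wy":32.2,"wz":0}]'
python3 - <<'E'
from vis import *
G,u=tool(); print('tip',(G+.157*u).round(4),'u',u.round(3),'rear',rear())
t=cams.grab_frame('scene'); cv2.imwrite('pics/b.png',t['frame'])
E
```

```text
[168, 168, 168, 168]
[ 0.36619893 -0.10353968  0.02      ] 0.04146138081755119
time_s: 43.4
tcp_pos: [0.3251, 0.1724, 0.1503]
tool_rot: [-0.0, -0.279, 0.96, 0.0]
wrist_force: [0.5, 0.2, -0.7]
gripper_width: 0.0233
grip_force: 60.0
time_s: 44.3
tcp_pos: [0.3262, 0.1972, 0.1496]
tool_rot: [-0.313, -0.262, 0.909, -0.089]
wrist_force: [0.5, -0.6, -1.3]
gripper_width: 0.0236
grip_force: 60.0
tip [0.454  0.2776 0.0879] u [ 0.667  0.42  -0.615] rear [168, 168, 168, 168]
```

```bash
cat >> vis.py <<'E'
def dishmap(n='scene',z=.012,step=7):
    f=cams.grab_frame(n); h=hsv(f).astype(int)
    print('rows: x rel 91..-91 down; cols: y rel 91 (left)..-91')
    for dx in range(91,-92,-step):
        r=''
        for dy in range(91,-92,-step):
            if dx*dx+dy*dy>92**2: r+=' '; continue
            p=proj(f,[.451+dx/1e3,.281+dy/1e3,z]); H,S,V=h[int(round(p[1])),int(round(p[0]))]
            r+='Y' if S>95 and 12<H<32 and V>90 else 'W' if V>238 and S<60 else 'k' if V<70 else '.'
        print('%4d '%dx+r)
E
python3 -c "
from vis import *
dishmap('scene'); dishmap('top')"
```

```text
rows: x rel 91..-91 down; cols: y rel 91 (left)..-91
  91             ...            
  84         ...........        
  77       ...............      
  70      .................     
  63     ......WWYYYYY......    
  56    .......WWYY.YYYYY....   
  49   ..WW....WW..WW.YYY.....  
  42   ..WW....WW.............  
  35  ...W.Y..............WW... 
  28  ..YYYY..............WW... 
  21  ..YY.Y..............WWW.. 
  14  ..YYYY..............WWW.. 
   7 ..YYYY................W....
   0 .YYYY.....W................
  -7 .YYYY.....WW...............
 -14  Y.YY.....WW.............. 
 -21  YYYY......W.............. 
 -28  ........Y................ 
 -35  .WW...YYY.............W.. 
 -42   WW...YYY............W..  
 -49   .W...YYYY..........WW..  
 -56    ....YYYYY............   
 -63     ..WYYYYYY..........    
 -70      WW.YYYYY.........     
 -77       W..YYYY........      
 -84         .YYYY......        
 -91             Y..            
rows: x rel 91..-91 down; cols: y rel 91 (left)..-91
  91             ...            
  84         ...YYY.....        
  77       .....YYYYYY....      
  70      .....WW..YYYYYY..     
  63     ......WW.....YYY...    
  56    .W.....WW....W.....W.   
  49   k.W.....WWWWWW....W....  
  42   k.Y....WWWWWW......W...  
  35  kkk.....WWWWW..kkk..WW... 
  28  kkkkk...WWWWW.kkkkk.WW..W 
  21  kkkkk...WWW...kkkkk...... 
  14  kkkkkk...W...kkkkkkk..... 
   7 kkkkkkk...YY.kkkkkkkk......
   0 kkk.kkk.....kk..kkkkkk.....
  -7 kk..kk......k.k.kkkkkk.....
 -14  k.kkk......kk...kkkkk.... 
 -21  .kkk.W.....kk..kkkkk..... 
 -28  kkk.W.......kkk..kk...... 
 -35  kk..........kkk.......... 
 -42   ..........k..k.........  
 -49   .........kYY.k.........  
 -56    ......k.Y.kk.....WW..   
 -63     ...kkYY.kkkk..WW...    
 -70      .kYYYY.kkkkk.WW..     
 -77       YY....kkkk.....      
 -84         ......Y....        
 -91             .YY
```

```bash
python3 -m inch '[{"tx":-22,"ty":-8,"tz":0,"wx":0,"wy":0,"wz":0},{"tx":-44,"ty":-16.5,"tz":0,"wx":0,"wy":0,"wz":0},{"tx":-44,"ty":-16.5,"tz":-20,"wx":0,"wy":0,"wz":0},{"tx":-44,"ty":-16.5,"tz":-38,"wx":0,"wy":0,"wz":0},{"tx":-44,"ty":-16.5,"tz":-54,"wx":0,"wy":0,"wz":0},{"tx":-44,"ty":-16.5,"tz":-66,"wx":0,"wy":0,"wz":0},{"tx":-44,"ty":-16.5,"tz":-72,"wx":0,"wy":0,"wz":0},{"tx":-44,"ty":-16.5,"tz":-75,"wx":0,"wy":0,"wz":0},{"tx":-44,"ty":-16.5,"tz":-75,"wx":0,"wy":0,"wz":0}]'
python3 -c "
from vis import *
G,u=tool(); print((G+.1625*u).round(4),rear())"
python3 -m inch '[{"tx":8,"ty":-11.5,"tz":0,"wx":0,"wy":0,"wz":0},{"tx":19,"ty":-20,"tz":0,"wx":0,"wy":0,"wz":0},{"tx":32.5,"ty":-24.5,"tz":0,"wx":0,"wy":0,"wz":0},{"tx":46.5,"ty":-25,"tz":0,"wx":0,"wy":0,"wz":0},{"tx":60,"ty":-20.5,"tz":0,"wx":0,"wy":0,"wz":0},{"tx":71.5,"ty":-12.5,"tz":0,"wx":0,"wy":0,"wz":0},{"tx":80,"ty":-1.5,"tz":0,"wx":0,"wy":0,"wz":0},{"tx":84.5,"ty":12,"tz":0,"wx":0,"wy":0,"wz":0},{"tx":85,"ty":26,"tz":0,"wx":0,"wy":0,"wz":0},{"tx":81,"ty":39.5,"tz":0,"wx":0,"wy":0,"wz":0}]'
python3 -c "
from vis import *
print(rear())"
python3 -m inch '[{"tx":-8,"ty":11.5,"tz":0,"wx":0,"wy":0,"wz":0},{"tx":-19,"ty":20,"tz":0,"wx":0,"wy":0,"wz":0},{"tx":-32.5,"ty":24.5,"tz":0,"wx":0,"wy":0,"wz":0},{"tx":-46.5,"ty":25,"tz":0,"wx":0,"wy":0,"wz":0},{"tx":-60,"ty":20.5,"tz":0,"wx":0,"wy":0,"wz":0},{"tx":-71.5,"ty":12.5,"tz":0,"wx":0,"wy":0,"wz":0},{"tx":-80,"ty":1.5,"tz":0,"wx":0,"wy":0,"wz":0},{"tx":-84.5,"ty":-12,"tz":0,"wx":0,"wy":0,"wz":0},{"tx":-85,"ty":-26,"tz":0,"wx":0,"wy":0,"wz":0},{"tx":-81,"ty":-39.5,"tz":0,"wx":0,"wy":0,"wz":0}]'
python3 -c "
from vis import *
G,u=tool(); print((G+.1625*u).round(4),rear())"
```

```text
time_s: 45.4
tcp_pos: [0.2824, 0.1807, 0.0755]
tool_rot: [-0.313, -0.262, 0.909, -0.089]
wrist_force: [-1.1, -0.3, -0.9]
gripper_width: 0.0233
grip_force: 60.0
[0.414  0.2634 0.0105] [168, 168, 168, 168]
time_s: 46.45
tcp_pos: [0.3637, 0.2211, 0.0751]
tool_rot: [-0.313, -0.262, 0.909, -0.089]
wrist_force: [0.1, 1.2, -1.7]
gripper_width: 0.0231
grip_force: 60.0
[169, 169, 169, 169]
time_s: 47.5
tcp_pos: [0.2811, 0.1798, 0.0757]
tool_rot: [-0.313, -0.262, 0.908, -0.089]
wrist_force: [-0.3, -0.6, -1.4]
gripper_width: 0.0234
grip_force: 60.0
[0.4125 0.2626 0.0105] [169, 169, 169, 169]
```

```bash
python3 -c "
from vis import *
f=cams.grab_frame('scene'); G,u=tool(); a=np.radians(8); n=np.cross(np.cross(u,[0,0,1]),u); n/=np.linalg.norm(n)
t0=G+.1625*u; t8=G+.1625*(np.cos(a)*u+np.sin(a)*n); print(proj(f,t0),proj(f,t8),proj(f,G+.055*u)); p=proj(f,t0).astype(int)
c=f['frame'][p[1]-45:p[1]+15,p[0]-45:p[0]+35]; cv2.imwrite('pics/st4.png',cv2.resize(c,(640,480),interpolation=2)); print(p)"
```

```text
[376.29632925 195.04245567] [379.9928203  192.41471619] [365.16840116 160.03509161]
[376 195]
```

View pics/st4.png

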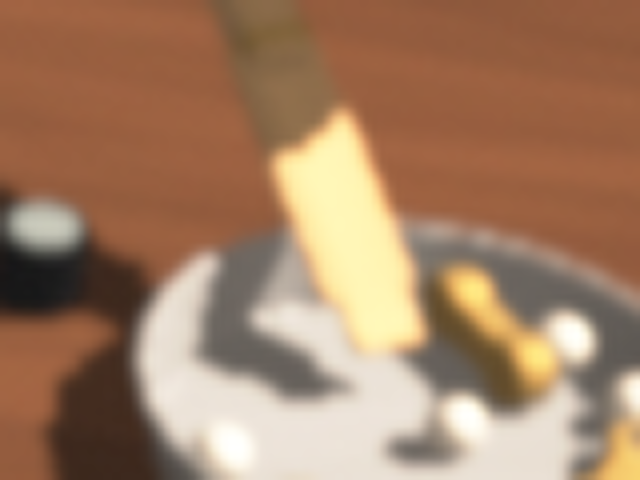

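The tip shows at (380,192.5), and its shadow gap matches a ball's, so it's about 8–10 mm above the floor. I'll feel for the floor in small steps.

```bash
for i in 1 2; do :; done
python3 -m inch '[{"tx":0,"ty":0,"tz":-3,"wx":0,"wy":0,"wz":0},{"tx":0,"ty":0,"tz":-3,"wx":0,"wy":0,"wz":0}]' | grep -E "tcp|wrist"
python3 -m inch '[{"tx":0,"ty":0,"tz":-2,"wx":0,"wy":0,"wz":0},{"tx":0,"ty":0,"tz":-2,"wx":0,"wy":0,"wz":0}]' | grep -E "tcp|wrist"
python3 -m inch '[{"tx":0,"ty":0,"tz":-1.5,"wx":0,"wy":0,"wz":0},{"tx":0,"ty":0,"tz":-1.5,"wx":0,"wy":0,"wz":0}]' | grep -E "tcp|wrist"
```

```text
tcp_pos: [0.2822, 0.1809, 0.0718]
wrist_force: [0.2, -0.2, -1.5]
tcp_pos: [0.2822, 0.1809, 0.0699]
wrist_force: [0.6, 0.2, -0.6]
tcp_pos: [0.2822, 0.1807, 0.0686]
wrist_force: [-0.6, -0.6, -0.2]
```

```bash
python3 -c "
from vis import *
f=cams.grab_frame('scene'); G,u=tool(); p=proj(f,G+.1625*u).round(1); print(p,(G+.1625*u).round(4)); p=p.astype(int); asc(f,p[0]-14,p[0]+20,p[1]-12,p[1]+10)"
```

```text
[376.5 196.9] [0.4137 0.2635 0.0037]
184 gggggggs..sssssssss..ss.YYYYYYsggg
185 gggggggg...sssssssss...YYYYYYYYggg
186 ggggggggs..sssssssss.Y.YYYYYYYYsgg
187 ggggggggg..sssssssss...YYYYYYYY.gg
188 gggggggggs..ssssssss...YYYYYYYYY.g
189 ggggggggggs..sssssss...YYYYYYYYYY.
190 gggggggggggg.sssssss...YYYYYYYYYYY
191 ggggggggggggsssssssss...YYYYYYYYYY
192 gggggggggggggssssssss..ss.YYYYYYYY
193 gggggggggggggssssssss..sgs.YYYYYYY
194 gggggggggggggsssssss...gggg.YYYYYY
195 ggggggggggggggssssss..sggggg.YYYYY
196 ggggggggggggggggggggggggggggg.YYYY
197 gggggggggggggggggggggggggggggsYYYY
198 gggggggggggggggggggggggggggggg.YYY
199 ggggggggggggggggggggggggggggggsYYY
200 gggggggggggggggggggggggggggggggsss
201 gggggggggggggggggggggggggggggggggg
202 gggggggggggggggggggggggggggggggggg
203 gggggggggggggggggggggggggggggggggg
204 gggggggggggggggggggggggggggggggggg
205 gggggggggggggggggggggggggggggggggg
```

```bash
python3 -m inch '[{"tx":0,"ty":0,"tz":-1.5,"wx":0,"wy":0,"wz":0},{"tx":0,"ty":0,"tz":-1.5,"wx":0,"wy":0,"wz":0}]' | grep -E "tcp|wrist"
python3 -m inch '[{"tx":0,"ty":0,"tz":-1.5,"wx":0,"wy":0,"wz":0},{"tx":0,"ty":0,"tz":-1.5,"wx":0,"wy":0,"wz":0},{"tx":0,"ty":0,"tz":-1.5,"wx":0,"wy":0,"wz":0}]' | grep -E "tcp|wrist"
python3 -m inch '[{"tx":0,"ty":0,"tz":-1.5,"wx":0,"wy":0,"wz":0},{"tx":0,"ty":0,"tz":-1.5,"wx":0,"wy":0,"wz":0},{"tx":0,"ty":0,"tz":-1.5,"wx":0,"wy":0,"wz":0}]' | grep -E "tcp|wrist"
```

```text
tcp_pos: [0.2823, 0.1807, 0.0672]
wrist_force: [-0.3, -0.3, -1.0]
tcp_pos: [0.2823, 0.1806, 0.0658]
wrist_force: [-0.4, 0.2, -1.1]
tcp_pos: [0.2823, 0.1806, 0.0643]
wrist_force: [-0.2, -1.0, -0.5]
```

```bash
for k in a; do
python3 -m inch '[{"tx":0,"ty":0,"tz":-2,"wx":0,"wy":0,"wz":0},{"tx":0,"ty":0,"tz":-2,"wx":0,"wy":0,"wz":0},{"tx":0,"ty":0,"tz":-2,"wx":0,"wy":0,"wz":0}]' | grep -E "tcp|wrist"
done
python3 -m inch '[{"tx":0,"ty":0,"tz":-2,"wx":0,"wy":0,"wz":0},{"tx":0,"ty":0,"tz":-2,"wx":0,"wy":0,"wz":0},{"tx":0,"ty":0,"tz":-2,"wx":0,"wy":0,"wz":0}]' | grep -E "tcp|wrist"
python3 -m inch '[{"tx":0,"ty":0,"tz":-2,"wx":0,"wy":0,"wz":0},{"tx":0,"ty":0,"tz":-2,"wx":0,"wy":0,"wz":0},{"tx":0,"ty":0,"tz":-2,"wx":0,"wy":0,"wz":0}]' | grep -E "tcp|wrist"
python3 -c "
from vis import *
f=cams.grab_frame('scene'); G,u=tool(); p=proj(f,G+.1625*u).round(1); print(p,(G+.1625*u).round(4)); p=p.astype(int); asc(f,p[0]-14,p[0]+20,p[1]-12,p[1]+6)"
```

```text
tcp_pos: [0.2823, 0.1806, 0.0623]
wrist_force: [0.2, -0.3, -1.0]
tcp_pos: [0.2823, 0.1806, 0.0603]
wrist_force: [0.0, 0.5, -1.3]
tcp_pos: [0.2823, 0.1806, 0.0583]
wrist_force: [-0.3, -0.3, -1.5]
[375.8 199.8] [ 0.4138  0.2634 -0.0067]
187 gggggggg..ssssssssss.sg.YYYYYYYY.g
188 ggggggggs..sssssssssssg.YYYYYYYYY.
189 ggggggggg..ssssssssssss.YYYYYYYYYY
190 ggggggggg...ssssssss..ssYYYYYYYYYY
191 ggggggggg.Y.ssssssss..sg.YYYYYYYYY
192 gggggggggs.Y.sssssss..gggs.YYYYYYY
193 ggggggggggs.Y.ssssss..sgggg.YYYYYY
194 gggggggggggs..sssssss..ggggg.YYYYY
195 gggggggggggg.Ysssssss..sggggg.YYYY
196 ggggggggggggsY.ssssss..sgggggg.YYY
197 ggggggggggggg.Y.sssssssgggggggsYYY
198 gggggggggggggs..ssssggggggggggg.YY
199 gggggggggggggggsgggggggggggggggsYY
200 ggggggggggggggggggggggggggggggggss
201 gggggggggggggggggggggggggggggggggg
202 gggggggggggggggggggggggggggggggggg
203 gggggggggggggggggggggggggggggggggg
204 gggggggggggggggggggggggggggggggggg
```

```bash
python3 -m inch '[{"tx":0,"ty":0,"tz":-2,"wx":0,"wy":0,"wz":0},{"tx":0,"ty":0,"tz":-2,"wx":0,"wy":0,"wz":0},{"tx":0,"ty":0,"tz":-2,"wx":0,"wy":0,"wz":0}]' | grep -E "tcp|wrist"
python3 -m inch '[{"tx":0,"ty":0,"tz":-2,"wx":0,"wy":0,"wz":0},{"tx":0,"ty":0,"tz":-2,"wx":0,"wy":0,"wz":0},{"tx":0,"ty":0,"tz":-2,"wx":0,"wy":0,"wz":0}]' | grep -E "tcp|wrist"
python3 -c "
from vis import *
f=cams.grab_frame('scene'); p=(376,200); asc(f,p[0]-14,p[0]+20,p[1]-8,p[1]+6)"
python3 -m inch '[{"tx":0,"ty":0,"tz":-2,"wx":0,"wy":0,"wz":0},{"tx":0,"ty":0,"tz":-2,"wx":0,"wy":0,"wz":0},{"tx":0,"ty":0,"tz":-2,"wx":0,"wy":0,"wz":0}]' | grep -E "tcp|wrist"
```

```text
tcp_pos: [0.2822, 0.1806, 0.0563]
wrist_force: [0.1, 0.6, -1.0]
tcp_pos: [0.2823, 0.1806, 0.0543]
wrist_force: [0.4, 0.1, 1.4]
192 gggggggs.Y.ssssssss..gggs.YYYYYYYY
193 gggggggg.YY.sssssss..ggggg.YYYYYYY
194 ggggggggg...sssssss..sggggg.YYYYYY
195 ggggggggggsY.sssssss.sgggggg.YYYYY
196 ggggggggggg.Ysssssss..ggggggg.YYYY
197 gggggggggggsY.ssssssssgggggggsYYYY
198 gggggggggggg..sssssssggggggggg.YYY
199 gggggggggggggsssssggggggggggggs.YY
200 gggggggggggggggggggggggggggggggsss
201 gggggggggggggggggggggggggggggggggg
202 gggggggggggggggggggggggggggggggggg
203 gggggggggggggggggggggggggggggggggg
204 gggggggggggggggggggggggggggggggggg
205 gggggggggggggggggggggggggggggggggg
tcp_pos: [0.2818, 0.1804, 0.0527]
wrist_force: [-3.2, -2.0, 4.5]
```

Contact is at TCP z≈55 mm, so the spatula sits about 7° flatter than the gripper tilt implies. I'll raise it, add 7° of tilt, and feel for the floor again.

```bash
python3 -m inch '[{"tx":0,"ty":0,"tz":15,"wx":0,"wy":0,"wz":0},{"tx":-3,"ty":-2,"tz":27,"wx":-2,"wy":3,"wz":0},{"tx":-3,"ty":-2,"tz":27,"wx":-3.7,"wy":6,"wz":0},{"tx":-3,"ty":-2,"tz":27,"wx":-3.7,"wy":6,"wz":0},{"tx":-3,"ty":-2,"tz":27,"wx":-3.7,"wy":6,"wz":0}]' | grep -E "tcp|wrist"
python3 -m inch '[{"tx":0,"ty":0,"tz":-2,"wx":0,"wy":0,"wz":0},{"tx":0,"ty":0,"tz":-2,"wx":0,"wy":0,"wz":0},{"tx":0,"ty":0,"tz":-2,"wx":0,"wy":0,"wz":0}]' | grep -E "tcp|wrist"
python3 -m inch '[{"tx":0,"ty":0,"tz":-2,"wx":0,"wy":0,"wz":0},{"tx":0,"ty":0,"tz":-2,"wx":0,"wy":0,"wz":0},{"tx":0,"ty":0,"tz":-2,"wx":0,"wy":0,"wz":0}]' | grep -E "tcp|wrist"
python3 -m inch '[{"tx":0,"ty":0,"tz":-2,"wx":0,"wy":0,"wz":0},{"tx":0,"ty":0,"tz":-2,"wx":0,"wy":0,"wz":0},{"tx":0,"ty":0,"tz":-2,"wx":0,"wy":0,"wz":0}]' | grep -E "tcp|wrist"
python3 -c "
from vis import *
f=cams.grab_frame('scene'); G,u=tool(); print(u); p=proj(f,G+.1625*u).round(1); print(p,(G+.1625*u).round(4)); asc(f,360,395,186,206)"
```

```text
tcp_pos: [0.2794, 0.1788, 0.0785]
wrist_force: [0.1, -0.1, -1.4]
tcp_pos: [0.2792, 0.1786, 0.0775]
wrist_force: [-0.3, 0.1, -1.1]
tcp_pos: [0.2793, 0.1786, 0.0753]
wrist_force: [-0.7, -0.1, -0.2]
tcp_pos: [0.2789, 0.1784, 0.0737]
wrist_force: [-2.1, -1.4, 3.3]
[ 0.59710701  0.37699369 -0.70805295]
[373.1 197.9] [ 0.4025  0.2563 -0.0101]
186 ggggggg.Y..ssssssss..ggg.YYYYYYYYsg
187 gggggggg...ssssssss..ggg.YYYYYYYY.g
188 ggggggggs..ssssssss..ggg.YYYYYYYYY.
189 ggggggggs...sssssss..gggsYYYYYYYYYY
190 ggggggggsY..sssssss..gggsYYYYYYYYYY
191 ggggggggg.Y..ssssss..gggg.YYYYYYYYY
192 gggggggggs.Y.ssssss..sggggs.YYYYYYY
193 ggggggggggg.Ysssssss..gggggg.YYYYYY
194 ggggggggggg.Y.ssssss..ggggggg.YYYYY
195 gggggggggggsY.ssssssssgggggggg.YYYY
196 gggggggggggg...sssssggggggggggg.YYY
197 gggggggggggggsssssgggggggggggggsYYY
198 gggggggggggggggggggggggggggggggg.YY
199 ggggggggggggggggggggggggggggggggs.Y
200 gggggggggggggggggggggggggggggggggss
201 ggggggggggggggggggggggggggggggggggg
202 ggggggggggggggggggggggggggggggggggg
203 ggggggggggggggggggggggggggggggggggg
204 ggggggggggggggggggggggggggggggggggg
205 ggggggggggggggggggggggggggggggggggg
```

Contact at TCP z≈75 mm, so I'll stir 3 mm above that. After each round I'll check the tip row, which should be about 196 at the start pose.

```bash
cat > chk.py <<'E'
from vis import *
f=cams.grab_frame('scene'); print(robot.sense()['tcp_pos'].round(4)); asc(f,364,392,188,202)
E
python3 -m inch '[{"tx":0,"ty":0,"tz":4,"wx":0,"wy":0,"wz":0},{"tx":0,"ty":0,"tz":4,"wx":0,"wy":0,"wz":0},{"tx":0,"ty":0,"tz":4,"wx":0,"wy":0,"wz":0}]' | grep -E "tcp|wrist"
python3 chk.py
python3 -m inch '[{"tx":8,"ty":-11.5,"tz":0,"wx":0,"wy":0,"wz":0},{"tx":19,"ty":-20,"tz":0,"wx":0,"wy":0,"wz":0},{"tx":32.5,"ty":-24.5,"tz":0,"wx":0,"wy":0,"wz":0},{"tx":46.5,"ty":-25,"tz":0,"wx":0,"wy":0,"wz":0},{"tx":60,"ty":-20.5,"tz":0,"wx":0,"wy":0,"wz":0},{"tx":71.5,"ty":-12.5,"tz":0,"wx":0,"wy":0,"wz":0},{"tx":80,"ty":-1.5,"tz":0,"wx":0,"wy":0,"wz":0},{"tx":84.5,"ty":12,"tz":0,"wx":0,"wy":0,"wz":0},{"tx":85,"ty":26,"tz":0,"wx":0,"wy":0,"wz":0},{"tx":81,"ty":39.5,"tz":0,"wx":0,"wy":0,"wz":0}]' | grep -E "tcp|wrist"
python3 -m inch '[{"tx":-8,"ty":11.5,"tz":0,"wx":0,"wy":0,"wz":0},{"tx":-19,"ty":20,"tz":0,"wx":0,"wy":0,"wz":0},{"tx":-32.5,"ty":24.5,"tz":0,"wx":0,"wy":0,"wz":0},{"tx":-46.5,"ty":25,"tz":0,"wx":0,"wy":0,"wz":0},{"tx":-60,"ty":20.5,"tz":0,"wx":0,"wy":0,"wz":0},{"tx":-71.5,"ty":12.5,"tz":0,"wx":0,"wy":0,"wz":0},{"tx":-80,"ty":1.5,"tz":0,"wx":0,"wy":0,"wz":0},{"tx":-84.5,"ty":-12,"tz":0,"wx":0,"wy":0,"wz":0},{"tx":-85,"ty":-26,"tz":0,"wx":0,"wy":0,"wz":0},{"tx":-81,"ty":-39.5,"tz":0,"wx":0,"wy":0,"wz":0}]' | grep -E "tcp|wrist"
python3 -m inch '[{"tx":0,"ty":0,"tz":0,"wx":0,"wy":0,"wz":0},{"tx":0,"ty":0,"tz":0,"wx":0,"wy":0,"wz":0}]' | grep -E "tcp|wrist"
python3 chk.py
```

```text
tcp_pos: [0.2797, 0.1789, 0.0771]
wrist_force: [-0.6, -0.0, -0.8]
[0.2796 0.1788 0.0771]
188 ggggg...sssssss.sggg.YYYYYYY
189 gggggs..sssssss..gggsYYYYYYY
190 gggggs...ssssss..gggsYYYYYYY
191 gggggg.Y.ssssss..sggg..YYYYY
192 ggggggg.Y.ssssss..ggggs.YYYY
193 gggggggsY.ssssss..gggggs.YYY
194 gggggggsY.ssssss..sgggggg.YY
195 gggggggg.Y.sss.sssgggggggg.Y
196 ggggggggs.....ssggggggggggg.
197 gggggggggssssggggggggggggggs
198 gggggggggggggggggggggggggggg
199 gggggggggggggggggggggggggggg
200 gggggggggggggggggggggggggggg
201 gggggggggggggggggggggggggggg
tcp_pos: [0.3611, 0.2186, 0.077]
wrist_force: [0.6, -0.8, -1.3]
tcp_pos: [0.2782, 0.1777, 0.0778]
wrist_force: [0.9, 0.1, -1.4]
tcp_pos: [0.2793, 0.1785, 0.0772]
wrist_force: [0.8, -0.6, -0.7]
[0.2793 0.1787 0.0772]
188 gggggggggss.ssssss.YYYYYYYYY
189 gggggggggggssssssss.YYYYYYYY
190 gggggggggggs.ssssss.YYYYYYYY
191 gggggggggggg.sssssssYYYYYYYY
192 ggggggggggggssssssss.Y.YYYYY
193 ggggggggggggs.sss...Y.ssYYYY
194 gggggggggggggsss.....sggsYYY
195 ggggggggggggggggggggggggg.YY
196 gggggggggggggggggggggggggg.Y
197 ggggggggggggggggggggggggggsY
198 ggggggggggggggggggggggggggg.
199 gggggggggggggggggggggggggggg
200 gggggggggggggggggggggggggggg
201 gggggggggggggggggggggggggggg
```

The spatula pitches up a few degrees per round from stirring drag. I'll add tilt, find the floor again, then ramp in about 2.5° of tilt per half round so the tip stays at the floor.

```bash
python3 -m inch '[{"tx":0,"ty":0,"tz":8,"wx":0,"wy":0,"wz":0},{"tx":-3,"ty":-2,"tz":10,"wx":-2,"wy":3,"wz":0},{"tx":-3,"ty":-2,"tz":10,"wx":-3.7,"wy":6,"wz":0},{"tx":-3,"ty":-2,"tz":10,"wx":-3.7,"wy":6,"wz":0},{"tx":-3,"ty":-2,"tz":10,"wx":-3.7,"wy":6,"wz":0}]' | grep -E "tcp|wrist"
python3 -m inch '[{"tx":0,"ty":0,"tz":-3,"wx":0,"wy":0,"wz":0},{"tx":0,"ty":0,"tz":-3,"wx":0,"wy":0,"wz":0},{"tx":0,"ty":0,"tz":-3,"wx":0,"wy":0,"wz":0}]' | grep -E "tcp|wrist"
python3 -m inch '[{"tx":0,"ty":0,"tz":-2,"wx":0,"wy":0,"wz":0},{"tx":0,"ty":0,"tz":-2,"wx":0,"wy":0,"wz":0},{"tx":0,"ty":0,"tz":-2,"wx":0,"wy":0,"wz":0}]' | grep -E "tcp|wrist"
python3 -m inch '[{"tx":0,"ty":0,"tz":-2,"wx":0,"wy":0,"wz":0},{"tx":0,"ty":0,"tz":-2,"wx":0,"wy":0,"wz":0},{"tx":0,"ty":0,"tz":-2,"wx":0,"wy":0,"wz":0}]' | grep -E "tcp|wrist"
python3 -m inch '[{"tx":0,"ty":0,"tz":-2,"wx":0,"wy":0,"wz":0},{"tx":0,"ty":0,"tz":-2,"wx":0,"wy":0,"wz":0},{"tx":0,"ty":0,"tz":-2,"wx":0,"wy":0,"wz":0}]' | grep -E "tcp|wrist"
python3 chk.py
```

```text
tcp_pos: [0.2764, 0.1769, 0.0871]
wrist_force: [-0.1, 0.3, 0.1]
tcp_pos: [0.2762, 0.1766, 0.0846]
wrist_force: [0.3, 0.3, -1.5]
tcp_pos: [0.2763, 0.1766, 0.0824]
wrist_force: [-0.5, -0.2, -1.6]
tcp_pos: [0.2763, 0.1766, 0.0802]
wrist_force: [-1.4, 0.2, -1.6]
tcp_pos: [0.2763, 0.1766, 0.0782]
wrist_force: [0.7, -0.7, -0.8]
[0.2763 0.1767 0.0783]
188 ggggg..ssssssss...s.YYYYYYYY
189 ggggg...sssssss...s.YYYYYYYY
190 ggggg....ssssss..sgsYYYYYYYY
191 ggggg.YY.ssssss..sggsYYYYYYY
192 gggggg.Y..ssssss..gggs.YYYYY
193 ggggggg.Y.ssssss..gggggsYYYY
194 gggggggsY.ssssss..sgggggsYYY
195 gggggggg.Ysssssss.sggggggsYY
196 ggggggggsY.sssssssgggggggg.Y
197 ggggggggg..sssssggggggggggsY
198 ggggggggggsgggggggggggggggg.
199 gggggggggggggggggggggggggggg
200 gggggggggggggggggggggggggggg
201 gggggggggggggggggggggggggggg
```

```bash
python3 -m inch '[{"tx":8,"ty":-11.5,"tz":1,"wx":-0.1,"wy":0.2,"wz":0},{"tx":19,"ty":-20,"tz":1,"wx":-0.3,"wy":0.4,"wz":0},{"tx":32.5,"ty":-24.5,"tz":1,"wx":-0.4,"wy":0.6,"wz":0},{"tx":46.5,"ty":-25,"tz":1,"wx":-0.5,"wy":0.8,"wz":0},{"tx":60,"ty":-20.5,"tz":1,"wx":-0.6,"wy":1,"wz":0},{"tx":71.5,"ty":-12.5,"tz":1,"wx":-0.8,"wy":1.2,"wz":0},{"tx":80,"ty":-1.5,"tz":1,"wx":-0.9,"wy":1.4,"wz":0},{"tx":84.5,"ty":12,"tz":1,"wx":-1,"wy":1.6,"wz":0},{"tx":85,"ty":26,"tz":1,"wx":-1.1,"wy":1.8,"wz":0},{"tx":81,"ty":39.5,"tz":1,"wx":-1.2,"wy":2,"wz":0}]' | grep -E "tcp|wrist"
python3 -m inch '[{"tx":-8,"ty":11.5,"tz":0,"wx":-0.1,"wy":0.2,"wz":0},{"tx":-19,"ty":20,"tz":0,"wx":-0.3,"wy":0.4,"wz":0},{"tx":-32.5,"ty":24.5,"tz":0,"wx":-0.4,"wy":0.6,"wz":0},{"tx":-46.5,"ty":25,"tz":0,"wx":-0.5,"wy":0.8,"wz":0},{"tx":-60,"ty":20.5,"tz":0,"wx":-0.6,"wy":1,"wz":0},{"tx":-71.5,"ty":12.5,"tz":0,"wx":-0.8,"wy":1.2,"wz":0},{"tx":-80,"ty":1.5,"tz":0,"wx":-0.9,"wy":1.4,"wz":0},{"tx":-84.5,"ty":-12,"tz":0,"wx":-1,"wy":1.6,"wz":0},{"tx":-85,"ty":-26,"tz":0,"wx":-1.1,"wy":1.8,"wz":0},{"tx":-81,"ty":-39.5,"tz":0,"wx":-1.2,"wy":2,"wz":0}]' | grep -E "tcp|wrist"
python3 -m inch '[{"tx":0,"ty":0,"tz":0,"wx":0,"wy":0,"wz":0}]' | grep -E "tcp|wrist"
python3 chk.py; python3 -c "
from vis import *
print(robot.sense()['q'].round(2)); dishmap('scene')"
```

```text
tcp_pos: [0.3591, 0.2148, 0.0803]
wrist_force: [-0.1, -4.5, 6.5]
tcp_pos: [0.2756, 0.176, 0.0797]
wrist_force: [2.1, 0.3, 1.6]
tcp_pos: [0.2763, 0.1749, 0.0796]
wrist_force: [0.4, -0.5, 2.4]
[0.2761 0.1758 0.0796]
188 ggggggggs..ssssssss.YYYsgggg
189 ggggggggg...sssssss.YYY.gggg
190 gggggggggsYY.sssssss.YY.gggg
191 ggggggggggs.Ysssssss.YYsgggg
192 gggggggggggsY.sssssssYY.gggg
193 gggggggggggg..sssssss.Y.gggg
194 gggggggggggg.Y.ssss..YYYsggg
195 ggggggggggggg.Y....YYYYY.ggg
196 gggggggggggggs.YY...YYYYYsgg
197 ggggggggggggggsssggs.YYYYsgg
198 ggggggggggggggggggggs.Y.sggg
199 gggggggggggggggggggggssggggg
200 gggggggggggggggggggggggggggg
201 gggggggggggggggggggggggggggg
[ 0.39  0.74  1.5  -0.14  1.88 -1.71]
rows: x rel 91..-91 down; cols: y rel 91 (left)..-91
  91             ...            
  84         ...........        
  77       ...............      
  70      .................     
  63     .....WW.YYYYY......    
  56    ......WW.YY.YYYYY....   
  49   ..WW...WW...WW.YYY.....  
  42   ..WW...WW........Y.....  
  35  ..Y.................WW... 
  28  .YY.Y...............WW... 
  21  .YYYY...............WWW.. 
  14  .YYY................WWW.. 
   7 .YYYY.................W....
   0 .YYYY.....W..............W.
  -7 .YYYY.....WW...............
 -14  Y.YY.....WW.............. 
 -21  YYY......WW.............. 
 -28  ...........Y............. 
 -35  .WW.......YYYYY.......... 
 -42   WW........YY.YY........  
 -49   .W........Y...Y........  
 -56    .........Y...Y.......   
 -63     ..W.....YY...Y.....    
 -70      WW.....YY........     
 -77       W.....YY.......      
 -84         .....Y....Y        
 -91             .Y.
```

The tip is back on the floor, at row 197 with about 2 N of light contact. Two more rounds with a gentler ramp.

```bash
for r in 1 2; do
python3 -m inch '[{"tx":8,"ty":-11.5,"tz":0,"wx":-0.1,"wy":0.1,"wz":0},{"tx":19,"ty":-20,"tz":0,"wx":-0.2,"wy":0.3,"wz":0},{"tx":32.5,"ty":-24.5,"tz":0,"wx":-0.2,"wy":0.4,"wz":0},{"tx":46.5,"ty":-25,"tz":0,"wx":-0.3,"wy":0.5,"wz":0},{"tx":60,"ty":-20.5,"tz":0,"wx":-0.4,"wy":0.6,"wz":0},{"tx":71.5,"ty":-12.5,"tz":0,"wx":-0.5,"wy":0.8,"wz":0},{"tx":80,"ty":-1.5,"tz":0,"wx":-0.6,"wy":0.9,"wz":0},{"tx":84.5,"ty":12,"tz":0,"wx":-0.6,"wy":1,"wz":0},{"tx":85,"ty":26,"tz":0,"wx":-0.7,"wy":1.1,"wz":0},{"tx":81,"ty":39.5,"tz":0,"wx":-0.8,"wy":1.3,"wz":0}]' | grep -E "tcp|wrist"
python3 -m inch '[{"tx":-8,"ty":11.5,"tz":0,"wx":-0.1,"wy":0.1,"wz":0},{"tx":-19,"ty":20,"tz":0,"wx":-0.2,"wy":0.3,"wz":0},{"tx":-32.5,"ty":24.5,"tz":0,"wx":-0.2,"wy":0.4,"wz":0},{"tx":-46.5,"ty":25,"tz":0,"wx":-0.3,"wy":0.5,"wz":0},{"tx":-60,"ty":20.5,"tz":0,"wx":-0.4,"wy":0.6,"wz":0},{"tx":-71.5,"ty":12.5,"tz":0,"wx":-0.5,"wy":0.8,"wz":0},{"tx":-80,"ty":1.5,"tz":0,"wx":-0.6,"wy":0.9,"wz":0},{"tx":-84.5,"ty":-12,"tz":0,"wx":-0.6,"wy":1,"wz":0},{"tx":-85,"ty":-26,"tz":0,"wx":-0.7,"wy":1.1,"wz":0},{"tx":-81,"ty":-39.5,"tz":0,"wx":-0.8,"wy":1.3,"wz":0}]' | grep -E "tcp|wrist"
python3 chk.py | tail -9
done
```

```text
tcp_pos: [0.3582, 0.2166, 0.0794]
wrist_force: [-0.8, -1.4, 4.8]
tcp_pos: [0.2755, 0.1764, 0.0796]
wrist_force: [0.1, 1.6, 2.0]
193 gggggggg...YYssssssggggggggg
194 ggggggg.YY..Y.sssssggggggggg
195 ggggggsYYYY.Y.sssssssggggggg
196 ggggggsYYYYYYY.ssssssggggggg
197 ggggggsYYYYYYYY.sssggggggggg
198 gggggggYYYYYYYY.sggggggggggg
199 gggggggsYYYYY..ggggggggggggg
200 ggggggggs...ssgggggggggggggg
201 gggggggggggggggggggggggggggg
tcp_pos: [0.3583, 0.2167, 0.0785]
wrist_force: [-0.7, -0.2, -1.5]
tcp_pos: [0.2759, 0.1767, 0.0798]
wrist_force: [0.2, 3.1, 2.0]
193 gg.YYYss.YYY.sssssssYYYYYYYY
194 gg.YYY.ssYYY.sssssss.YYYYYYY
195 gg.YYYY.YYYYY.ssssss.YYYYYYY
196 gg.YYYYYYYYYY.sssssssYYYYYYY
197 ggsYYYYYYYYYYYsssssss.Y.YYYY
198 ggsYYYYYYYY..Y..s.sssssggs.Y
199 gggs..YYYYYss.Y...sggggggggg
200 gggggggggsggggssgggggggggggg
201 gggggggggggggggggggggggggggg
```

```bash
python3 -m inch '[{"tx":8,"ty":-11.5,"tz":0,"wx":-0.1,"wy":0.1,"wz":0},{"tx":19,"ty":-20,"tz":0,"wx":-0.2,"wy":0.3,"wz":0},{"tx":32.5,"ty":-24.5,"tz":0,"wx":-0.2,"wy":0.4,"wz":0},{"tx":46.5,"ty":-25,"tz":0,"wx":-0.3,"wy":0.5,"wz":0},{"tx":60,"ty":-20.5,"tz":0,"wx":-0.4,"wy":0.6,"wz":0},{"tx":71.5,"ty":-12.5,"tz":0,"wx":-0.5,"wy":0.8,"wz":0},{"tx":80,"ty":-1.5,"tz":0,"wx":-0.6,"wy":0.9,"wz":0},{"tx":84.5,"ty":12,"tz":0,"wx":-0.6,"wy":1,"wz":0},{"tx":85,"ty":26,"tz":0,"wx":-0.7,"wy":1.1,"wz":0},{"tx":81,"ty":39.5,"tz":0,"wx":-0.8,"wy":1.3,"wz":0}]' | grep -E "tcp|wrist"
python3 -m inch '[{"tx":-8,"ty":11.5,"tz":0,"wx":-0.1,"wy":0.1,"wz":0},{"tx":-19,"ty":20,"tz":0,"wx":-0.2,"wy":0.3,"wz":0},{"tx":-32.5,"ty":24.5,"tz":0,"wx":-0.2,"wy":0.4,"wz":0},{"tx":-46.5,"ty":25,"tz":0,"wx":-0.3,"wy":0.5,"wz":0},{"tx":-60,"ty":20.5,"tz":0,"wx":-0.4,"wy":0.6,"wz":0},{"tx":-71.5,"ty":12.5,"tz":0,"wx":-0.5,"wy":0.8,"wz":0},{"tx":-80,"ty":1.5,"tz":0,"wx":-0.6,"wy":0.9,"wz":0},{"tx":-84.5,"ty":-12,"tz":0,"wx":-0.6,"wy":1,"wz":0},{"tx":-85,"ty":-26,"tz":0,"wx":-0.7,"wy":1.1,"wz":0},{"tx":-81,"ty":-39.5,"tz":0,"wx":-0.8,"wy":1.3,"wz":0}]' | grep -E "tcp|wrist"
python3 -m inch '[{"tx":0,"ty":0,"tz":0,"wx":0,"wy":0,"wz":0},{"tx":0,"ty":0,"tz":12,"wx":0,"wy":0,"wz":0},{"tx":0,"ty":0,"tz":30,"wx":0,"wy":0,"wz":0},{"tx":0,"ty":0,"tz":60,"wx":0,"wy":0,"wz":0},{"tx":0,"ty":0,"tz":90,"wx":0,"wy":0,"wz":0},{"tx":0,"ty":0,"tz":105,"wx":0,"wy":0,"wz":0},{"tx":0,"ty":0,"tz":105,"wx":0,"wy":0,"wz":0},{"tx":0,"ty":0,"tz":105,"wx":0,"wy":0,"wz":0}]'
python3 -c "
from vis import *
G,u=tool(); print(G,u, np.degrees(np.arcsin(-u[2])), np.degrees(np.arctan2(u[1],u[0]))); dishmap('scene')
t=cams.grab_frame('top'); M=masks(t)
for n,r in [('s0H',(195,190,250,260)),('s1H',(300,205,365,285))]: show(n,blob(t,M['dark'],r,.018))
for n,r in [('s0B',(195,170,250,240)),('s1B',(300,220,365,285))]: show(n,blob(t,M['steel'],r,.012))"
```

```text
tcp_pos: [0.3584, 0.2162, 0.079]
wrist_force: [0.2, -2.7, 3.7]
tcp_pos: [0.2754, 0.1764, 0.0797]
wrist_force: [0.6, 5.3, 2.7]
time_s: 65.85
tcp_pos: [0.2762, 0.1767, 0.1839]
tool_rot: [-0.523, -0.233, 0.806, -0.147]
wrist_force: [-1.2, -0.5, -1.7]
gripper_width: 0.0238
grip_force: 59.9
[0.31055863 0.19803987 0.20203404] [ 0.34391895  0.22214453 -0.91234399] 65.83131076505563 32.85927279653877
rows: x rel 91..-91 down; cols: y rel 91 (left)..-91
  91             ...            
  84         ...........        
  77       ...............      
  70      ......Y..........     
  63     .......YYYYYY......    
  56    ...W.....YYYYYY......   
  49   ....W....W...W.YY......  
  42   .......................  
  35  ....................WW... 
  28  .W..................WW... 
  21  .WW.................WWW.. 
  14  .W..................WWW.. 
   7 ......................W....
   0 ..........W................
  -7 ..........WW...............
 -14  .........WW..........YYY. 
 -21  .........WW.....YYY.YYYY. 
 -28  ..........W....YYYYYYYYY. 
 -35  ..............YYYYYYYY.Y. 
 -42   ..........YYYYYY.YYYYY.  
 -49   ..........YYYYYYYYYYY..  
 -56    .........YYYYYYYYYY..   
 -63     ........Y.YY..YYYY.    
 -70      .......Y.....Y.Y.     
 -77       ....WW.WW...Y..      
 -84         ..WW.WW....        
 -91             ..W            
s0H {'c': (421, 46), 'L': 75, 'W': 23, 'yaw': 1.2}
s1H {'c': (433, -277), 'L': 76, 'W': 25, 'yaw': -20.7}
s0B {'c': (513, 47), 'L': 74, 'W': 26, 'yaw': 1.2}
s1B {'c': (347, -246), 'L': 79, 'W': 38, 'yaw': -20.0}
```

Stirring is done with everything still in the dish, and the scrapers haven't moved. I'll level the tool, carry it to the clear spot, and press it flat on the bench to regrip it square.

```bash
python3 -m inch '[{"tx":10,"ty":0,"tz":10,"wx":4.3,"wy":-6.7,"wz":0},{"tx":20,"ty":0,"tz":10,"wx":8.6,"wy":-13.4,"wz":0},{"tx":30,"ty":0,"tz":10,"wx":13,"wy":-20.1,"wz":0},{"tx":40,"ty":0,"tz":10,"wx":17.3,"wy":-26.8,"wz":0},{"tx":50,"ty":0,"tz":10,"wx":21.6,"wy":-33.5,"wz":0},{"tx":60,"ty":0,"tz":10,"wx":26,"wy":-40.2,"wz":0},{"tx":70,"ty":0,"tz":10,"wx":30.3,"wy":-46.9,"wz":0},{"tx":70,"ty":0,"tz":10,"wx":35.7,"wy":-55.3,"wz":0},{"tx":70,"ty":0,"tz":10,"wx":35.7,"wy":-55.3,"wz":0},{"tx":70,"ty":0,"tz":10,"wx":35.7,"wy":-55.3,"wz":0}]' | grep -E "tcp|rot"
python3 -m inch '[{"tx":6,"ty":-33,"tz":0,"wx":0,"wy":0,"wz":-5},{"tx":12,"ty":-66,"tz":0,"wx":0,"wy":0,"wz":-10},{"tx":18,"ty":-99,"tz":0,"wx":0,"wy":0,"wz":-15},{"tx":24,"ty":-132,"tz":0,"wx":0,"wy":0,"wz":-20},{"tx":30,"ty":-165,"tz":-30,"wx":0,"wy":0,"wz":-25},{"tx":36,"ty":-198,"tz":-60,"wx":0,"wy":0,"wz":-30},{"tx":42,"ty":-231,"tz":-90,"wx":0,"wy":0,"wz":-35},{"tx":48,"ty":-260,"tz":-120,"wx":0,"wy":0,"wz":-40},{"tx":50,"ty":-280,"tz":-140,"wx":0,"wy":0,"wz":-46},{"tx":50,"ty":-280,"tz":-140,"wx":0,"wy":0,"wz":-46}]' | grep -E "tcp|rot"
python3 -m inch '[{"tx":0,"ty":0,"tz":0,"wx":0,"wy":0,"wz":0},{"tx":0,"ty":0,"tz":0,"wx":0,"wy":0,"wz":0}]'
python3 -c "
from vis import *
G,u=tool(); print(G,u)"
```

```text
tcp_pos: [0.345, 0.1761, 0.1941]
tool_rot: [-0.004, -0.282, 0.959, 0.008]
tcp_pos: [0.3955, -0.1046, 0.0507]
tool_rot: [-0.004, 0.117, 0.993, 0.01]
time_s: 68.15
tcp_pos: [0.3969, -0.1028, 0.0545]
tool_rot: [-0.0, 0.113, 0.994, 0.008]
wrist_force: [0.4, 0.5, -1.0]
gripper_width: 0.0238
grip_force: 59.9
[ 0.39683404 -0.10350469  0.09877897] [ 0.97431335 -0.22518822 -0.00194064]
```

```bash
python3 -m inch '[{"tx":0,"ty":0,"tz":-30,"wx":-0.9,"wy":0,"wz":0},{"tx":0,"ty":0,"tz":-55,"wx":-0.9,"wy":0,"wz":0},{"tx":0,"ty":0,"tz":-60,"wx":-0.9,"wy":0,"wz":0},{"tx":0,"ty":0,"tz":-64,"wx":-0.9,"wy":0,"wz":0},{"tx":0,"ty":0,"tz":-68,"wx":-0.9,"wy":0,"wz":0},{"tx":0,"ty":0,"tz":-72,"wx":-0.9,"wy":0,"wz":0},{"tx":0,"ty":0,"tz":-75,"wx":-0.9,"wy":0,"wz":0}]' - 15
python3 -m inch '[{"tx":0,"ty":0,"tz":-3,"wx":0,"wy":0,"wz":0},{"tx":0,"ty":0,"tz":-6,"wx":0,"wy":0,"wz":0},{"tx":0,"ty":0,"tz":-9,"wx":0,"wy":0,"wz":0},{"tx":0,"ty":0,"tz":-12,"wx":0,"wy":0,"wz":0},{"tx":0,"ty":0,"tz":-13,"wx":0,"wy":0,"wz":0}]'
python3 -m inch '[{"tx":0,"ty":0,"tz":0,"wx":0,"wy":0,"wz":0},{"tx":0,"ty":0,"tz":0,"wx":0,"wy":0,"wz":0},{"tx":0,"ty":0,"tz":0,"wx":0,"wy":0,"wz":0},{"tx":0,"ty":0,"tz":0,"wx":0,"wy":0,"wz":0}]' 45
python3 -c "
from vis import *
f=cams.grab_frame('wrist'); r=rear(f); p=ray(f,(255,r[1]),.02); G,u=tool(); print(r,p,np.dot(G-p,u)); asc(f,205,300,150,232,2,6)"
```

```text
time_s: 68.85
tcp_pos: [0.3998, -0.1046, -0.0191]
tool_rot: [0.005, 0.115, 0.993, -0.001]
wrist_force: [6.6, 3.2, 9.1]
gripper_width: 0.0235
grip_force: 15.0
time_s: 69.35
tcp_pos: [0.4, -0.1055, -0.0321]
tool_rot: [0.005, 0.115, 0.993, -0.001]
wrist_force: [4.5, -1.8, 5.2]
gripper_width: 0.0233
grip_force: 15.0
time_s: 69.75
tcp_pos: [0.3959, -0.1031, -0.0338]
tool_rot: [0.001, 0.115, 0.993, 0.0]
wrist_force: [-0.8, -0.8, 0.1]
gripper_width: 0.0417
grip_force: 0.0
[198, 198, 198, 198] [ 0.37076755 -0.09661815  0.02      ] 0.025907276285702555
150 ................................................
156 ................................................
162 ................................................
168 ................................................
174 ................................................
180 ................................................
186 ................................................
192 ................YYYYYYYYYYYYYYYYY...............
198 ..............YYY.Y...............Y.............
204 .............YY.ssssgsssssgggggggg.Y............
210 .............YY.sssssggsssgggggsgg..............
216 .............YY.ssssggggsggggggggg..............
222 ggggggs......YY.ssssgssssggggggggg...YYY.Y..sggg
228 gggggs.......YYYsssssggssggggggggg..YYYY.....sgg
```

The handle slid forward about 20 mm as it went flat, so I'll shift along it and regrip at its centre.

```bash
python3 -m inch '[{"tx":9,"ty":-2,"tz":0,"wx":0,"wy":0,"wz":0},{"tx":18.5,"ty":-4.3,"tz":0,"wx":0,"wy":0,"wz":0},{"tx":18.5,"ty":-4.3,"tz":0,"wx":0,"wy":0,"wz":0},{"tx":18.5,"ty":-4.3,"tz":0,"wx":0,"wy":0,"wz":0}]' | grep -E "tcp"
python3 -m inch '[{"tx":0,"ty":0,"tz":0,"wx":0,"wy":0,"wz":0},{"tx":0,"ty":0,"tz":0,"wx":0,"wy":0,"wz":0},{"tx":0,"ty":0,"tz":0,"wx":0,"wy":0,"wz":0},{"tx":0,"ty":0,"tz":0,"wx":0,"wy":0,"wz":0},{"tx":0,"ty":0,"tz":0,"wx":0,"wy":0,"wz":0}]' 0 60
python3 -c "
from vis import *
f=cams.grab_frame('wrist'); r=rear(f); G,u=tool(); p=ray(f,(255,r[1]),.02); print(r,p,np.dot(G-p,u))
h=hsv(f).astype(int); Y=((h[...,1]<140)&(h[...,2]>100)); print([ (y,np.where(Y[y,225:290])[0][[0,-1]]+225) for y in (185,200,215)])"
python3 -m inch '[{"tx":0,"ty":0,"tz":20,"wx":0,"wy":0,"wz":0},{"tx":-20,"ty":8,"tz":50,"wx":0,"wy":0,"wz":0},{"tx":-20,"ty":8,"tz":85,"wx":0,"wy":0,"wz":0},{"tx":-20,"ty":8,"tz":85,"wx":0,"wy":0,"wz":0},{"tx":-20,"ty":8,"tz":85,"wx":0,"wy":0,"wz":0}]'
python3 - <<'E'
from vis import *
G,u=tool(); tip=G+.157*u; print('G',G,'u',u,np.degrees(np.arctan2(u[1],u[0])))
t=cams.grab_frame('top'); g=cams.grab_frame('scene'); M=masks(t); p=proj(t,tip).astype(int)
b=blob(t,M['yel'],(p[0]-24,p[1]-6,p[0]+22,p[1]+26),tip[2]); show('blade',b); print(b['box'].tolist(),proj(t,tip))
print('scene tip exp',proj(g,tip),'3deg up',proj(g,tip+[0,0,.008])); q=proj(g,tip).astype(int); asc(g,q[0]-15,q[0]+30,q[1]-16,q[1]+12)
E
```

```text
tcp_pos: [0.4152, -0.1078, -0.0338]
time_s: 70.7
tcp_pos: [0.4145, -0.1075, -0.0337]
tool_rot: [0.001, 0.115, 0.993, 0.0]
wrist_force: [-1.1, 0.1, -1.5]
gripper_width: 0.0233
grip_force: 60.0
[164, 164, 164, 164] [ 0.37180414 -0.09691911  0.02      ] 0.04389922571056756
[(185, array([235, 276])), (200, array([235, 276])), (215, array([235, 276]))]
time_s: 71.25
tcp_pos: [0.3954, -0.1, 0.0518]
tool_rot: [0.002, 0.115, 0.993, -0.0]
wrist_force: [0.6, 0.9, -0.5]
gripper_width: 0.0235
grip_force: 60.0
G [ 0.39523311 -0.09997187  0.09610445] u [ 0.97373891 -0.22761319  0.00497694] -13.156756519951427
blade {'c': (513, -127), 'L': 77, 'W': 38, 'yaw': -13.7}
[[471.0, -136.0], [546.0, -155.0], [555.0, -118.0], [480.0, -100.0]] [286.35196819 189.27640535]
scene tip exp [226.51014982 175.95299307] 3deg up [226.28260823 173.48136751]
159 ggggggggggggggg..............................
160 gggggggggggggs............Y..................
161 ggggggggggggs...........YYYYYYY..............
162 gggggggggggs...........YY..YYYYYYYYYY........
163 gggggggggs............YY......YYYYYYY........
164 ggggggggs..
[... 434 characters left out ...]

173 ............YY...........YYY.................
174 ............YY........YYYYY..................
175 ............YY.......YYYY....................
176 ............YYYY....YYY......................
177 ..............YYYYYYYY.......................
178 .................YYY.........................
179 .............................................
180 .............................................
181 .............................................
182 .............................................
183 .............................................
184 .............................................
185 .............................................
186 Y............................................
```

The spatula is now square: its tip is at scene (227,177) against an expected (226.5,176). I'll align it with slot0, at about (587,−154), and insert.

```bash
python3 -m inch '[{"tx":-2.2,"ty":-9.3,"tz":-20,"wx":0,"wy":0,"wz":0},{"tx":-2.2,"ty":-9.3,"tz":-35.5,"wx":0,"wy":0,"wz":0},{"tx":-2.2,"ty":-9.3,"tz":-35.5,"wx":0,"wy":0,"wz":0},{"tx":-2.2,"ty":-9.3,"tz":-35.5,"wx":0,"wy":0,"wz":0}]' | grep -E "tcp|wrist"
python3 -m inch '[{"tx":14.6,"ty":-3.4,"tz":0,"wx":0,"wy":0,"wz":0},{"tx":29.2,"ty":-6.8,"tz":0,"wx":0,"wy":0,"wz":0},{"tx":37,"ty":-8.5,"tz":0,"wx":0,"wy":0,"wz":0},{"tx":44,"ty":-10.1,"tz":0,"wx":0,"wy":0,"wz":0},{"tx":49,"ty":-11.3,"tz":0,"wx":0,"wy":0,"wz":0},{"tx":49,"ty":-11.3,"tz":0,"wx":0,"wy":0,"wz":0}]' | grep -E "tcp|wrist"
python3 - <<'E'
from vis import *
t=cams.grab_frame('top'); G,u=tool(.0437); print(G,u,robot.sense()['ft_torque']); M=masks(t); p=proj(t,G+.08*u).astype(int); b=blob(t,M['yel'],(p[0]-20,p[1]-18,p[0]+20,p[1]+12),.06); show('b',b); print(b['box'].tolist())
asc(t,262,312,165,225,1,3)
E
```

```text
tcp_pos: [0.3917, -0.1084, 0.0149]
wrist_force: [0.3, 0.1, -0.5]
tcp_pos: [0.4421, -0.1204, 0.0159]
wrist_force: [0.3, 0.9, -0.3]
[ 0.44138957 -0.12016411  0.059476  ] [ 0.97380282 -0.22738253  0.00229071] [0.01033957 0.06314186 0.02944941]
b {'c': (548, -145), 'L': 60, 'W': 38, 'yaw': -13.7}
[[514.0, -156.0], [572.0, -170.0], [581.0, -133.0], [524.0, -119.0]]
165 ..................YYY.YYYYYYYYYY..YYYYYYYYYYYYYYYY
168 ..................YYYY.YYYYYYYYY.YYYYYYYYYYYYYYYYY
171 .................YYY.YYYYYYYYYY..YYYYYYYYYYYYYYYYY
174 .................YYYYYYYYYYYYY..YYYYYYYYYYYYYYYYYY
177 ..........................YYYYYYYYYYYYYYYYYYYYYYYY
180 .......................YYYYYYYYYYYY......YYYYYYYYY
183 .......................YYYYYYYYYYYYY..............
186 ......................YYYYYYYYYYYYY...............
189 .....................YYYYYYYYYYYYYY...............
192 .....................YYYYYYYYYYYYY................
195 ........sssskks.....YYYYYYYYYYYYY.................
198 .....sgggssssssss..YYYYYYYYYYYYY..................
201 ...ggggggssggss.ssssss.Y...YYYYY..................
204 .ggggggssgggssggggssssssssss......................
207 gggggssgggssssgggggggggssssssssss.................
210 gggssgggss.sgggggggggggggggssssssssskss...........
213 gsssggsssssssgggggggggggggggggggssssssssssk.......
216 ssgggssssssssgggggggggggggggggggggggggssssssssssk.
219 gggssssssssssggggggggggggggggggggggggggggggsssssss
222 gss.ssssssssssgggggggggggggggggggggggggggggggggsss
```

```bash
python3 -m inch '[{"tx":9.7,"ty":-2.2,"tz":0,"wx":0,"wy":0,"wz":0},{"tx":19.5,"ty":-4.5,"tz":0,"wx":0,"wy":0,"wz":0},{"tx":29.2,"ty":-6.8,"tz":0,"wx":0,"wy":0,"wz":0},{"tx":39,"ty":-9,"tz":0,"wx":0,"wy":0,"wz":0},{"tx":48.7,"ty":-11.2,"tz":0,"wx":0,"wy":0,"wz":0},{"tx":48.7,"ty":-11.2,"tz":0,"wx":0,"wy":0,"wz":0}]' | grep -E "tcp|wrist"
python3 -m inch '[{"tx":9.7,"ty":-2.2,"tz":0,"wx":0,"wy":0,"wz":0},{"tx":19.5,"ty":-4.5,"tz":0,"wx":0,"wy":0,"wz":0},{"tx":29.2,"ty":-6.8,"tz":0,"wx":0,"wy":0,"wz":0},{"tx":37,"ty":-8.5,"tz":0,"wx":0,"wy":0,"wz":0},{"tx":40,"ty":-9.2,"tz":0,"wx":0,"wy":0,"wz":0},{"tx":40,"ty":-9.2,"tz":0,"wx":0,"wy":0,"wz":0}]' | grep -E "tcp|wrist"
python3 -m inch '[{"tx":2,"ty":-0.5,"tz":0,"wx":0,"wy":0,"wz":0},{"tx":4,"ty":-0.9,"tz":0,"wx":0,"wy":0,"wz":0},{"tx":4,"ty":-0.9,"tz":0,"wx":0,"wy":0,"wz":0}]' | grep -E "tcp|wrist"
```

```text
tcp_pos: [0.4921, -0.1321, 0.0158]
wrist_force: [0.2, -0.4, -1.2]
tcp_pos: [0.5307, -0.1407, 0.0157]
wrist_force: [-1.3, 0.4, -1.2]
tcp_pos: [0.5344, -0.1416, 0.0159]
wrist_force: [-0.1, 0.1, -1.7]
```

Free sliding so far. I'll step on until the handle meets the block.

```bash
python3 -m inch '[{"tx":2,"ty":-0.5,"tz":0,"wx":0,"wy":0,"wz":0},{"tx":4,"ty":-0.9,"tz":0,"wx":0,"wy":0,"wz":0},{"tx":4,"ty":-0.9,"tz":0,"wx":0,"wy":0,"wz":0}]' | grep -E "tcp|wrist"
python3 -m inch '[{"tx":2,"ty":-0.5,"tz":0,"wx":0,"wy":0,"wz":0},{"tx":3,"ty":-0.7,"tz":0,"wx":0,"wy":0,"wz":0},{"tx":3,"ty":-0.7,"tz":0,"wx":0,"wy":0,"wz":0}]' | grep -E "tcp|wrist"
python3 -m inch '[{"tx":2,"ty":-0.5,"tz":0,"wx":0,"wy":0,"wz":0},{"tx":3,"ty":-0.7,"tz":0,"wx":0,"wy":0,"wz":0},{"tx":3,"ty":-0.7,"tz":0,"wx":0,"wy":0,"wz":0}]' | grep -E "tcp|wrist|width"
```

```text
tcp_pos: [0.5387, -0.1426, 0.0159]
wrist_force: [0.0, 0.1, -0.7]
tcp_pos: [0.5391, -0.1425, 0.0154]
wrist_force: [-5.6, 0.4, 2.6]
tcp_pos: [0.5389, -0.1424, 0.0151]
wrist_force: [-15.0, 0.9, 8.0]
gripper_width: 0.0236
```

Home: contact at handle x≈539 against an expected 541. I'll release and go to scraper 0, whose grip is at about (429.5,46) with yaw 1.2°.

```bash
python3 -m inch '[{"tx":-5,"ty":1.2,"tz":0,"wx":0,"wy":0,"wz":0},{"tx":-5,"ty":1.2,"tz":0,"wx":0,"wy":0,"wz":0},{"tx":-5,"ty":1.2,"tz":0,"wx":0,"wy":0,"wz":0},{"tx":-5,"ty":1.2,"tz":0,"wx":0,"wy":0,"wz":0},{"tx":-5,"ty":1.2,"tz":30,"wx":0,"wy":0,"wz":0},{"tx":-5,"ty":1.2,"tz":70,"wx":0,"wy":0,"wz":0},{"tx":-5,"ty":1.2,"tz":80,"wx":0,"wy":0,"wz":0},{"tx":-5,"ty":1.2,"tz":80,"wx":0,"wy":0,"wz":0}]' 42
python3 - <<'E'
from vis import *
t=cams.grab_frame('top'); M=masks(t)
for n,m,r,z in [('s0H','dark',(195,200,250,260),.018),('s0B','steel',(200,180,245,232),.012)]: show(n,blob(t,M[m],r,z))
E
python3 -m inch '[{"tx":-15,"ty":25,"tz":0,"wx":0,"wy":0,"wz":2},{"tx":-30,"ty":51,"tz":0,"wx":0,"wy":0,"wz":5},{"tx":-45,"ty":76,"tz":0,"wx":0,"wy":0,"wz":7},{"tx":-60,"ty":102,"tz":0,"wx":0,"wy":0,"wz":10},{"tx":-75,"ty":128,"tz":0,"wx":0,"wy":0,"wz":12},{"tx":-90,"ty":153,"tz":0,"wx":0,"wy":0,"wz":14.4},{"tx":-102,"ty":175,"tz":0,"wx":0,"wy":0,"wz":14.4},{"tx":-107,"ty":187,"tz":0,"wx":0,"wy":0,"wz":14.4},{"tx":-107,"ty":187,"tz":0,"wx":0,"wy":0,"wz":14.4},{"tx":-107,"ty":187,"tz":0,"wx":0,"wy":0,"wz":14.4}]' 55
```

```text
time_s: 75.6
tcp_pos: [0.5411, -0.1434, 0.0978]
tool_rot: [0.004, 0.115, 0.993, -0.001]
wrist_force: [-0.3, -0.2, 0.5]
gripper_width: 0.0388
grip_force: 0.0
s0H {'c': (422, 43), 'L': 72, 'W': 23, 'yaw': 1.3}
s0B {'c': (510, 47), 'L': 85, 'W': 38, 'yaw': 0.7}
time_s: 76.65
tcp_pos: [0.4327, 0.044, 0.0953]
tool_rot: [0.001, -0.011, 1.0, 0.0]
wrist_force: [0.6, -0.3, 0.1]
gripper_width: 0.0513
grip_force: 0.0
```

```bash
python3 -m inch '[{"tx":-3,"ty":2,"tz":-35,"wx":0,"wy":0,"wz":0},{"tx":-3,"ty":2,"tz":-75,"wx":0,"wy":0,"wz":0},{"tx":-3,"ty":2,"tz":-105,"wx":0,"wy":0,"wz":0},{"tx":-3,"ty":2,"tz":-120,"wx":0,"wy":0,"wz":0},{"tx":-3,"ty":2,"tz":-127,"wx":0,"wy":0,"wz":0},{"tx":-3,"ty":2,"tz":-129,"wx":0,"wy":0,"wz":0},{"tx":-3,"ty":2,"tz":-129,"wx":0,"wy":0,"wz":0}]' | grep -E "tcp|wrist"
python3 -m inch '[{"tx":0,"ty":0,"tz":0,"wx":0,"wy":0,"wz":0},{"tx":0,"ty":0,"tz":0,"wx":0,"wy":0,"wz":0},{"tx":0,"ty":0,"tz":0,"wx":0,"wy":0,"wz":0},{"tx":0,"ty":0,"tz":0,"wx":0,"wy":0,"wz":0},{"tx":0,"ty":0,"tz":0,"wx":0,"wy":0,"wz":0},{"tx":0,"ty":0,"tz":0,"wx":0,"wy":0,"wz":0}]' 0 60
python3 -m inch '[{"tx":0,"ty":0,"tz":20,"wx":0,"wy":0,"wz":0},{"tx":-5,"ty":0,"tz":55,"wx":0,"wy":0,"wz":0},{"tx":-10,"ty":-35,"tz":85,"wx":0,"wy":0,"wz":-3},{"tx":-14,"ty":-75,"tz":85,"wx":0,"wy":0,"wz":-6},{"tx":-14,"ty":-115,"tz":85,"wx":0,"wy":0,"wz":-9},{"tx":-14,"ty":-155,"tz":85,"wx":0,"wy":0,"wz":-12},{"tx":-14,"ty":-195,"tz":85,"wx":0,"wy":0,"wz":-14.4},{"tx":-14,"ty":-220,"tz":85,"wx":0,"wy":0,"wz":-14.4},{"tx":-14,"ty":-226,"tz":85,"wx":0,"wy":0,"wz":-14.4},{"tx":-14,"ty":-226,"tz":85,"wx":0,"wy":0,"wz":-14.4}]'
python3 -m inch '[{"tx":0,"ty":0,"tz":0,"wx":0,"wy":0,"wz":0},{"tx":0,"ty":0,"tz":0,"wx":0,"wy":0,"wz":0}]'|grep -E "tcp|rot"
python3 - <<'E'
from vis import *
G,u=tool(.0437); tip=G+.122*u; print('G',G,'tip',tip,np.degrees(np.arctan2(u[1],u[0])))
t=cams.grab_frame('top'); g=cams.grab_frame('scene'); M=masks(t); p=proj(t,tip).astype(int)
b=blob(t,M['steel'],(p[0]-22,p[1]-8,p[0]+22,p[1]+24),tip[2]); show('blade',b); print(b['box'].tolist(),p)
print('scene tip exp',proj(g,tip)); q=proj(g,tip).astype(int); asc(g,q[0]-15,q[0]+25,q[1]-14,q[1]+12)
E
```

```text
tcp_pos: [0.4301, 0.0458, -0.0329]
wrist_force: [-0.1, 0.4, 0.7]
time_s: 77.95
tcp_pos: [0.4297, 0.0463, -0.0327]
tool_rot: [0.002, -0.011, 1.0, 0.0]
wrist_force: [-1.2, -0.4, 5.4]
gripper_width: 0.0232
grip_force: 60.0
time_s: 78.95
tcp_pos: [0.4149, -0.1799, 0.0514]
tool_rot: [0.001, 0.115, 0.993, 0.001]
wrist_force: [-0.7, 1.3, -1.5]
gripper_width: 0.0233
grip_force: 60.0
tcp_pos: [0.415, -0.1781, 0.0516]
tool_rot: [0.001, 0.114, 0.994, 0.001]
G [ 0.41492408 -0.17811238  0.09532986] tip [ 0.53376253 -0.20570537  0.0955528 ] -13.071828749282046
blade {'c': (515, -201), 'L': 40, 'W': 37, 'yaw': -13.4}
[[491.0, -215.0], [530.0, -224.0], [538.0, -188.0], [500.0, -178.0]] [311 194]
scene tip exp [204.48849822 169.75621823]
155 .........................sssskkkk.....kk
156 .......................ssgggsssskkss.skk
157 ......................ssggggggsssssssss.
158 .....................ssggggggggggsggss..
159 ....................ssggggggggggggggs...
160 ..................sggggggggggggggggs....
161 .................sgggggggggggggggs......
162 ...............ssggggggggggggggg........
163 ..............gggggggggggggggggs........
164 .............sggggggggggggggggs.........
165 .............ggggggggggggggggg..........
166 ............sgggggggggggggggs...........
167 ...........sgggggggggggggggs............
168 ..........sgggggggggggggggs.............
169 .........kksgggggggggggggs..............
170 .......kkkksgggggggggggs................
171 ......kkkkkksssgggggggs.................
172 ....kkkkkkkkkkkssgggs...................
173 ..kkkkkkkkkkkkkk........................
174 kkkkkkkkkkkkkkk.........................
175 kkkkkkkkkkkkk...........................
176 kkkkkkkkkkkk............................
177 .kkkkkkkkkk.............................
178 ....kkkkk..............................Y
179 YY...kk...............................YY
180 .YYY.................................YY.
```

Scraper 0 is held level: its tip is at scene (204,170.5) against an expected (204.5,170). I'll align it to slot1 and insert.

```bash
python3 -m inch '[{"tx":-1.8,"ty":-7.9,"tz":-18,"wx":0,"wy":0,"wz":0},{"tx":-1.8,"ty":-7.9,"tz":-34.5,"wx":0,"wy":0,"wz":0},{"tx":-1.8,"ty":-7.9,"tz":-34.5,"wx":0,"wy":0,"wz":0},{"tx":-1.8,"ty":-7.9,"tz":-34.5,"wx":0,"wy":0,"wz":0}]' | grep -E "tcp|wrist"
python3 -m inch '[{"tx":14.6,"ty":-3.4,"tz":0,"wx":0,"wy":0,"wz":0},{"tx":29.2,"ty":-6.8,"tz":0,"wx":0,"wy":0,"wz":0},{"tx":37,"ty":-8.5,"tz":0,"wx":0,"wy":0,"wz":0},{"tx":44,"ty":-10.1,"tz":0,"wx":0,"wy":0,"wz":0},{"tx":49,"ty":-11.3,"tz":0,"wx":0,"wy":0,"wz":0},{"tx":49,"ty":-11.3,"tz":0,"wx":0,"wy":0,"wz":0}]' | grep -E "tcp|wrist"
python3 -m inch '[{"tx":9.7,"ty":-2.2,"tz":0,"wx":0,"wy":0,"wz":0},{"tx":19.5,"ty":-4.5,"tz":0,"wx":0,"wy":0,"wz":0},{"tx":29.2,"ty":-6.8,"tz":0,"wx":0,"wy":0,"wz":0},{"tx":39,"ty":-9,"tz":0,"wx":0,"wy":0,"wz":0},{"tx":48.7,"ty":-11.2,"tz":0,"wx":0,"wy":0,"wz":0},{"tx":54,"ty":-12.5,"tz":0,"wx":0,"wy":0,"wz":0},{"tx":54,"ty":-12.5,"tz":0,"wx":0,"wy":0,"wz":0}]' | grep -E "tcp|wrist"
python3 -m inch '[{"tx":2,"ty":-0.5,"tz":0,"wx":0,"wy":0,"wz":0},{"tx":4,"ty":-0.9,"tz":0,"wx":0,"wy":0,"wz":0},{"tx":4,"ty":-0.9,"tz":0,"wx":0,"wy":0,"wz":0}]' | grep -E "tcp|wrist"
python3 -m inch '[{"tx":2,"ty":-0.5,"tz":0,"wx":0,"wy":0,"wz":0},{"tx":4,"ty":-0.9,"tz":0,"wx":0,"wy":0,"wz":0},{"tx":4,"ty":-0.9,"tz":0,"wx":0,"wy":0,"wz":0}]' | grep -E "tcp|wrist"
```

```text
tcp_pos: [0.4134, -0.1869, 0.0174]
wrist_force: [0.1, -0.2, -0.1]
tcp_pos: [0.463, -0.199, 0.0175]
wrist_force: [-0.7, -0.4, -2.2]
tcp_pos: [0.5174, -0.2116, 0.0172]
wrist_force: [0.1, 0.3, -0.2]
tcp_pos: [0.5206, -0.2123, 0.0174]
wrist_force: [-0.3, 0.1, -0.8]
tcp_pos: [0.5238, -0.2129, 0.0172]
wrist_force: [-3.0, -0.0, 0.4]
```

```bash
python3 -m inch '[{"tx":2,"ty":-0.5,"tz":0,"wx":0,"wy":0,"wz":0},{"tx":4,"ty":-0.9,"tz":0,"wx":0,"wy":0,"wz":0},{"tx":4,"ty":-0.9,"tz":0,"wx":0,"wy":0,"wz":0}]' | grep -E "tcp|wrist"
python3 -m inch '[{"tx":-3,"ty":0.7,"tz":0,"wx":0,"wy":0,"wz":0},{"tx":-3,"ty":0.7,"tz":0,"wx":0,"wy":0,"wz":0},{"tx":-3,"ty":0.7,"tz":0,"wx":0,"wy":0,"wz":0},{"tx":-3,"ty":0.7,"tz":0,"wx":0,"wy":0,"wz":0},{"tx":-3,"ty":0.7,"tz":30,"wx":0,"wy":0,"wz":0},{"tx":-3,"ty":0.7,"tz":70,"wx":0,"wy":0,"wz":0},{"tx":-3,"ty":0.7,"tz":80,"wx":0,"wy":0,"wz":0},{"tx":-3,"ty":0.7,"tz":80,"wx":0,"wy":0,"wz":0}]' 42
python3 - <<'E'
from vis import *
t=cams.grab_frame('top'); M=masks(t); print(robot.sense()['q'].round(2))
for n,m,r,z in [('s1H','dark',(300,205,365,285),.018),('s1B','steel',(300,235,350,285),.012)]: 
    b=blob(t,M[m],r,z); show(n,b)
E
```

```text
tcp_pos: [0.5236, -0.2127, 0.0168]
wrist_force: [-15.6, 1.6, 8.4]
time_s: 82.65
tcp_pos: [0.5272, -0.2143, 0.0994]
tool_rot: [0.004, 0.114, 0.993, -0.001]
wrist_force: [0.6, -0.3, -0.2]
gripper_width: 0.0391
grip_force: 0.0
[-0.58  0.36  1.61  0.    1.17 -1.93]
s1H {'c': (308, -201), 'L': 48, 'W': 40, 'yaw': 0.2}
s1B {'c': (370, -248), 'L': 171, 'W': 79, 'yaw': -30.2}
```

Slot1 is home too. Next, scraper 1: go above its grip point at about (425,−274) and check it with the wrist camera.

```bash
python3 -m inch '[{"tx":-20,"ty":-12,"tz":10,"wx":0,"wy":0,"wz":-2},{"tx":-45,"ty":-27,"tz":20,"wx":0,"wy":0,"wz":-4},{"tx":-70,"ty":-42,"tz":20,"wx":0,"wy":0,"wz":-6.6},{"tx":-92,"ty":-55,"tz":20,"wx":0,"wy":0,"wz":-6.6},{"tx":-100,"ty":-60,"tz":20,"wx":0,"wy":0,"wz":-6.6},{"tx":-100,"ty":-60,"tz":20,"wx":0,"wy":0,"wz":-6.6},{"tx":-100,"ty":-60,"tz":20,"wx":0,"wy":0,"wz":-6.6}]' 55
python3 - <<'E'
from vis import *
f=cams.grab_frame('wrist'); h=hsv(f).astype(int)
m=((h[...,1]<75)&(h[...,2]>130)).astype(np.uint8)
p=proj(f,[.347,-.246,.012]).astype(int); print(p)
b=blob(f,m,(max(p[0]-45,0),max(p[1]-60,0),p[0]+45,min(p[1]+55,225)),.012); show('blade',b); print(b['box'].tolist())
asc(f,200,320,100,235,3,6)
E
```

```text
time_s: 83.4
tcp_pos: [0.4258, -0.2729, 0.1165]
tool_rot: [0.001, 0.172, 0.985, 0.001]
wrist_force: [0.2, 0.9, -0.0]
gripper_width: 0.0513
grip_force: 0.0
[252  99]
blade {'c': (353, -249), 'L': 84, 'W': 35, 'yaw': -20.1}
[[308.0, -251.0], [387.0, -280.0], [399.0, -247.0], [320.0, -218.0]]
100 ............gggggggggggg................
106 ............gggggggggggg................
112 ............gggggggggggg................
118 ............gggggggggggg................
124 ............gggggggggggg................
130 ............gggggggggggg................
136 ............gggggggggggg................
142 ............gggggggggggg................
148 ............ggYYYYYYYYgs................
154 ..............YYYYYYYY..................
160 ..............ggggggg...................
166 ..............sgggggg...................
172 ..............sgggggg...................
178 ..............sgggggg...................
184 ..............sgggggg...................
190 ..............sgggggg..............Y....
196 ..............sgggggg..................Y
202 ...............gggggg.............YYYYY.
208 ...............gggggg...........Y.......
214 ...............gggggg...................
220 gggg..Y........gggggg............sggggg.
226 gggs.............................sgggggg
232 ggss..............................sggggg
```

The wrist view shows the blade, the gold band at rows 148–157, and the handle centred between the fingers at column 252. I'll grip it.

```bash
python3 -m inch '[{"tx":1,"ty":-2,"tz":-40,"wx":0,"wy":0,"wz":0},{"tx":1,"ty":-2,"tz":-80,"wx":0,"wy":0,"wz":0},{"tx":1,"ty":-2,"tz":-115,"wx":0,"wy":0,"wz":0},{"tx":1,"ty":-2,"tz":-137,"wx":0,"wy":0,"wz":0},{"tx":1,"ty":-2,"tz":-147,"wx":0,"wy":0,"wz":0},{"tx":1,"ty":-2,"tz":-150,"wx":0,"wy":0,"wz":0},{"tx":1,"ty":-2,"tz":-150,"wx":0,"wy":0,"wz":0}]' | grep -E "tcp|wrist"
python3 -m inch '[{"tx":0,"ty":0,"tz":0,"wx":0,"wy":0,"wz":0},{"tx":0,"ty":0,"tz":0,"wx":0,"wy":0,"wz":0},{"tx":0,"ty":0,"tz":0,"wx":0,"wy":0,"wz":0},{"tx":0,"ty":0,"tz":0,"wx":0,"wy":0,"wz":0},{"tx":0,"ty":0,"tz":0,"wx":0,"wy":0,"wz":0},{"tx":0,"ty":0,"tz":0,"wx":0,"wy":0,"wz":0}]' 0 60
python3 -m inch '[{"tx":0,"ty":0,"tz":30,"wx":0,"wy":0,"wz":0},{"tx":0,"ty":0,"tz":75,"wx":0,"wy":0,"wz":0},{"tx":0,"ty":0,"tz":120,"wx":0,"wy":0,"wz":0},{"tx":0,"ty":0,"tz":150,"wx":0,"wy":0,"wz":0},{"tx":-5,"ty":0,"tz":150,"wx":0,"wy":0,"wz":-8},{"tx":-10,"ty":0,"tz":150,"wx":0,"wy":0,"wz":-16},{"tx":-14,"ty":0,"tz":150,"wx":0,"wy":0,"wz":-24},{"tx":-18,"ty":0,"tz":150,"wx":0,"wy":0,"wz":-32},{"tx":-21,"ty":0,"tz":150,"wx":0,"wy":0,"wz":-40},{"tx":-23,"ty":0,"tz":150,"wx":0,"wy":0,"wz":-48}]' | grep -E "tcp|rot|width"
python3 -m inch '[{"tx":0,"ty":0,"tz":0,"wx":0,"wy":0,"wz":-8},{"tx":0,"ty":0,"tz":0,"wx":0,"wy":0,"wz":-16},{"tx":0,"ty":0,"tz":0,"wx":0,"wy":0,"wz":-24},{"tx":0,"ty":0,"tz":0,"wx":0,"wy":0,"wz":-32},{"tx":0,"ty":0,"tz":0,"wx":0,"wy":0,"wz":-40},{"tx":0,"ty":0,"tz":0,"wx":0,"wy":0,"wz":-48},{"tx":0,"ty":0,"tz":0,"wx":0,"wy":0,"wz":-56},{"tx":0,"ty":0,"tz":0,"wx":0,"wy":0,"wz":-64},{"tx":0,"ty":0,"tz":0,"wx":0,"wy":0,"wz":-72},{"tx":0,"ty":0,"tz":0,"wx":0,"wy":0,"wz":-80}]' | grep -E "tcp|rot|width"
python3 -m inch '[{"tx":0,"ty":0,"tz":0,"wx":0,"wy":0,"wz":-8},{"tx":0,"ty":0,"tz":0,"wx":0,"wy":0,"wz":-16},{"tx":0,"ty":0,"tz":-15,"wx":0,"wy":0,"wz":-24},{"tx":0,"ty":0,"tz":-30,"wx":0,"wy":0,"wz":-32},{"tx":0,"ty":20,"tz":-45,"wx":0,"wy":0,"wz":-40},{"tx":0,"ty":30,"tz":-60,"wx":0,"wy":0,"wz":-45},{"tx":0,"ty":30,"tz":-65,"wx":0,"wy":0,"wz":-45},{"tx":0,"ty":30,"tz":-65,"wx":0,"wy":0,"wz":-45},{"tx":0,"ty":30,"tz":-65,"wx":0,"wy":0,"wz":-45}]'
```

```text
tcp_pos: [0.4273, -0.2754, -0.0324]
wrist_force: [-1.2, -1.0, -0.4]
time_s: 84.75
tcp_pos: [0.4268, -0.2757, -0.0321]
tool_rot: [0.002, 0.172, 0.985, -0.0]
wrist_force: [-1.4, 1.6, 5.1]
gripper_width: 0.0234
grip_force: 60.0
tcp_pos: [0.4029, -0.2751, 0.1169]
tool_rot: [0.001, 0.56, 0.829, -0.0]
gripper_width: 0.0233
tcp_pos: [0.4031, -0.2751, 0.1169]
tool_rot: [0.0, 0.961, 0.275, -0.001]
gripper_width: 0.0233
time_s: 87.65
tcp_pos: [0.404, -0.2463, 0.0528]
tool_rot: [0.001, 0.994, -0.11, -0.001]
wrist_force: [0.1, -0.3, -1.6]
gripper_width: 0.0237
grip_force: 60.0
```

```bash
python3 - <<'E'
from vis import *
G,u=tool(.0425); u=u*np.sign(u[0]); tip=G+.122*u; print('G',G,'tip',tip,np.degrees(np.arctan2(u[1],u[0])))
t=cams.grab_frame('top'); g=cams.grab_frame('scene'); M=masks(t); p=proj(t,tip).astype(int)
b=blob(t,M['steel'],(p[0]-22,p[1]-8,p[0]+22,p[1]+20),tip[2]); show('blade',b); bx=b['box']/1; print(bx.tolist(),p)
n=np.array([.225,.974]); d=np.array([.974,-.225]); print('n of box',(bx@n).round(1),'d',(bx@d).round(1),'G n',G[:2]@n*1e3)
print('scene tip exp',proj(g,tip)); q=proj(g,tip).astype(int); asc(g,q[0]-15,q[0]+25,q[1]-12,q[1]+10)
E
```

```text
G [ 0.40404926 -0.24621845  0.09530788] tip [ 0.52308267 -0.27295791  0.09508721] -12.660654945953288
blade {'c': (498, -264), 'L': 50, 'W': 38, 'yaw': -0.4}
[[473.0, -283.0], [523.0, -284.0], [523.0, -245.0], [473.0, -245.0]] [336 198]
n of box [-169.2 -158.9 -121.  -132.2] d [524.4 573.3 564.5 515.8] G n -148.90568247064445
scene tip exp [183.98440775 164.4747459 ]
152 .......................ssggggggggsssggss
153 ......................ssggggggggggggggs.
154 ....................sggggggggggggggggs..
155 ..................sggggggggggggggggss...
156 ................sgggggggggggggggggss....
157 ...............sgggggggggggggggggs......
158 ...............gggggggggggggggggs.......
159 ..............sggggggggggggggggs........
160 .............sggggggggggggggggg.........
161 ............sggggggggggggggggg..........
162 ............ggggggggggggggggs...........
163 ............gggggggggggggggs............
164 .............gggggggggggs...............
165 ...............sggggggg.................
166 ...................sss..................
167 ........................................
168 ........................................
169 ........................................
170 ........................................
171 Y.......................................
172 YYYY....................................
173 ..YYYY..................................
```

```bash
python3 -m inch '[{"tx":-2.2,"ty":-9.6,"tz":-18,"wx":0,"wy":0,"wz":-0.4},{"tx":-2.2,"ty":-9.6,"tz":-35,"wx":0,"wy":0,"wz":-0.4},{"tx":-2.2,"ty":-9.6,"tz":-35,"wx":0,"wy":0,"wz":-0.4},{"tx":-2.2,"ty":-9.6,"tz":-35,"wx":0,"wy":0,"wz":-0.4}]' | grep -E "tcp|wrist"
python3 -m inch '[{"tx":14.6,"ty":-3.4,"tz":0,"wx":0,"wy":0,"wz":0},{"tx":25,"ty":-5.8,"tz":0,"wx":0,"wy":0,"wz":0},{"tx":32,"ty":-7.4,"tz":0,"wx":0,"wy":0,"wz":0},{"tx":39,"ty":-9,"tz":0,"wx":0,"wy":0,"wz":0},{"tx":44,"ty":-10.1,"tz":0,"wx":0,"wy":0,"wz":0},{"tx":44,"ty":-10.1,"tz":0,"wx":0,"wy":0,"wz":0}]' | grep -E "tcp|wrist"
python3 -m inch '[{"tx":9.7,"ty":-2.2,"tz":0,"wx":0,"wy":0,"wz":0},{"tx":19.5,"ty":-4.5,"tz":0,"wx":0,"wy":0,"wz":0},{"tx":29.2,"ty":-6.8,"tz":0,"wx":0,"wy":0,"wz":0},{"tx":39,"ty":-9,"tz":0,"wx":0,"wy":0,"wz":0},{"tx":48.7,"ty":-11.2,"tz":0,"wx":0,"wy":0,"wz":0},{"tx":54,"ty":-12.5,"tz":0,"wx":0,"wy":0,"wz":0},{"tx":54,"ty":-12.5,"tz":0,"wx":0,"wy":0,"wz":0}]' | grep -E "tcp|wrist"
python3 -m inch '[{"tx":2,"ty":-0.5,"tz":0,"wx":0,"wy":0,"wz":0},{"tx":4,"ty":-0.9,"tz":0,"wx":0,"wy":0,"wz":0},{"tx":4,"ty":-0.9,"tz":0,"wx":0,"wy":0,"wz":0}]' | grep -E "tcp|wrist"
python3 -m inch '[{"tx":2,"ty":-0.5,"tz":0,"wx":0,"wy":0,"wz":0},{"tx":4,"ty":-0.9,"tz":0,"wx":0,"wy":0,"wz":0},{"tx":4,"ty":-0.9,"tz":0,"wx":0,"wy":0,"wz":0}]' | grep -E "tcp|wrist"
python3 -m inch '[{"tx":2,"ty":-0.5,"tz":0,"wx":0,"wy":0,"wz":0},{"tx":4,"ty":-0.9,"tz":0,"wx":0,"wy":0,"wz":0},{"tx":4,"ty":-0.9,"tz":0,"wx":0,"wy":0,"wz":0}]' | grep -E "tcp|wrist"
```

```text
tcp_pos: [0.4014, -0.2553, 0.0178]
wrist_force: [0.4, -0.8, -0.8]
tcp_pos: [0.4459, -0.2652, 0.0174]
wrist_force: [-0.9, 0.4, -0.9]
tcp_pos: [0.5001, -0.2778, 0.0172]
wrist_force: [0.5, -0.0, -2.1]
tcp_pos: [0.5033, -0.2785, 0.0174]
wrist_force: [0.2, 0.3, -2.3]
tcp_pos: [0.5076, -0.2795, 0.0174]
wrist_force: [-0.6, 0.0, -2.1]
tcp_pos: [0.5097, -0.2797, 0.0171]
wrist_force: [-5.7, 1.1, 1.2]
```

Contact is at about (509.5,−280), as expected. I'll push a little more, release, retreat up and back, then check everything.

```bash
python3 -m inch '[{"tx":2,"ty":-0.5,"tz":0,"wx":0,"wy":0,"wz":0},{"tx":3,"ty":-0.7,"tz":0,"wx":0,"wy":0,"wz":0},{"tx":3,"ty":-0.7,"tz":0,"wx":0,"wy":0,"wz":0}]' | grep -E "tcp|wrist"
python3 -m inch '[{"tx":-3,"ty":0.7,"tz":0,"wx":0,"wy":0,"wz":0},{"tx":-3,"ty":0.7,"tz":0,"wx":0,"wy":0,"wz":0},{"tx":-3,"ty":0.7,"tz":0,"wx":0,"wy":0,"wz":0},{"tx":-3,"ty":0.7,"tz":0,"wx":0,"wy":0,"wz":0},{"tx":-3,"ty":0.7,"tz":30,"wx":0,"wy":0,"wz":0},{"tx":-3,"ty":0.7,"tz":75,"wx":0,"wy":0,"wz":0},{"tx":-3,"ty":0.7,"tz":120,"wx":0,"wy":0,"wz":0},{"tx":-40,"ty":0.7,"tz":150,"wx":0,"wy":0,"wz":0},{"tx":-85,"ty":0.7,"tz":150,"wx":0,"wy":0,"wz":0},{"tx":-130,"ty":0,"tz":150,"wx":0,"wy":0,"wz":0}]' 42
python3 -m inch '[{"tx":-40,"ty":-20,"tz":0,"wx":0,"wy":0,"wz":0},{"tx":-60,"ty":-60,"tz":0,"wx":0,"wy":0,"wz":0},{"tx":-60,"ty":-100,"tz":0,"wx":0,"wy":0,"wz":0},{"tx":-60,"ty":-120,"tz":0,"wx":0,"wy":0,"wz":0},{"tx":-60,"ty":-120,"tz":0,"wx":0,"wy":0,"wz":0},{"tx":-60,"ty":-120,"tz":0,"wx":0,"wy":0,"wz":0}]' | grep tcp
python3 - <<'E'
from vis import *
t=cams.grab_frame('top'); g=cams.grab_frame('scene')
im=np.hstack([cv2.resize(t['frame'][90:300,90:370],(460,345),interpolation=2),cv2.resize(g['frame'][105:245,110:430][:, :],(340,149))[:149] if 0 else cv2.resize(g['frame'][120:250,300:430],(340,345),interpolation=2)]); cv2.imwrite('pics/fin.png',im)
E
```

```text
tcp_pos: [0.5096, -0.2796, 0.0169]
wrist_force: [-14.8, 1.8, 8.3]
time_s: 91.65
tcp_pos: [0.3841, -0.2814, 0.1687]
tool_rot: [0.002, 0.994, -0.114, -0.0]
wrist_force: [0.8, -0.7, 0.1]
gripper_width: 0.0391
grip_force: 0.0
tcp_pos: [0.3242, -0.4005, 0.167]
```

View pics/fin.png

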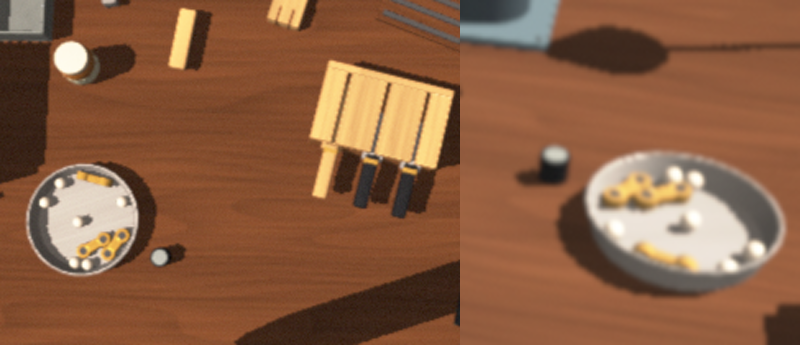

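Three castings and six balls are in the dish, and all three tools are in the slots. There are light specks at the scraper mouths, so I'll check the home depth.

```bash
python3 - <<'E'
from vis import *
t=cams.grab_frame('top'); h=hsv(t).astype(int); d=np.array([.974,-.225]); n=np.array([.225,.974])
for nm,nn in (('spat',-18.4),('s0',-88.4),('s1',-158.4)):
    r=[]
    for dd in range(500,626,2):
        xy=d*dd+n*nn; p=proj(t,[xy[0]/1e3,xy[1]/1e3,.07 if dd<607 else .081]); H,S,V=h[int(round(p[1])),int(round(p[0]))]; r.append((dd,H,S,V))
    print(nm,' '.join(f'{a}:{b}/{c}/{v}' for a,b,c,v in r if a<520 or a>586))
E
```

```text
spat 500:12/164/129 502:12/164/129 504:11/160/132 506:12/166/137 508:12/166/137 510:14/149/185 512:18/130/245 514:18/130/245 516:20/126/250 518:20/121/250 588:19/132/248 590:19/161/242 592:19/161/242 594:19/162/239 596:19/144/243 598:19/144/243 600:18/132/243 602:16/140/220 604:16/140/220 606:16/139/227 608:15/141/174 610:16/136/139 612:16/134/139 614:16/134/139 616:15/137/192 618:15/139/172 620:15/139/172 622:16/135/157 624:16/128/141
s0 500:10/172/145 502:10/172/145 504:11/174/144 506:11/167/134 508:11/167/134 510:11/124/80 512:6/25/52 514:175/33/47 516:175/33/47 518:12/25/52 588:17/155/153 590:19/170/234 592:19/170/234 594:18/168/223 596:16/133/117 598:17/36/63 600:17/36/63 602:11/40/126 604:15/59/190 606:15/59/190 608:14/74/144 610:15/68/117 612:15/124/191 614:15/124/191 616:14/104/160 618:15/89/129 620:17/73/118 622:17/73/118 624:15/120/196
s1 500:10/161/130 502:10/161/130 504:12/165/136 506:11/162/126 508:9/128/68 510:9/128/68 512:173/21/49 514:0/16/48 516:0/16/48 518:75/10/49 588:16/153/153 590:19/169/234 592:18/167/222 594:18/167/222 596:16/129/111 598:11/32/63 600:11/32/63 602:13/56/133 604:14/61/212 606:14/61/212 608:14/119/185 610:14/119/185 612:15/111/154 614:14/97/147 616:14/97/147 618:15/128/212 620:15/123/187 622:15/123/187 624:14/116/181
```

All three rear ends line up at depth ≈511–512 mm, which is the face minus the 94 mm handle. The specks are the blades seen through the grooves, so I'm handing in.

```bash
python3 -c "
from plant import robot
print(robot.hand_in())"
```

```text
the job is handed in; nothing more can be done
None
```

I handed the job in at about 92 s with all three castings and six balls in the dish, the mix stirred well over three rounds (the spatula slipped in the grip and lifted off the floor partway, so I squared it up and stirred four more with the tip on or near the floor), and the spatula and both scrapers pushed fully home in the block.

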